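# Scoop inductors into the kit tub and clip the job tag on it

### The job

Use the scoop to move every inductor from both bays of the grey stock tray into the square metal tub: they have been cleaned, so never touch them with the gripper itself. Once all of them are in the tub, stand the scoop back on the middle of its black rubber mat; only then squeeze the sprung tag clip open, take it off its parking plate and release it well down over the upright tab of the tub, so that it grips the tab by itself. Do not disturb the calculator, jar and carton nearby.

Things in the scene. Friction and masses are not known exactly. Their poses are not given: they have to be found in the camera images.
- ind1: one of up to six equal inductors: stubby black rod with half-round ends and a copper band round the middle, 26 mm in diameter, 38 mm long over the ends along its own y, 35 g; origin at its centre; starts on the floor of either bay of the tray, nearer the bay's -x end; may be absent. Rolls easily about its y
- ind2: one of up to six equal inductors: stubby black rod with half-round ends and a copper band round the middle, 26 mm in diameter, 38 mm long over the ends along its own y, 35 g; origin at its centre; starts on the floor of either bay of the tray, nearer the bay's -x end; may be absent. Rolls easily about its y
- ind3: one of up to six equal inductors: stubby black rod with half-round ends and a copper band round the middle, 26 mm in diameter, 38 mm long over the ends along its own y, 35 g; origin at its centre; starts on the floor of either bay of the tray, nearer the bay's -x end; may be absent. Rolls easily about its y
- ind4: one of up to six equal inductors: stubby black rod with half-round ends and a copper band round the middle, 26 mm in diameter, 38 mm long over the ends along its own y, 35 g; origin at its centre; starts on the floor of either bay of the tray, nearer the bay's -x end; may be absent. Rolls easily about its y
- ind5: one of up to six equal inductors: stubby black rod with half-round ends and a copper band round the middle, 26 mm in diameter, 38 mm long over the ends along its own y, 35 g; origin at its centre; starts on the floor of either bay of the tray, nearer the bay's -x end; may be absent. Rolls easily about its y
- ind6: one of up to six equal inductors: stubby black rod with half-round ends and a copper band round the middle, 26 mm in diameter, 38 mm long over the ends along its own y, 35 g; origin at its centre; starts on the floor of either bay of the tray, nearer the bay's -x end; may be absent. Rolls easily about its y
- tray: fixed open grey stock tray, outside 262 (x) by 156 (y) by 40 mm high, walls 4 mm, floor top 4 mm above the bench; origin under its centre. A 4 mm divider along x parts two bays, inside 72 mm wide, x = -127 to +127 mm, middles at y = -38 and +38. At the -x end (robot side) a 45 degree ramp 25 mm high starts at x = -102; that end wall is 62 mm high. The inductors start between ramp and x = +4 mm
- tub: fixed square aluminium kit tub, open on top, outside 140 by 140 by 60 mm high, walls 4 mm, floor 4 mm; origin at the centre of its underside. In the middle of its +y wall an upright tab, flush with that 4 mm wall and as thick, 70 mm long along x, rises 45 mm above the rim
- tab_top (a point): middle of the top edge of the tub's tab, 105 mm above the bench, at (0, 68, 105) mm in the tub's frame; x along the edge, y across the 4 mm plate, z up (axes of the tub)
- scoop: loose steel scoop, 160 g (light handle), a small dustpan with an upright handle; starts on the mat. Origin on its flat underside. Blade: sharp front edge at x = -50 mm, 62 mm wide (y); top rises to 5 mm from x = -15 on; heel at x = +60, 50 wide. Rear wall at x = +40, 36 high; side walls 30 high, lower in front, from 10 mm behind the edge. Black handle x = 40 to 60, 16 thick (y), top 114 mm up
- scoop_edge (a point): middle of the blade's front edge, at (-50, 0, 0) mm in the scoop's frame
- scoop_grip (a point): place to grip the handle (16 mm thick along the scoop's y), at (50, 0, 90) mm in the scoop's frame
- mat: fixed black rubber mat, 150 (x) by 130 (y) by 4 mm; origin at the centre of its underside. Place of the scoop
- park: fixed black base 120 by 60 by 12 mm with an upright steel parking plate 100 mm long (x), 4 mm thick (y), its top edge 67 mm above the bench; origin at the centre of its underside. The tag clip starts astride this plate
- clip: loose sprung steel tag clip, 65 g, like a big clothes peg standing jaws down: 22 mm wide (x), 74 mm high, origin midway between the jaw tips. Two levers turn on a 10 mm pin along x, 38 mm above the jaw tips; a plate enters up to the pin (33 mm). This body is the +y lever with pin and paper tag: held squeezed, the pin stays midway between the fingers and this body leans about 0.3 rad, its jaw to +y
- clip_grip (a point): midway between the two handle bars of the clip, at (0, 0, 70) mm in its frame. Bars: along x, 24 mm long, 8 mm thick, 52 mm apart over their outsides (y). Squeeze them along y: about 15 N brings them to a stop at about 29 mm, jaw tips then about 24 mm apart; released, the jaws hold a 4 mm plate with about 6 N
- clip_jaw (a point): midway between the jaws when shut, at (0, 0, 10) mm in the clip's frame
- clip_lever (a joint): opening angle of the clip: about 0 when shut on a 4 mm plate, 0.6 rad fully squeezed
- calculator: bystander: white calculator, 150 by 82 by 16 mm; origin under its centre
- jar: bystander: round jar, 64 mm in diameter, 75 mm high; origin under its centre
- carton: bystander: small open cardboard carton, 110 by 140 by 60 mm high; origin under its centre
Things that resemble listed ones, but are neither listed nor needed, are in the scene too. What is shaped like the clip but orange is not meant.

How it is judged:
On the way, in this order (a step that is already met when the one before it is completed fails the run):
1. at least one inductor is carried clear of the tray on the scoop (((height (world z) of ind1 above 0.065 m and x of ind1 in the frame of scoop between -0.055 and 0.045 m and y of ind1 in the frame of scoop between -0.05 and 0.05 m and z of ind1 in the frame of scoop between 0 and 0.07 m) or (height (world z) of ind2 above 0.065 m and x of ind2 in the frame of scoop between -0.055 and 0.045 m and y of ind2 in the frame of scoop between -0.05 and 0.05 m and z of ind2 in the frame of scoop between 0 and 0.07 m) or (height (world z) of ind3 above 0.065 m and x of ind3 in the frame of scoop between -0.055 and 0.045 m and y of ind3 in the frame of scoop between -0.05 and 0.05 m and z of ind3 in the frame of scoop between 0 and 0.07 m) or (height (world z) of ind4 above 0.065 m and x of ind4 in the frame of scoop between -0.055 and 0.045 m and y of ind4 in the frame of scoop between -0.05 and 0.05 m and z of ind4 in the frame of scoop between 0 and 0.07 m) or (height (world z) of ind5 above 0.065 m and x of ind5 in the frame of scoop between -0.055 and 0.045 m and y of ind5 in the frame of scoop between -0.05 and 0.05 m and z of ind5 in the frame of scoop between 0 and 0.07 m) or (height (world z) of ind6 above 0.065 m and x of ind6 in the frame of scoop between -0.055 and 0.045 m and y of ind6 in the frame of scoop between -0.05 and 0.05 m and z of ind6 in the frame of scoop between 0 and 0.07 m))), for 0.2 s.
2. all inductors lie in the tub (x of ind1 in the frame of tub between -0.068 and 0.068 m and y of ind1 in the frame of tub between -0.068 and 0.068 m and z of ind1 in the frame of tub between 0 and 0.058 m and x of ind2 in the frame of tub between -0.068 and 0.068 m and y of ind2 in the frame of tub between -0.068 and 0.068 m and z of ind2 in the frame of tub between 0 and 0.058 m and x of ind3 in the frame of tub between -0.068 and 0.068 m and y of ind3 in the frame of tub between -0.068 and 0.068 m and z of ind3 in the frame of tub between 0 and 0.058 m and x of ind4 in the frame of tub between -0.068 and 0.068 m and y of ind4 in the frame of tub between -0.068 and 0.068 m and z of ind4 in the frame of tub between 0 and 0.058 m and x of ind5 in the frame of tub between -0.068 and 0.068 m and y of ind5 in the frame of tub between -0.068 and 0.068 m and z of ind5 in the frame of tub between 0 and 0.058 m and x of ind6 in the frame of tub between -0.068 and 0.068 m and y of ind6 in the frame of tub between -0.068 and 0.068 m and z of ind6 in the frame of tub between 0 and 0.058 m), for 0.2 s.
3. the scoop stands on its mat, let go (horizontal distance between scoop and mat below 0.035 m and angle between scoop's own z axis and vertical below 0.1 rad and height (world z) of scoop between -0.005 and 0.012 m and contact force between the fingers and scoop below 0.2 N and linear speed of scoop below 0.03 m/s), for 0.2 s.
4. the clip is squeezed open (value of joint clip_lever above 0.25 rad), for 0.1 s.
At the end, for the whole second after the job is handed in: All inductors are in the tub; scoop upright on its mat, within 35 mm of the centre; clip shut (under 0.15 rad), within 0.3 rad of upright, astride the tab, middle of its jaws 6 to 32 mm below the top edge and within 34 mm of the middle; all at rest and released (all of step 2 and horizontal distance between scoop and mat below 0.035 m and angle between scoop's own z axis and vertical below 0.1 rad and height (world z) of scoop between -0.005 and 0.012 m and x of clip_jaw in the frame of tab_top between -0.034 and 0.034 m and y of clip_jaw in the frame of tab_top between -0.008 and 0.008 m and z of clip_jaw in the frame of tab_top between -0.032 and -0.006 m and angle between clip's own z axis and vertical below 0.3 rad and value of joint clip_lever below 0.15 rad and linear speed of each of ind1, ind2, ind3, ind4, ind5, ind6, scoop, clip below 0.03 m/s); the robot touches nothing.
It fails at once if an inductor is touched by the gripper (contact force between the fingers and ind1 above 0.3 N or contact force between the fingers and ind2 above 0.3 N or contact force between the fingers and ind3 above 0.3 N or contact force between the fingers and ind4 above 0.3 N or contact force between the fingers and ind5 above 0.3 N or contact force between the fingers and ind6 above 0.3 N).
It fails at once if the calculator, jar or carton is moved more than 30 mm (distance of any of calculator, jar, carton from where it was at the start of the episode above 0.03 m).
Of ind1, ind2, ind3, ind4, ind5, ind6 only 3 to 6 are there at a start; the rules pass over those that are not, and their reading is None.
At some moment in a run one of scoop may be knocked a few centimetres aside while the robot is not near it.
It also fails if it takes over 192 s, if anything falls off the work surface, if the arm or the gripper's body presses on something with over 40 N, if the wrist force passes 120 N, or if a joint passes its speed limit or range.

### The arm

A 6-joint arm with a two-finger parallel gripper is mounted at the origin on the work surface. World frame = base frame: x ahead of the robot, y to its left, z up, the work surface at z = 0. Lengths are in m, angles in rad, forces in N, time in s.
With the tool pointing down it reaches from about 0.375 to 0.9 m from the base axis. Payload 3.1 kg.
Tool frame: the origin (TCP) lies between the finger pads; the fingertips stand 14 mm ahead of it and the grasp point (between the pads) lies 5 mm behind it (tcp_to_tips is the distance from the TCP to the fingertips, in m); x points along the fingers, y is the direction in which the jaws open and shut, and the axes are right-handed (so a half turn about x gives the same grasp; the last joint's range is limited). The gripper opens to 85 mm and grips with 20 to 120 N. Pads are 22 mm wide; open, the fingers measure 114 mm over their backs; the gripper's body (76 mm by 85 mm) begins 54 mm behind the grasp point. The pads swing forward as they close: fully open they stand 13 mm farther back than shut.
Start: joints at [-1.393, 0.527, 1.433, -0, 1.181, -0.178], TCP at [0.218, -0.586, 0.245] pointing down, gripper open.
Joint ranges: [-3.08, 3.08], [-0.75, 2.2], [0.22, 2.44], [-1.43, 4.57], [0, 2.65], [-2.85, 2.85]. Speed limits (rad/s): [2.79, 2.79, 3.14, 3.14, 3.14, 3.14].

### API

Orientations are given as a rotation vector (axis times angle).
In Python, from bench import get_state, grab_frame, camera_model, sign_off, boxes_of, silhouettes, tcp_to_tips gives the robot as it stands. The module is installed in compiled form; this text tells all that it offers.
- The arm moves only by the tool play_rows, never from a script. Its argument "commands" is a list of rows, each a list of 3 entries, a list of its own where there are three numbers: the closure, from 0 (fully open) to 1 (shut), then the shift along the tool's x, y, z in mm, then the turn about the tool's x in degrees. A call has exactly 8 rows; each row is the pose to reach, as a shift and turn from the pose measured when the call began, along the tool's axes at that moment; what a row does not reach only later rows make up. A row lasts 1/8 s, in which the tool goes at most 62.5 mm and 10.7 degrees, less where a joint would pass 70% of its speed; a pose out of reach is approached as far as the arm can. A call with a gripper value outside its range is refused whole. The fingers move at their own pace and stop on an object; "force" is the grip in N (left out, the last holds). Time passes only in rows, so rows that repeat a pose let the fingers close, or fill a call up. It gives the time, the measured TCP pose, the force and the opening at its end, in the units of the state.
- get_state(): the state, without advancing time (a new reading comes with each control period).
- grab_frame(name): name is "scene" or "top"; returns (picture, depth): 420x560x3 uint8, blue, green, red; 420x560 float32, m along the optical axis (not along the pixel's ray), 0 where there is no reading.
- camera_model(name): a dict with "intrinsics" (3x3 intrinsics, pixels), "D" ([k1, k2, p1, p2, k3] as OpenCV has them; the pictures are not rectified), "T" (4x4, takes a point from camera to world coordinates). Camera axes: x right, y down, z forward; pixel columns grow to the right and rows downward; lengths in m; the calibration is good to about 2 mm. A picture is of the moment at which its call begins. camera_model takes no time and is no camera call.
- sign_off(): hands the job in, once; it reports no verdict.
Trained networks look in the newest picture that a camera, given by its name, has taken for a name from the list of things; names that differ only in an ending like _2 or _b are one class to them, and where a whole thing is asked for, a point or a joint stands for the part that bears it (a point fixed in the world has none). Each returns a list of dicts, best first, with "score" (0 to 1); they miss things now and then, are a little off and sometimes report something else, mostly with a low value. They report only what shows in the picture. A call takes as long as a camera call. They do not tell look-alikes from the thing itself.
- boxes_of(target, camera): "rect" ([left, top, right, bottom] in pixels, round what is visible of it).
- silhouettes(target, camera): "mask" (420x560 bool, what is visible of it) and "rect" ([left, top, right, bottom] in pixels, round what is visible of it).
The state is a dict: "t": time; "joint_pos": joint angles; "dq": joint speeds; "effort": joint torques, N m; "position": TCP position; "tool_rot": TCP orientation; "contact_force": force on the tool from outside, world axes, zero at the start; "wrist_torque": the same for the moment, N m; "width": finger opening in m.
Only numpy, scipy, OpenCV 4.12 (cv2) and the standard library are available. Lean on these libraries where they do the work, as an engineer would, in place of code of your own. Each camera call takes 0.05 s, during which the arm holds its last target.

## Working session

There is one attempt and no reset: what is moved stays moved. The work goes in short steps, Python scripts to look and compute and a tool call to move; the robot and the scene stay as the last step left them, time stands still between calls to the robot, and variables do not carry over. Pictures are saved under pics/ and viewed, and the job is handed in when it is done.

Besides the shell and the picture viewer there is one more tool, called after "Emit:" as name(argument=value, ...), one argument or row to a line, values as JSON. play_rows: Moves the arm, as the interface text tells. Its arguments: {"type":"object","properties":{"commands":{"type":"array","items":{"type":"array"}},"force":{"type":"number"}},"required":["commands"]}

I'll start by looking at the scene.

```bash
mkdir -p pics
cat > h.py <<'E'
import numpy as np, cv2
from bench import *
from scipy.spatial.transform import Rotation as R
def snap(n,fn=None):
    im,d=grab_frame(n)
    if fn: cv2.imwrite('pics/'+fn,im)
    return im,d
def world(n,d,uv,dep=None):
    m=camera_model(n);K=np.array(m['intrinsics']);D=np.array(m['D'],float);T=np.array(m['T'])
    uv=np.atleast_2d(np.array(uv,float))
    if dep is None: dep=d[uv[:,1].astype(int),uv[:,0].astype(int)]
    p=cv2.undistortPoints(uv[:,None,:],K,D)[:,0]
    c=np.c_[p*np.reshape(dep,(-1,1)),np.reshape(dep,(-1,1))*np.ones((len(uv),1))]
    return c@T[:3,:3].T+T[:3,3]
def worldz(n,uv,z):
    "intersect rays with plane z"
    m=camera_model(n);K=np.array(m['intrinsics']);D=np.array(m['D'],float);T=np.array(m['T'])
    uv=np.atleast_2d(np.array(uv,float))
    p=cv2.undistortPoints(uv[:,None,:],K,D)[:,0]
    r=np.c_[p,np.ones(len(p))]@T[:3,:3].T
    return T[:3,3]+r*((z-T[2,3])/r[:,2])[:,None]
def proj(n,P):
    m=camera_model(n);K=np.array(m['intrinsics']);D=np.array(m['D'],float);T=np.linalg.inv(np.array(m['T']))
    P=np.atleast_2d(np.array(P,float)); rv=cv2.Rodrigues(T[:3,:3])[0]
    return cv2.projectPoints(P,rv,T[:3,3],K,D)[0][:,0]
def cloud(n,d):
    v,u=np.mgrid[0:420,0:560]
    w=world(n,d,np.c_[u.ravel(),v.ravel()],d.ravel()).reshape(420,560,3)
    w[d==0]=np.nan
    return w
E
python3 - <<'E'
from h import *
np.set_printoptions(precision=4,suppress=True)
for n in ('scene','top'):
    im,d=snap(n,f'{n}0.png'); m=camera_model(n); print(n,np.array(m['T']),m['intrinsics'][0][0],m['D'])
s=get_state();print(s); print(R.from_rotvec(s['tool_rot']).as_matrix(), tcp_to_tips)
E
```

```text
scene [[ 0.4285  0.5111 -0.7451  1.4355]
 [ 0.9035 -0.2441  0.3522 -0.448 ]
 [-0.0019 -0.8241 -0.5664  0.7582]
 [ 0.      0.      0.      1.    ]] 457.7929060100126 [0.0244 0.     0.     0.     0.    ]
top [[-0.0144 -0.9962  0.0859  0.4567]
 [-0.9999  0.0137 -0.0083 -0.0327]
 [ 0.0071 -0.086  -0.9963  1.3644]
 [ 0.      0.      0.      1.    ]] 434.71398161861254 [-0.0988  0.      0.      0.      0.    ]
{'t': 0.1, 'joint_pos': array([-1.3925,  0.5284,  1.4338, -0.    ,  1.1814, -0.1785]), 'dq': array([-0.0008, -0.0024, -0.0031, -0.0006, -0.0008, -0.0004]), 'effort': array([ -0.0002, -44.3303, -17.8587,  -0.0003,   0.0039,   0.    ]), 'position': array([ 0.2182, -0.585 ,  0.2444]), 'tool_rot': array([ 2.0279,  0.3677, -2.0279]), 'contact_force': array([ 0.9755, -0.3631, -0.3149]), 'wrist_torque': array([ 0.0463, -0.0046, -0.0329]), 'width': 0.08530642363368382}
[[-0.0004  0.3493 -0.937 ]
 [ 0.002  -0.937  -0.3493]
 [-1.     -0.002  -0.0003]] 0.014
```

View pics/top0.png

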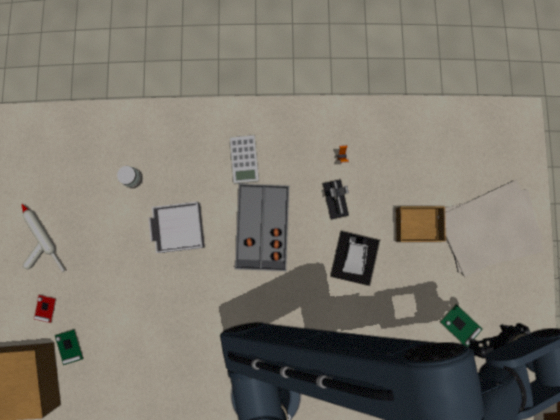

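View pics/scene0.png

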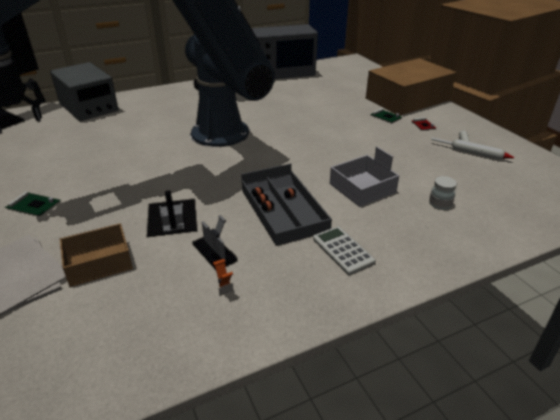

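Run:
```python
from h import *
np.set_printoptions(precision=4,suppress=True)
im=cv2.imread('pics/top0.png');sc=cv2.imread('pics/scene0.png')
a=cv2.resize(im[120:300,140:400],None,fx=3,fy=3,interpolation=cv2.INTER_CUBIC)
cv2.imwrite('pics/topc.png',a)
b=cv2.resize(sc[135:305,130:400],None,fx=2.9,fy=2.9,interpolation=cv2.INTER_CUBIC)
cv2.imwrite('pics/scenec.png',b)
for n in ('top','scene'):
    snap(n)
    for t in ('ind1','tray','tub','scoop','mat','park','clip','calculator','jar','carton'):
        print(n,t,[(np.round(x['rect'],1).tolist(),round(float(x['score']),2)) for x in boxes_of(t,n)])
```

```text
top ind1 [([269.1, 229.9, 285.2, 234.0], 0.61), ([271.7, 251.0, 282.1, 259.2], 0.44)]
top tray [([235.7, 181.6, 290.9, 272.1], 0.97)]
top tub [([149.4, 203.2, 206.1, 252.1], 0.96)]
top scoop [([344.7, 238.8, 370.3, 272.8], 0.73), ([330.8, 188.5, 349.2, 197.1], 0.6)]
top mat [([329.1, 229.5, 381.0, 283.6], 0.67)]
top park [([321.4, 178.2, 349.0, 218.4], 0.72)]
top clip [([333.9, 148.8, 348.5, 162.3], 0.55)]
top calculator [([229.6, 136.3, 258.8, 184.7], 0.9), ([232.8, 182.3, 291.8, 269.6], 0.73)]
top jar [([115.6, 169.8, 144.1, 191.2], 0.58), ([340.6, 185.3, 347.2, 194.9], 0.17)]
top carton [([394.8, 203.0, 448.1, 242.5], 0.85)]
scene ind1 [([259.4, 193.8, 269.6, 202.0], 0.59), ([284.8, 186.7, 298.3, 196.0], 0.38)]
scene tray []
scene tub [([329.6, 144.8, 399.7, 207.3], 0.86)]
scene scoop [([162.2, 192.3, 185.1, 229.0], 0.73), ([148.8, 199.9, 199.4, 238.0], 0.26)]
scene mat [([145.5, 198.9, 198.8, 239.0], 0.55)]
scene park [([193.1, 227.1, 236.5, 265.2], 0.57)]
scene clip [([200.8, 218.0, 226.8, 244.7], 0.84), ([211.4, 260.8, 232.2, 297.1], 0.61)]
scene calculator [([314.0, 227.1, 374.5, 275.1], 0.7), ([283.0, 186.7, 298.0, 198.7], 0.69)]
scene jar [([431.8, 174.0, 459.0, 211.8], 0.71), ([203.6, 217.0, 223.0, 247.1], 0.33)]
scene carton [([61.0, 224.8, 129.6, 285.2], 0.81)]
```

View pics/topc.png

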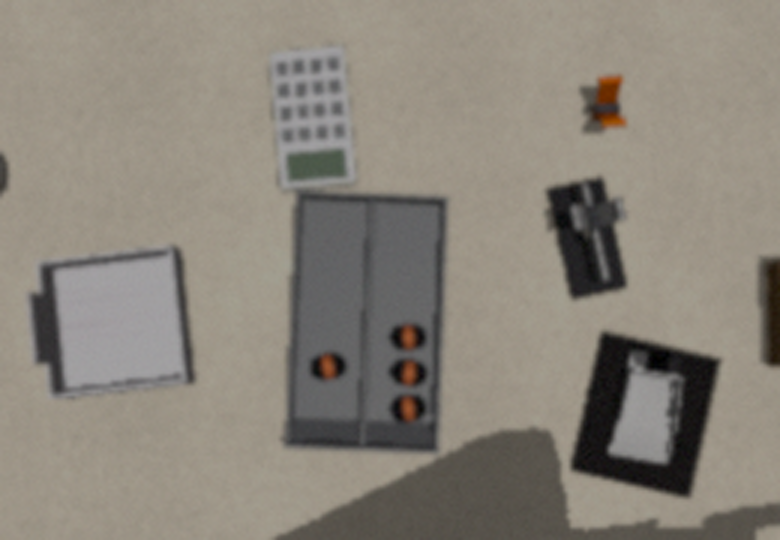

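View pics/scenec.png

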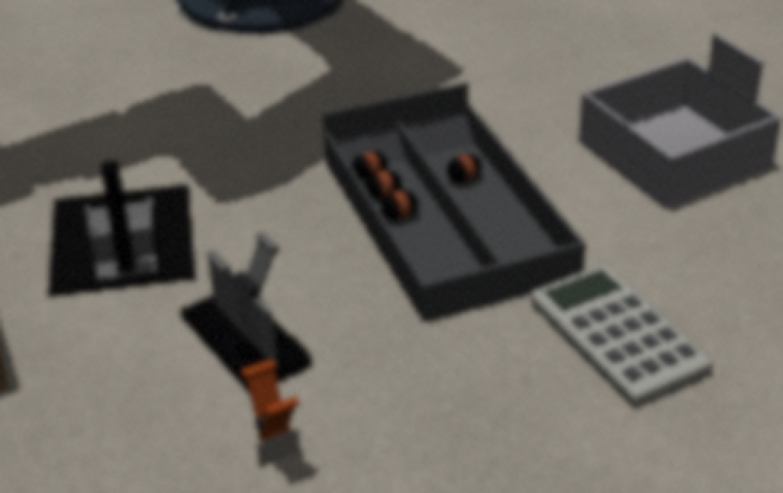

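There are four inductors: three in the -y bay at about (277,231/244/256) in the top view, and one in the +y bay at (249,242). Look-alikes for the clip are the grey one on the park at (338,192) and the orange one at (341,154), which is not meant. The scoop on its mat is at (356,255). Next I'll fit the poses from the depth clouds.

Run:
```python
from h import *
np.set_printoptions(precision=4,suppress=True)
C={}
for n in ('top','scene'):
    im,d=snap(n); C[n]=(im,cloud(n,d))
np.savez('c0.npz',ti=C['top'][0],tc=C['top'][1],si=C['scene'][0],sc=C['scene'][1])
w=C['top'][1]
for a,b,c,e in ((190,205,300,320),):
    print('table z',np.nanmean(w[a:b,c:e,2]),np.nanstd(w[a:b,c:e,2]))
# height map crop printed as picture
for n in C:
    z=C[n][1][...,2]; g=np.clip(np.nan_to_num(z)*255/0.12,0,255).astype(np.uint8)
    g=g[120:300,140:400] if n=='top' else g[135:305,130:400]
    cv2.imwrite(f'pics/z{n}.png',cv2.applyColorMap(cv2.resize(g,None,fx=3 if n=='top' else 2.9,fy=3 if n=='top' else 2.9,interpolation=cv2.INTER_NEAREST),cv2.COLORMAP_JET))
```

```text
table z -0.0007404292544388955 0.0028962529739052115
```

View pics/ztop.png

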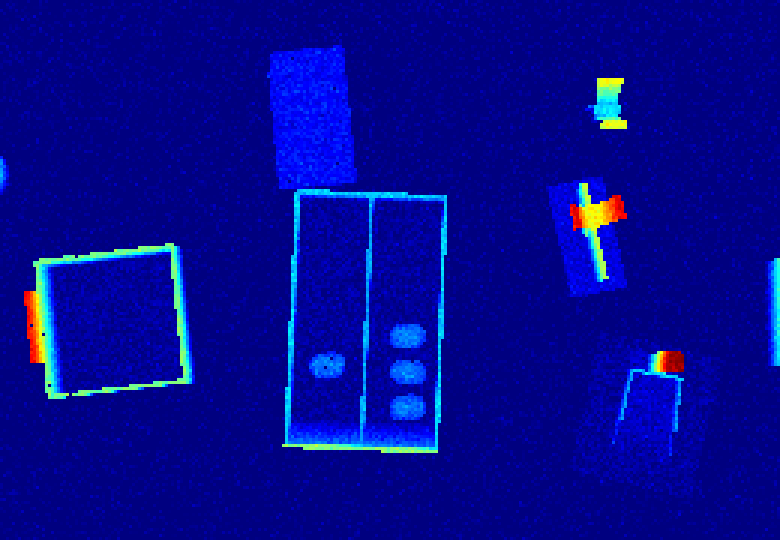

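View pics/zscene.png

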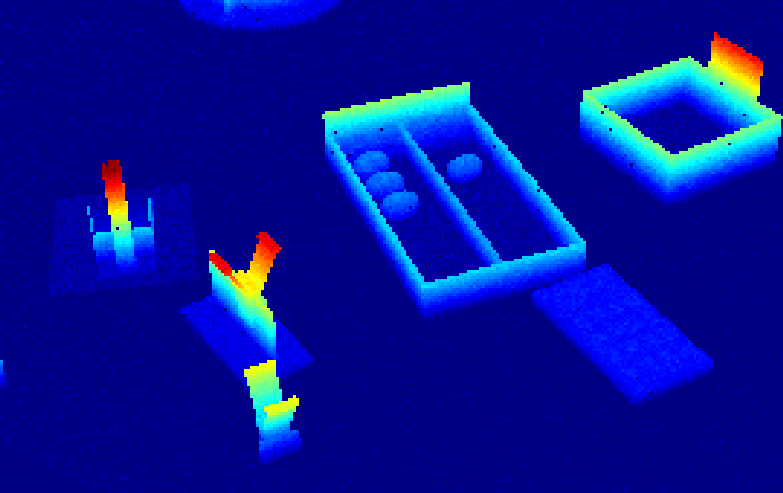

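```bash
cat > fit.py <<'E'
from h import *
from scipy.optimize import least_squares
def fit(P,segs,x0):
    """P Nx2 points; segs list of ((x1,y1),(x2,y2)) centrelines in mm of model; pose x,y,yaw; returns pose"""
    S=np.array(segs,float)/1000
    def res(p,full=False):
        c,s=np.cos(p[2]),np.sin(p[2])
        q=(P-p[:2])@np.array([[c,-s],[s,c]])
        D=[]
        for a,b in S:
            ab=b-a;t=np.clip(((q-a)@ab)/(ab@ab),0,1)
            D.append(np.linalg.norm(q-a-t[:,None]*ab,axis=1))
        return np.min(D,0)
    r=least_squares(res,x0,loss='soft_l1',f_scale=0.002)
    return r.x,np.sqrt(np.mean(res(r.x)**2))
def box(x0,x1,y0,y1):
    return [((x0,y0),(x1,y0)),((x1,y0),(x1,y1)),((x1,y1),(x0,y1)),((x0,y1),(x0,y0))]
E
python3 - <<'E'
from fit import *
np.set_printoptions(precision=4,suppress=True)
f=np.load('c0.npz')
def pts(n,c,rad,z0,z1):
    w=f[n].reshape(-1,3); k=(np.hypot(w[:,0]-c[0],w[:,1]-c[1])<rad)&(w[:,2]>z0)&(w[:,2]<z1)
    return w[k]
for px in ((262,227),(178,227),(356,255),(338,192),(341,154),(245,160),(129,177),(420,223)): print(px,f['tc'][px[1],px[0]])
tr0=f['tc'][227,262];tu0=f['tc'][227,178]
for n in ('tc','sc','both'):
    g=lambda *a: pts(n,*a) if n!='both' else np.vstack([pts('tc',*a),pts('sc',*a)])
    p=g(tr0,0.16,0.036,0.0415); p2=g(tr0,0.16,0.055,0.066)
    segs=box(-129,129,-76,76)+[((-129,0),(129,0))]
    print(n,'tray',fit(p[:,:2],segs,[tr0[0],tr0[1],0]),len(p)); 
    p=g(tu0,0.11,0.055,0.0615); print(n,'tub',fit(p[:,:2],box(-68,68,-68,68),[tu0[0],tu0[1],0.08]),len(p))
    p=g(tu0,0.12,0.08,0.112); print('  tab',p.mean(0),p[:,2].max(), np.linalg.svd(p[:,:2]-p[:,:2].mean(0))[2][0])
    pk=f['tc'][192,338]
    p=g(pk,0.08,0.058,0.07);print(n,'plate',p.mean(0),len(p)); 
    p=g(pk,0.08,0.006,0.015);print('  base', p.mean(0), cv2.minAreaRect(p[:,:2].astype(np.float32)*1000))
    p=g(pk,0.06,0.07,0.2);print('  bars',p.mean(0),cv2.minAreaRect(p[:,:2].astype(np.float32)*1000))
E
```

```text
(262, 227) [0.5194 0.0024 0.0362]
(178, 227) [0.5242 0.2668 0.0062]
(356, 255) [ 0.429  -0.2881  0.0129]
(338, 192) [ 0.6184 -0.2266  0.0812]
(341, 154) [ 0.7426 -0.2457  0.0393]
(245, 160) [0.7324 0.0542 0.0139]
(129, 177) [0.6742 0.4031 0.0736]
(420, 223) [ 0.5259 -0.4975  0.0053]
tc tray (array([ 0.5221,  0.0033, -0.0538]), np.float64(0.0033366586909376853)) 243
tc tub (array([0.5233, 0.26  , 0.1037]), np.float64(0.0015748424276071785)) 190
  tab [0.5163 0.3284 0.0969] 0.1090387188821722 [-0.9943 -0.1065]
tc plate [ 0.6021 -0.2283  0.065 ] 44
  base [ 0.6033 -0.2254  0.0109] ((607.4130249023438, -228.3300323486328), (121.38240814208984, 143.28985595703125), 13.7718505859375)
  bars [ 0.6206 -0.2279  0.0902] ((619.6718139648438, -224.69009399414062), (48.03397750854492, 53.723331451416016), 49.12600326538086)
sc tray (array([ 0.5218,  0.003 , -0.0554]), np.float64(0.0019415343003776238)) 411
sc tub (array([0.5232, 0.2607, 0.1026]), np.float64(0.0020455603745753)) 300
  tab [0.5176 0.3278 0.0936] 0.10715647059031763 [0.9948 0.1022]
sc plate [ 0.6281 -0.2247  0.0639] 58
  base [ 0.615  -0.2326  0.0116] ((607.7410278320312, -227.69825744628906), (123.62332916259766, 61.5299072265625), 12.659189224243164)
  bars [ 0.6208 -0.2205  0.0905] ((619.9944458007812, -225.9537353515625), (28.60400390625, 54.83831787109375), 14.49225902557373)
both tray (array([ 0.5219,  0.0032, -0.0548]), np.float64(0.002557624396228415)) 654
both tub (array([0.5233, 0.2604, 0.1028]), np.float64(0.0018935534334909912)) 490
  tab [0.5171 0.328  0.0948] 0.1090387188821722 [-0.9947 -0.1032]
both plate [ 0.6169 -0.2262  0.0644] 102
  base [ 0.6095 -0.2292  0.0113] ((615.091064453125, -233.134521484375), (134.94471740722656, 129.4264373779297), 43.17530822753906)
  bars [ 0.6207 -0.2235  0.0904] ((620.8300170898438, -226.28909301757812), (48.230709075927734, 57.928916931152344), 47.615543365478516)
```

```bash
python3 - <<'E'
from fit import *
np.set_printoptions(precision=4,suppress=True)
f=np.load('c0.npz')
def pts(n,c,rad,z0,z1):
    w=f[n].reshape(-1,3); k=(np.hypot(w[:,0]-c[0],w[:,1]-c[1])<rad)&(w[:,2]>z0)&(w[:,2]<z1)
    return w[k]
c=[0.429,-0.288]
for n in ('tc','sc'):
    p=pts(n,c,0.09,0.1,0.13); print(n,'handle top',p.mean(0),len(p),cv2.minAreaRect(p[:,:2].astype(np.float32)*1000))
    p=pts(n,c,0.085,0.022,0.045); print(' walls',len(p),cv2.minAreaRect(p[:,:2].astype(np.float32)*1000), fit(p[:,:2],[((-40,30),(40,30)),((40,30),(40,-30)),((40,-30),(-40,-30))],[c[0],c[1],-.1]))
# colors: mat (black) and blade (bright) from top image
im=f['ti']; w=f['tc']
g=im.max(2)
reg=np.zeros(g.shape,bool); reg[225:290,322:388]=1
dark=(g<45)&reg
k,l,st,ce=cv2.connectedComponentsWithStats((dark*255).astype(np.uint8)); i=1+np.argmax(st[1:,4]); ys,xs=np.where(l==i)
r=cv2.minAreaRect(np.c_[xs,ys].astype(np.float32)); print('mat px',r, worldz('top',cv2.boxPoints(r),0.004), worldz('top',[r[0]],0.004))
br=(g>90)&reg; br[:, :335]=0
k,l,st,ce=cv2.connectedComponentsWithStats(((g>120)&reg&(w[...,2]<0.05)).astype(np.uint8)); print(st[:6],ce[:6])
# inductors by colour
hsv=cv2.cvtColor(im,cv2.COLOR_BGR2HSV)
m=((hsv[...,1]>120)&(hsv[...,0]<20)).astype(np.uint8); m[:, :235]=0; m[:,290:]=0; m[:180]=0;m[272:]=0
k,l,st,ce=cv2.connectedComponentsWithStats(m); 
T=np.array([0.522,0.0032]);a=-0.055;Rm=np.array([[np.cos(a),-np.sin(a)],[np.sin(a),np.cos(a)]])
for i in range(1,k):
    if st[i,4]>5:
        P=worldz('top',ce[i],0.022)[0]; print('ind',st[i,4],ce[i],P,'tray frame',(P[:2]-T)@Rm)
E
python3 - <<'E'
import cv2
a=cv2.imread('pics/top0.png')[222:292,318:390]; b=cv2.imread('pics/top0.png')[225:275,230:295]
cv2.imwrite('pics/sccrop.png',cv2.resize(a,None,fx=8,fy=8,interpolation=cv2.INTER_CUBIC))
E
```

```text
tc handle top [ 0.4733 -0.2935  0.1153] 45 ((473.8712158203125, -294.3763732910156), (16.035783767700195, 17.518733978271484), 88.62522888183594)
 walls 74 ((432.2689514160156, -288.49151611328125), (60.323707580566406, 95.19010162353516), 76.3777084350586) (array([ 0.4235, -0.2849, -0.2218]), np.float64(0.0043605656691184606))
sc handle top [ 0.4782 -0.2943  0.112 ] 66 ((473.770263671875, -293.4600830078125), (16.345829010009766, 22.769506454467773), 86.21057891845703)
 walls 159 ((447.42034912109375, -287.0833740234375), (56.46026611328125, 77.3616943359375), 81.1806640625) (array([ 0.4245, -0.2861, -0.2292]), np.float64(0.00974538409469778))
mat px ((354.5786437988281, 257.8258056640625), (38.97564697265625, 45.57152557373047), 12.994616508483887) [[ 0.3661 -0.2081  0.004 ]
 [ 0.504  -0.2435  0.004 ]
 [ 0.4745 -0.3631  0.004 ]
 [ 0.3365 -0.3267  0.004 ]] [[ 0.4201 -0.2851  0.004 ]]
[[     0      0    560    420 232632]
 [   322    225     66     65   2134]
 [   350    241      1      1      1]
 [   343    242     21     32    433]] [[278.6585 208.9899]
 [356.0061 255.0122]
 [350.     241.    ]
 [354.3649 259.1755]]
ind 38 [275.6579 231.9737] [ 0.5041 -0.0392  0.022 ] tray frame [-0.0155 -0.0434]
ind 40 [249.   241.65] [0.4754 0.0433 0.022 ] tray frame [-0.0487  0.0375]
ind 43 [275.9302 243.8605] [ 0.4675 -0.0396  0.022 ] tray frame [-0.0521 -0.0457]
ind 45 [275.7111 255.7778] [ 0.4309 -0.0384  0.022 ] tray frame [-0.0887 -0.0465]
```

View pics/sccrop.png

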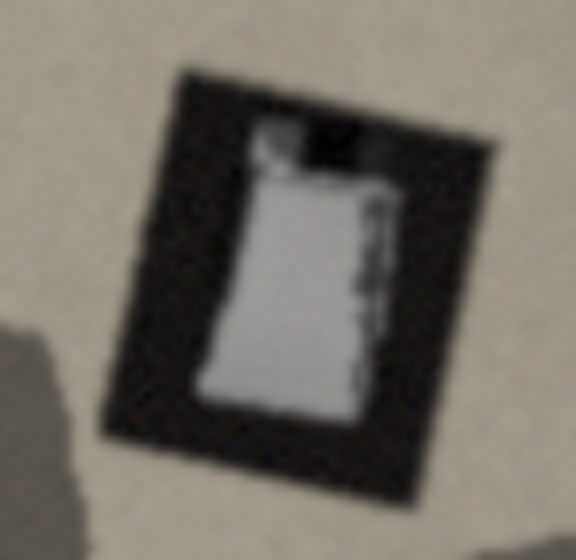

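Run:
```python
from fit import *
np.set_printoptions(precision=4,suppress=True)
f=np.load('c0.npz')
im=f['ti']; w=f['tc']
def px(c): return np.array(c,float)/8+[318,222]
q=worldz('top',[px(c) for c in ((200,395),(362,415))],0.004); print('edge',q,np.arctan2(*( (q[0]-q[1])[[0,1]]*[-1,1])))
z=w[...,2]
ys,xs=np.where((z>0.028)&(z<0.046)); k=(xs>335)&(xs<375)&(ys>235)&(ys<280)
P=w[ys[k],xs[k]]; 
for y,x,p in zip(ys[k],xs[k],P): pass
# bin by row
for r in range(240,276,2):
    s=(ys[k]==r); print(r,[(int(x),round(p[0],3),round(p[1],3),round(p[2],3)) for x,p in zip(xs[k][s],P[s])][:14])
sc=f['si'][180:245,140:205]; cv2.imwrite('pics/scs.png',cv2.resize(sc,None,fx=9,fy=9,interpolation=cv2.INTER_CUBIC))
```

```text
edge [[ 0.3787 -0.2476  0.004 ]
 [ 0.3696 -0.3111  0.004 ]] -0.14131431272216316
240 [(357, np.float64(0.475), np.float64(-0.288), np.float64(0.036))]
242 []
244 [(350, np.float64(0.463), np.float64(-0.266), np.float64(0.037)), (354, np.float64(0.463), np.float64(-0.279), np.float64(0.031)), (355, np.float64(0.463), np.float64(-0.28), np.float64(0.045)), (356, np.float64(0.463), np.float64(-0.284), np.float64(0.04)), (357, np.float64(0.463), np.float64(-0.288), np.float64(0.037)), (358, np.float64(0.463), np.float64(-0.29), np.float64(0.04)), (359, np.float64(0.463), np.float64(-0.292), np.float64(0.044)), (360, np.float64(0.463), np.float64(-0.296), np.float64(0.039))]
246 [(350, np.float64(0.457), np.float64(-0.266), np.float64(0.034)), (365, np.float64(0.456), np.float64(-0.313), np.float64(0.031)), (366, np.float64(0.456), np.float64(-0.314), np.float64(0.041)), (367, np.float64(0.456), np.float64(-0.318), np.float64(0.039))]
248 [(349, np.float64(0.451), np.float64(-0.264), np.float64(0.032)), (366, np.float64(0.45), np.float64(-0.317), np.float64(0.03))]
250 [(366, np.float64(0.444), np.float64(-0.315), np.float64(0.034))]
252 [(348, np.float64(0.439), np.float64(-0.26), np.float64(0.035))]
254 [(348, np.float64(0.433), np.float64(-0.259), np.float64(0.036)), (365, np.float64(0.432), np.float64(-0.313), np.float64(0.032)), (366, np.float64(0.432), np.float64(-0.315), np.float64(0.034))]
256 [(347, np.float64(0.427), np.float64(-0.256), np.float64(0.035))]
258 [(347, np.float64(0.421), np.float64(-0.257), np.float64(0.03)), (365, np.float64(0.42), np.float64(-0.313), np.float64(0.03))]
260 [(365, np.float64(0.414), np.float64(-0.312), np.float64(0.029))]
262 [(365, np.float64(0.408), np.float64(-0.311), np.float64(0.035))]
264 []
266 []
268 []
270 []
272 []
274 []
```

View pics/scs.png

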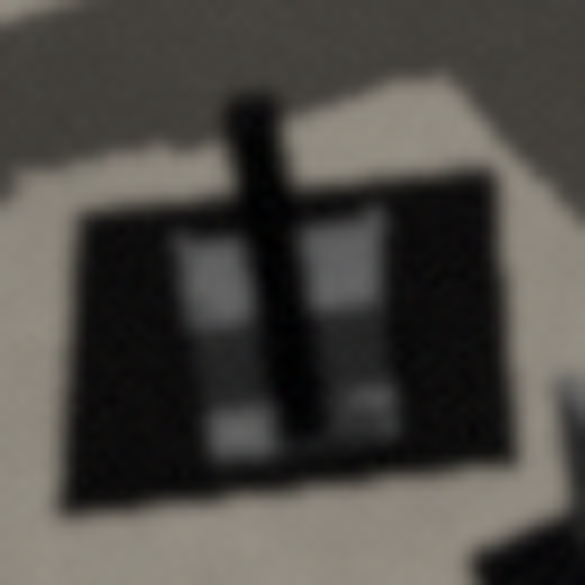

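```bash
cat >> h.py <<'E'
def go(*targets,s=None):
    "targets (x,y,z,yaw of tool y) -> print shift mm and turn deg from the current measured pose"
    s=s or get_state(); M=R.from_rotvec(s['tool_rot']).as_matrix(); p=np.array(s['position'])
    y0=np.arctan2(M[1,1],M[0,1])
    print('pos',np.round(p,4),'yaw',round(y0,4),'tilt',np.round(M[2,:],3),'w',round(s['width'],4),'F',np.round(s['contact_force'],1),'t',round(s['t'],2), 'j',np.round(s['joint_pos'],2))
    for t in targets:
        sh=M.T@(np.array(t[:3])-p)*1000
        tu=-np.degrees((t[3]-y0+np.pi)%(2*np.pi)-np.pi)
        print(' ->',np.round(sh,1).tolist(),round(tu,1))
E
python3 - <<'E'
from h import *
# verify scoop not moved
im,d=snap('top'); w=cloud('top',d); p=w[(w[...,2]>0.1)&(np.hypot(w[...,0]-.474,w[...,1]+.294)<0.06)]; print(p.mean(0))
y=-np.pi/2-0.15
go((.474,-.294,.2,y),(.474,-.294,.089,y))
E
```

```text
[ 0.4732234  -0.2935007   0.11549543]
pos [ 0.2183 -0.5856  0.2453] yaw -1.214 tilt [-1. -0.  0.] w 0.0855 F [ 0.1 -0.7 -0.7] t 1.35 j [-1.39  0.53  1.43 -0.    1.18 -0.18]
 -> [45.3, -183.9, -341.4] 29.0
 -> [156.3, -183.9, -341.4] 29.0
```

Emit:
play_rows(
  commands=[
    [0, [10, -30, -55], 5],
    [0, [20, -60, -110], 10],
    [0, [25, -90, -165], 16],
    [0, [30, -118, -220], 22],
    [0, [35, -146, -275], 29],
    [0, [40, -175, -325], 29],
    [0, [45, -184, -341], 29],
    [0, [45, -184, -341], 29],
  ],
  force=60,
)

```text
t: 2.35
position: [0.4739, -0.2934, 0.2]
tool_rot: [-2.144, 0.158, 2.146]
contact_force: [0.5, -0.6, -0.3]
width: 0.0855
```

Run:
```python
from h import *
im,d=snap('top'); w=cloud('top',d); snap('scene','s1.png')
y=-np.pi/2-0.15
go((.474,-.294,.089,y))
cv2.imwrite('pics/s1c.png',cv2.resize(cv2.imread('pics/s1.png')[100:260,80:300],None,fx=3.5,fy=3.5))
```

```text
pos [ 0.4731 -0.2953  0.2004] yaw -1.7208 tilt [-1.     0.001  0.   ] w 0.0855 F [-0.3  0.6  0.2] t 2.45 j [-0.76  0.5   1.65 -0.    1.    0.96]
 -> [111.4, -1.5, -0.7] 0.0
```

View pics/s1c.png

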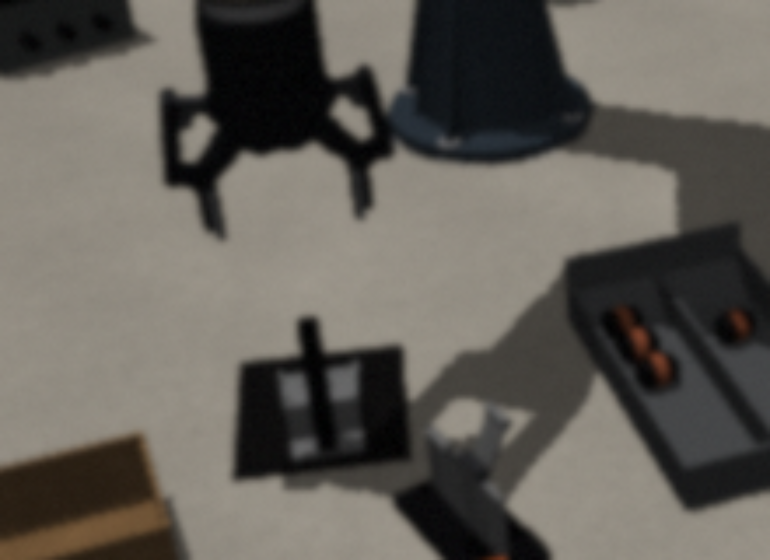

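Emit:
play_rows(
  commands=[
    [0, [40, -1, 0], 0],
    [0, [80, -1, 0], 0],
    [0, [105, -1, 0], 0],
    [0, [111, -1, 0], 0],
    [1, [111, -1, 0], 0],
    [1, [111, -1, 0], 0],
    [1, [111, -1, 0], 0],
    [1, [111, -1, 0], 0],
  ],
  force=60,
)

```text
t: 3.45
position: [0.4737, -0.2946, 0.0903]
tool_rot: [-2.145, 0.163, 2.143]
contact_force: [-0.4, 0.2, 2.8]
width: 0.0155
```

Run:
```python
from h import *
go((.474,-.294,.089,-np.pi/2-0.15),(.474,-.294,.15,-np.pi/2-0.15))
im,d=snap('scene'); cv2.imwrite('pics/s2c.png',cv2.resize(im[100:260,80:300],None,fx=3.5,fy=3.5))
```

```text
pos [ 0.4737 -0.2946  0.0903] yaw -1.7209 tilt [-1.     0.002 -0.001] w 0.0155 F [-0.4  0.2  2.8] t 3.45 j [-0.76  0.66  1.73 -0.    0.75  0.97]
 -> [1.3, -0.6, -0.2] -0.0
 -> [-59.7, -0.5, -0.3] -0.0
```

View pics/s2c.png

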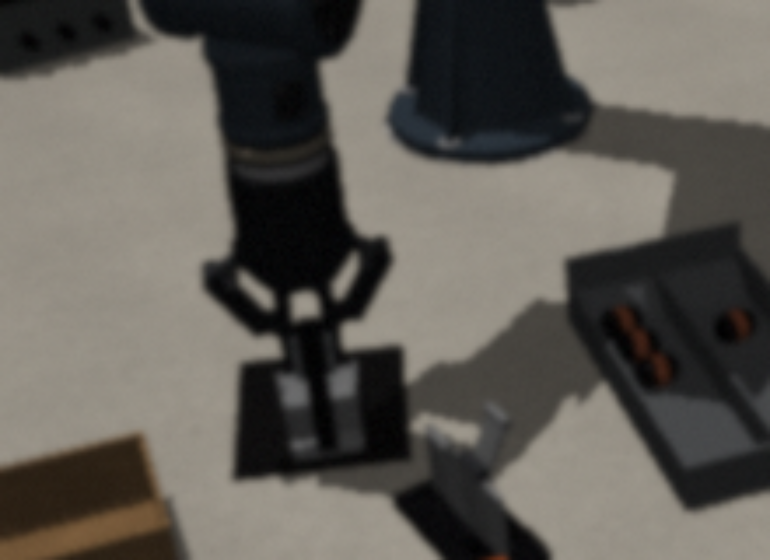

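```bash
cat >> h.py <<'E'
TR=(0.522,0.0032,-0.055); TU=(0.5233,0.2604,0.103)
def fr(F,x,y,z,dyaw=0,tool=-np.pi/2):
    "mm in frame F -> world target tuple with scoop yaw aligned"
    c,s=np.cos(F[2]),np.sin(F[2]); x,y=x/1000,y/1000
    return (F[0]+c*x-s*y,F[1]+s*x+c*y,z/1000,F[2]+dyaw+tool)
E
python3 - <<'E'
from h import *
go((.474,-.295,.2,-1.626),fr(TR,110,38,200),fr(TR,110,38,110),fr(TR,110,38,91))
E
```

```text
pos [ 0.4737 -0.2946  0.0903] yaw -1.7206 tilt [-1.     0.002 -0.001] w 0.0156 F [-0.7 -0.3  4.6] t 3.5 j [-0.76  0.66  1.73 -0.    0.75  0.96]
 -> [-109.7, 0.5, -0.5] -5.4
 -> [-110.2, -349.8, -109.4] -5.4
 -> [-20.2, -349.9, -109.3] -5.4
 -> [-1.2, -349.9, -109.3] -5.4
```

Emit:
play_rows(
  commands=[
    [1, [-30, 0, 0], 0],
    [1, [-80, 0, 0], 0],
    [1, [-110, -20, -5], -1],
    [1, [-110, -70, -22], -3],
    [1, [-110, -128, -40], -5.4],
    [1, [-110, -186, -58], -5.4],
    [1, [-110, -244, -76], -5.4],
    [1, [-110, -300, -94], -5.4],
  ],
  force=60,
)

```text
t: 4.5
position: [0.6116, -0.0097, 0.1996]
tool_rot: [-2.195, 0.062, 2.194]
contact_force: [0.7, 0.1, -2.2]
width: 0.0153
```

Run:
```python
from h import *
im,d=snap('scene'); cv2.imwrite('pics/s3.png',im[60:330,60:460])
go(fr(TR,110,38,150),fr(TR,110,38,110),fr(TR,110,38,91))
```

```text
pos [ 0.6147 -0.0025  0.2   ] yaw -1.6222 tilt [-1.    -0.004 -0.005] w 0.0147 F [ 3.5  3.9 -0.8] t 4.55 j [-0.19  0.56  1.51  0.01  1.06  1.43]
 -> [50.2, -38.3, -17.0] 0.2
 -> [90.2, -38.2, -16.8] 0.2
 -> [109.2, -38.1, -16.7] 0.2
```

View pics/s3.png

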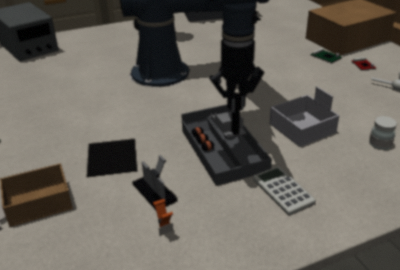

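Emit:
play_rows(
  commands=[
    [1, [0, -37, -16], 0.2],
    [1, [20, -38, -16], 0.2],
    [1, [50, -38, -16], 0.2],
    [1, [60, -38, -16], 0.2],
    [1, [60, -38, -16], 0.2],
    [1, [60, -38, -16], 0.2],
    [1, [60, -38, -16], 0.2],
    [1, [60, -38, -16], 0.2],
  ],
)

```text
t: 5.55
position: [0.6334, 0.0347, 0.1411]
tool_rot: [-2.199, 0.056, 2.184]
contact_force: [-0.1, 0.5, -2.5]
width: 0.0154
```

Run:
```python
from h import *
im,d=snap('top','t4.png'); cv2.imwrite('pics/t4c.png',cv2.resize(im[150:300,140:300],None,fx=4,fy=4))
im,d2=snap('scene'); cv2.imwrite('pics/s4c.png',cv2.resize(im[90:290,180:420],None,fx=3,fy=3))
go(fr(TR,110,38,110),fr(TR,110,38,91))
np.savez('c4.npz',tc=cloud('top',d),sc=cloud('scene',d2))
```

```text
pos [0.6332 0.0348 0.1407] yaw -1.6257 tilt [-1.    -0.004 -0.006] w 0.0155 F [ 0.5  0.3 -1.3] t 5.65 j [-0.12  0.66  1.5   0.01  0.97  1.5 ]
 -> [30.7, -0.2, -0.5] 0.0
 -> [49.7, -0.1, -0.4] 0.0
```

View pics/s4c.png

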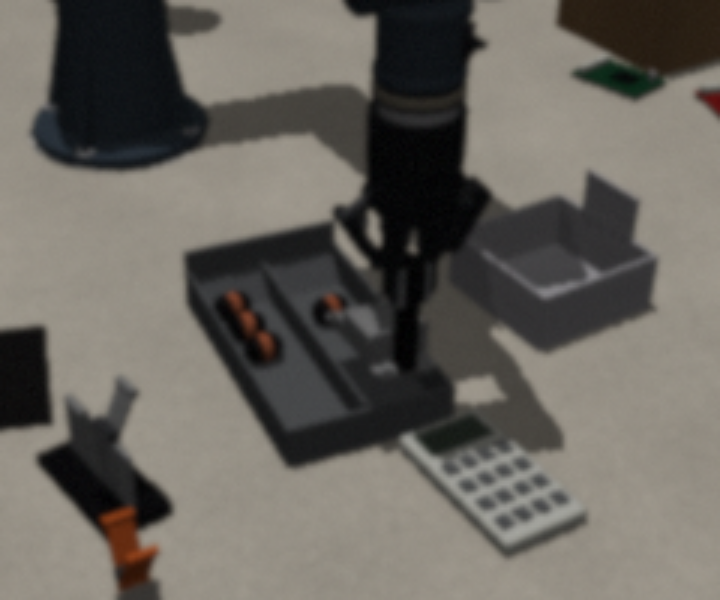

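View pics/t4c.png

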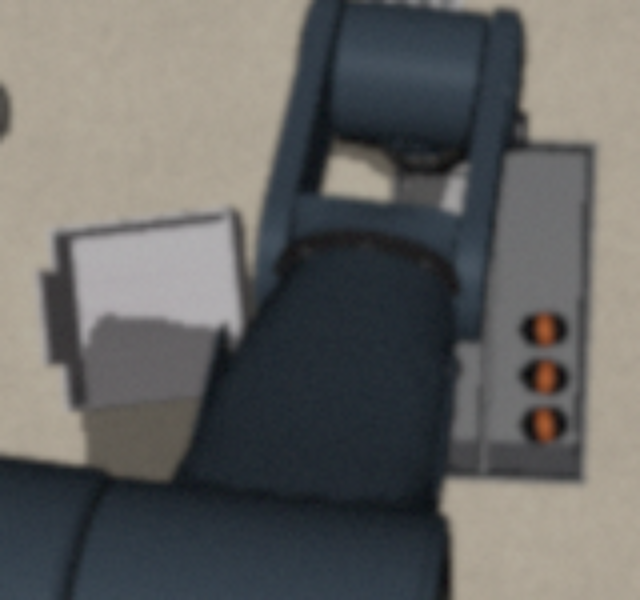

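Run:
```python
from h import *
np.set_printoptions(precision=1,suppress=True,linewidth=150)
w=np.load('c4.npz')['sc'].reshape(-1,3)
# into scoop frame assuming level: origin = TCP - 50 along x
F=(0.6332,0.0348,-0.055); c,s=np.cos(F[2]),np.sin(F[2])
q=(w[:,:2]-F[:2])@np.array([[c,-s],[s,c]])*1000+[50,0]; z=(w[:,2]-0.0544)*1000
for x0 in range(-60,70,5):
    for nm,y0,y1 in (('mid',-18,18),('L',18,34),('R',-34,-18)):
        k=(q[:,0]>=x0)&(q[:,0]<x0+5)&(q[:,1]>y0)&(q[:,1]<y1)&(z>-25)&(z<45)
        if k.sum(): print(x0,nm,k.sum(),np.percentile(z[k],[5,25,50,75,95]),end=' | ')
    print()
```

```text
-55 mid 3 [-0.3 -0.1  0.1  0.2  0.2] | -55 L 3 [-0.8 -0.3  0.3  0.5  0.7] | 
-50 mid 7 [-0.5 -0.2  0.9  1.7  2.7] | -50 L 3 [1.5 1.6 1.7 1.8 1.8] | -50 R 1 [-0.5 -0.5 -0.5 -0.5 -0.5] | 
-45 mid 12 [0.1 0.6 1.  1.9 3.5] | -45 L 5 [0.9 1.3 2.8 2.9 3.3] | -45 R 1 [3.4 3.4 3.4 3.4 3.4] | 
-40 mid 8 [1.4 1.6 2.  2.4 2.7] | -40 L 5 [0.1 0.3 2.1 2.4 5.1] | -40 R 6 [ 1.7  3.1  5.1  9.3 12.1] | 
-35 mid 9 [0.4 1.6 2.  2.8 5.2] | -35 L 5 [2.1 3.3 3.4 3.8 5.9] | -35 R 5 [ 0.8  4.2 12.2 13.5 15.3] | 
-30 mid 4 [3.6 3.6 3.8 4.2 4.7] | -30 L 5 [2.  2.4 2.9 3.8 6.6] | -30 R 4 [-0.5  2.   7.  11.4 12.4] | 
-25 mid 12 [2.3 3.7 4.1 4.4 5.7] | -25 L 3 [2.2 3.1 4.3 4.7 5. ] | -25 R 6 [ 1.8  5.3  8.9 11.3 13.1] | 
-20 mid 6 [3.4 3.7 4.4 5.  5.5] | -20 L 3 [4.3 4.5 4.7 5.1 5.5] | -20 R 6 [ 5.9  8.1 13.2 19.5 25.8] | 
-15 mid 15 [3.5 3.9 4.9 5.4 7.3] | -15 R 12 [ 1.8  6.6 14.6 22.  27.5] | 
-10 mid 10 [3.4 4.2 5.1 6.1 7. ] | -10 R 7 [ 4.2 11.1 21.3 25.7 30.5] | 
-5 mid 3 [5.  5.7 6.5 6.5 6.6] | -5 R 7 [ 1.3  5.3 13.4 24.5 29.8] | 
0 R 13 [ 0.9  7.4 16.6 23.  29.1] | 
5 R 8 [ 7.  13.2 18.8 27.3 28.7] | 
10 
[... 340 characters left out ...]
9 [ 3.1  9.8 19.1 25.  35.6] | 
40 mid 26 [ 4.   7.5 21.8 31.1 38.2] | 40 L 11 [ 4.7  6.1  9.2 25.4 31.2] | 40 R 10 [ 2.6  3.6 22.  28.7 32.8] | 
45 mid 22 [ 4.   5.   9.3 29.8 40.7] | 45 L 4 [4.2 5.1 5.7 6.1 6.6] | 45 R 3 [1.7 2.4 3.4 3.7 3.9] | 
50 mid 24 [ 3.6  6.3 21.7 31.2 41.3] | 50 L 4 [3.  3.6 3.9 4.1 4.5] | 50 R 5 [1.  1.6 4.2 4.3 6.1] | 
55 mid 86 [ 1.   5.5 17.7 32.1 43. ] | 55 L 6 [-1.9 -0.2  1.6  3.9  4.8] | 55 R 6 [-1.8 -0.   3.2  4.1  4.7] | 
60 mid 17 [ 1.7  6.3 11.8 25.9 37.5] | 60 L 1 [4.1 4.1 4.1 4.1 4.1] | 60 R 2 [-17.7 -17.3 -16.8 -16.4 -16. ] | 
65 mid 36 [-24.4 -21.6 -17.5 -15.6 -14.2] | 65 L 11 [-23.8 -19.1 -14.9 -14.5 -14. ] | 65 R 7 [-23.5 -21.5 -17.6 -16.  -14.7] |
```

Emit:
play_rows(
  commands=[
    [1, [15, 0, -0.5], 0],
    [1, [30, 0, -0.5], 0],
    [1, [40, 0, -0.5], 0],
    [1, [46, 0, -0.5], 0],
    [1, [49, 0, -0.5], 0],
    [1, [50.4, 0, -0.5], 0],
    [1, [50.4, 0, -0.5], 0],
    [1, [50.4, 0, -0.5], 0],
  ],
)

```text
t: 6.65
position: [0.634, 0.0349, 0.0907]
tool_rot: [-2.199, 0.056, 2.184]
contact_force: [0.1, -0.4, -0.7]
width: 0.0152
```

Run:
```python
from h import *
go(fr(TR,-2,38,91),fr(TR,5,38,91))
im,d2=snap('scene'); cv2.imwrite('pics/s5c.png',cv2.resize(im[90:290,180:420],None,fx=3,fy=3))
```

```text
pos [0.634  0.0349 0.0907] yaw -1.6257 tilt [-1.    -0.004 -0.007] w 0.0152 F [ 0.1 -0.4 -0.7] t 6.65 j [-0.12  0.73  1.53  0.01  0.87  1.5 ]
 -> [-1.0, -0.2, 112.1] 0.0
 -> [-1.0, -0.2, 105.1] 0.0
```

View pics/s5c.png

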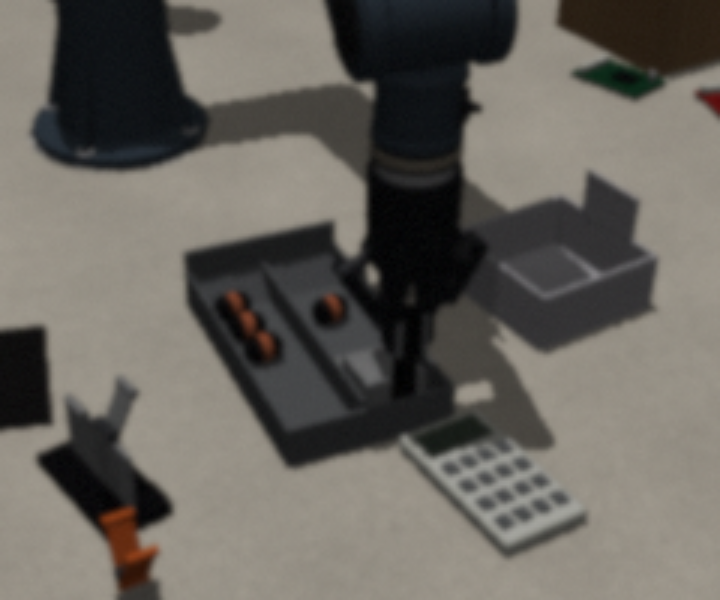

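Emit:
play_rows(
  commands=[
    [1, [1.2, 0, 10], 0],
    [1, [1.1, 0, 25], 0],
    [1, [1, 0, 40], 0],
    [1, [1, 0, 55], 0],
    [1, [0.9, -0.2, 70], 0],
    [1, [0.8, -0.2, 82], 0],
    [1, [0.8, -0.2, 92], 0],
    [1, [0.8, -0.2, 92], 0],
  ],
)

```text
t: 7.7
position: [0.5448, 0.0398, 0.0912]
tool_rot: [-2.208, 0.057, 2.177]
contact_force: [2.8, 0.9, 5.2]
width: 0.0153
```

```bash
cat > look.py <<'E'
from h import *
import sys
n=sys.argv[1]
go(*[fr(TR,*map(float,a.split(','))) for a in sys.argv[2:]])
im,d2=snap('scene'); cv2.imwrite(f'pics/{n}.png',cv2.resize(im[90:290,180:420],None,fx=3,fy=3))
E
python3 look.py s6 -2,38,91
```

```text
pos [0.5448 0.0398 0.0912] yaw -1.6256 tilt [-1.    -0.003 -0.014] w 0.0153 F [2.8 0.9 5.2] t 7.7 j [-0.13  0.65  1.77  0.01  0.71  1.49]
 -> [-0.1, -0.2, 22.7] 0.0
```

View pics/s6.png

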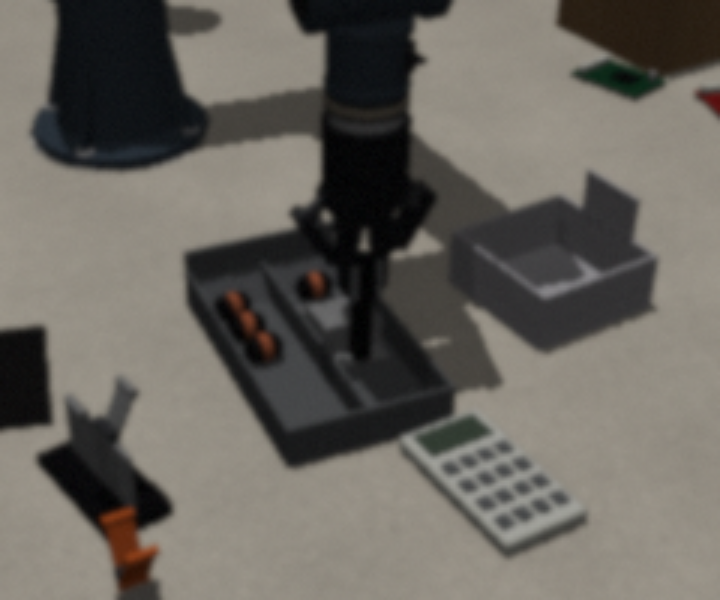

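Emit:
play_rows(
  commands=[
    [1, [0.3, 0, 8], 0],
    [1, [0.3, 0, 15], 0],
    [1, [0.3, 0, 20], 0],
    [1, [0.3, 0, 22], 0],
    [1, [0.2, 0, 24], 0],
    [1, [0.2, 0, 25], 0],
    [1, [0.2, 0, 25], 0],
    [1, [0.2, 0, 25], 0],
  ],
  force=25,
)

```text
t: 8.75
position: [0.5237, 0.0407, 0.0921]
tool_rot: [-2.217, 0.058, 2.167]
contact_force: [5.1, 0.7, 6.9]
width: 0.0153
```

```bash
python3 look.py s7 -2,38,91
```

```text
pos [0.5237 0.0407 0.0921] yaw -1.6258 tilt [-1.    -0.003 -0.023] w 0.0153 F [5.1 0.7 6.9] t 8.75 j [-0.14  0.63  1.82  0.01  0.67  1.48]
 -> [1.0, -0.5, 1.7] 0.0
```

View pics/s7.png

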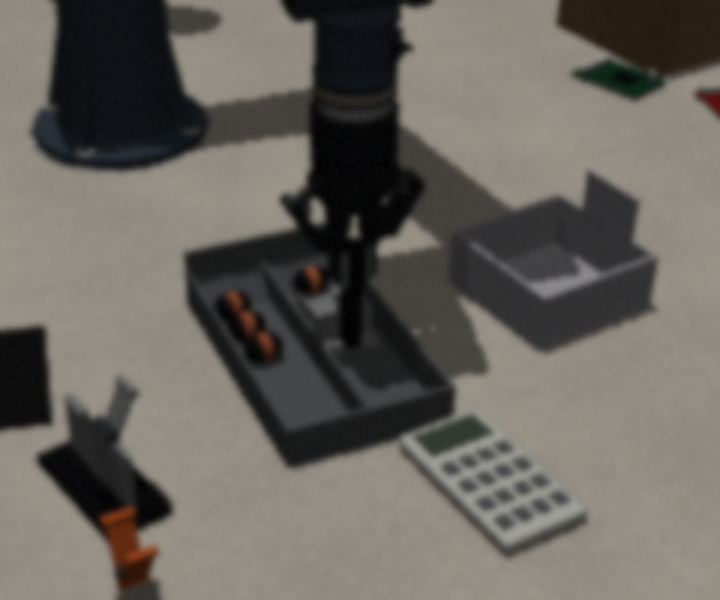

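Emit:
play_rows(
  commands=[
    [1, [-3, 0, 3], 0],
    [1, [-6, 0, 6], 0],
    [1, [-9, 0, 9], 0],
    [1, [-12, 0, 12], 0],
    [1, [-15, 0, 15], 0],
    [1, [-18, 0, 18], 0],
    [1, [-18, 0, 18.5], 0],
    [1, [-18, 0, 18.5], 0],
  ],
)

```text
t: 9.8
position: [0.5048, 0.0417, 0.1097]
tool_rot: [-2.217, 0.058, 2.167]
contact_force: [-0.2, -0.4, -2.2]
width: 0.0151
```

```bash
python3 look.py s8 -20,38,109
```

```text
pos [0.5048 0.0417 0.1097] yaw -1.6258 tilt [-1.    -0.003 -0.023] w 0.0151 F [-0.2 -0.4 -2.2] t 9.8 j [-0.14  0.58  1.86  0.01  0.68  1.48]
 -> [0.6, -0.5, 0.7] -0.0
```

View pics/s8.png

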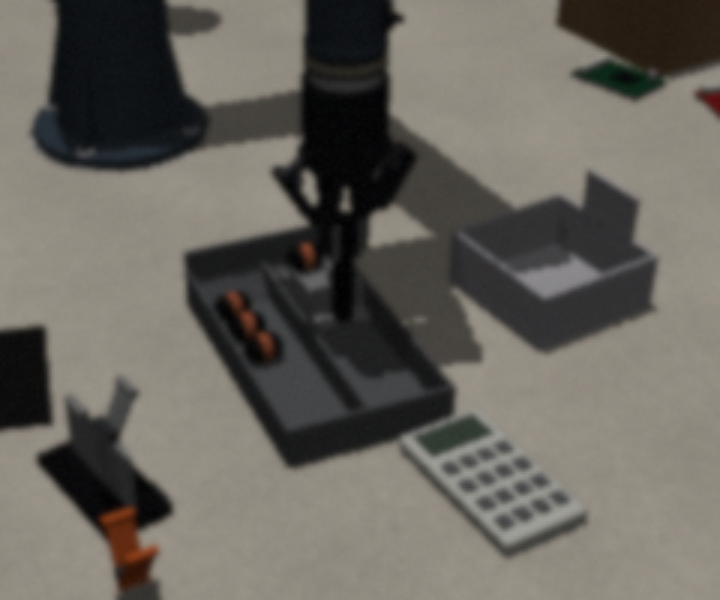

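Emit:
play_rows(
  commands=[
    [1, [2, 0, 4], 0],
    [1, [3, 0, 5], 0],
    [1, [5.5, 0, 3], 0],
    [1, [8, 0, 1], 0],
    [1, [10.5, 0, -1], 0],
    [1, [13, 0, -3], 0],
    [1, [15, 0, -5], 0],
    [1, [15, 0, -5], 0],
  ],
  force=20,
)

```text
t: 10.85
position: [0.5137, 0.0411, 0.0964]
tool_rot: [-2.225, 0.059, 2.158]
contact_force: [3.9, 1.4, 8.2]
width: 0.0152
```

```bash
python3 look.py s9 -20,38,109
```

```text
pos [0.5137 0.0411 0.0964] yaw -1.6266 tilt [-1.    -0.003 -0.03 ] w 0.0152 F [3.9 1.4 8.2] t 10.85 j [-0.14  0.61  1.85  0.01  0.65  1.48]
 -> [-12.9, -0.6, 9.3] -0.0
```

View pics/s9.png

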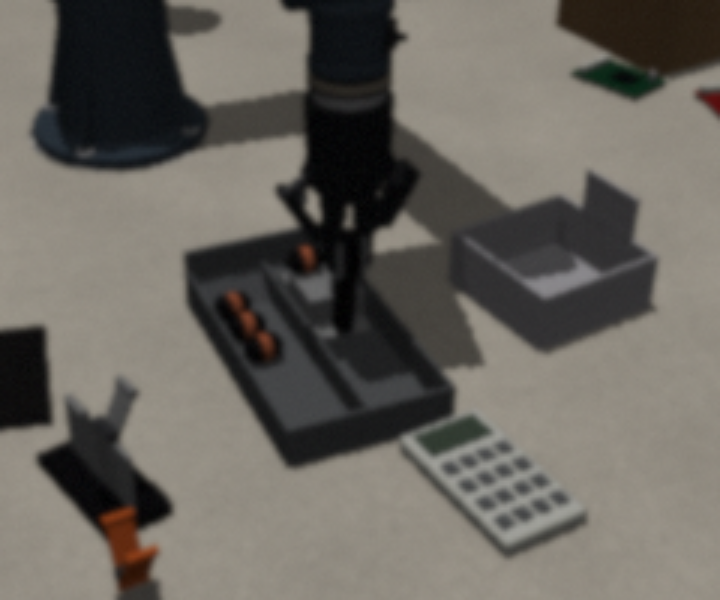

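```bash
cat > tilt.py <<'E'
from h import *
from scipy.optimize import minimize
def tilt(verbose=True,save=None):
    s=get_state(); M=R.from_rotvec(s['tool_rot']).as_matrix(); p=np.array(s['position'])
    im,d=snap('scene'); w=cloud('scene',d).reshape(-1,3); col=im.reshape(-1,3)
    yaw=np.arctan2(M[1,1],M[0,1])+np.pi/2; c,sn=np.cos(yaw),np.sin(yaw)
    q=(w-p); q=np.c_[c*q[:,0]+sn*q[:,1],-sn*q[:,0]+c*q[:,1],q[:,2]]*1000  # rel TCP, x along scoop x
    k=(np.abs(q[:,0]+40)<80)&(np.abs(q[:,1])<34)&(q[:,2]<-25)&(q[:,2]>-125)
    q=q[k]; col=col[k]
    # scoop model surfaces in x-z: search tilt th (nose-up +) and dz,dx small
    def model(th,dz,dx):
        # rotate points back into scoop frame (pivot at TCP)
        ct,st=np.cos(th),np.sin(th)
        X=ct*(q[:,0]-dx)+st*(q[:,2]-dz)*1; Z=-st*(q[:,0]-dx)+ct*(q[:,2]-dz)
        # nose-up: point (-100,-90) -> (-190w..)?? sign handled by search
        return X+50,Z+86.3
    def score(v):
        X,Z=model(*v); y=q[:,1]
        pl=np.where(X<-15,(X+50)/7,5.0)
        on=(X>-50)&(X<38)&(np.abs(y)<24)
        e1=np.where(on,np.abs(Z-pl),9)
        e2=np.where((np.abs(y)<28)&(Z>5)&(Z<36),np.abs(X-38),9) # front of rear wall... seen from behind x=42
        e3=np.where((np.abs(y)<28)&(Z>5)&(Z<36),np.abs(X-42),9)
        e4=np.where((np.abs(y)<8)&(Z>5)&(Z<60),np.abs(X-60),9)
        e5=np.where((X>-40)&(X<40)&(Z>0)&(Z<30),np.abs(np.abs(y)-30),9)
        e=np.minimum.reduce([e1,e2,e3,e4,e5]); return np.minimum(e,4).sum()
    best=min(((score((t,0,0)),t) for t in np.arange(-0.5,0.5,0.01)))
    r=minimize(score,[best[1],0,0],method='Nelder-Mead',options=dict(initial_simplex=[[best[1],0,0],[best[1]+.03,0,0],[best[1],2,0],[best[1],0,2]],xatol=1e-4))
    t=r.x[0]
    if verbose:
        ct,st=np.cos(t),np.sin(t)
        def fw(X,Z):
            a,b=X-50,Z-86.3
            return ct*a-st*b+r.x[2],st*a+ct*b+r.x[1]
        ex,ez=fw(-50,0); hx,hz=fw(60,0)
        print('scoop angle %.3f (nose-up = negative st => see edge), dz %.1f dx %.1f score %.0f/%d edge z %.1f heel z %.1f edge dx %.1f'%(t,r.x[1],r.x[2],r.fun,len(q),p[2]*1000+ez,p[2]*1000+hz,ex))
    # orange points (rods) relative to scoop frame
    hsv=cv2.cvtColor(col[None],cv2.COLOR_BGR2HSV)[0]; o=(hsv[:,1]>110)&(hsv[:,0]<20)
    if o.sum():
        X,Z=model(*r.x); print('copper pts in scoop frame',o.sum(),np.round([X[o].mean(),q[o,1].mean(),Z[o].max()],1), 'X range',np.round([X[o].min(),X[o].max()],1))
    return im
if __name__=='__main__':
    im=tilt()
E
python3 tilt.py
```

```text
scoop angle -0.094 (nose-up = negative st => see edge), dz -0.2 dx -2.1 score 2643/870 edge z 19.7 heel z 9.4 edge dx -109.8
copper pts in scoop frame 48 [-37.1   2.5  41.1] X range [-59.4  58.7]
```

Emit:
play_rows(
  commands=[
    [1, [2, 0, 3], 0],
    [1, [3, 0, 3.5], 0],
    [1, [5, 0, 2], 0],
    [1, [7, 0, 0.5], 0],
    [1, [9, 0, -1], 0],
    [1, [10.5, 0, -2.5], 0],
    [1, [10.5, 0, -2.5], 0],
    [1, [10.5, 0, -2.5], 0],
  ],
  force=20,
)

```text
t: 11.95
position: [0.5184, 0.0409, 0.0898]
tool_rot: [-2.232, 0.06, 2.152]
contact_force: [-1.6, 0.6, 28.0]
width: 0.0153
```

```bash
python3 tilt.py; python3 look.py s10 -20,38,109
```

```text
scoop angle -0.167 (nose-up = negative st => see edge), dz -1.0 dx -1.8 score 2161/737 edge z 20.3 heel z 2.0 edge dx -114.8
copper pts in scoop frame 53 [-28.5   2.7  47.4] X range [-47.8  59.5]
pos [0.5184 0.0409 0.0898] yaw -1.627 tilt [-0.999 -0.003 -0.036] w 0.0154 F [-2.2  1.1 27.3] t 12.0 j [-0.14  0.63  1.85  0.01  0.63  1.48]
 -> [-19.7, -0.6, 13.6] -0.1
```

View pics/s10.png

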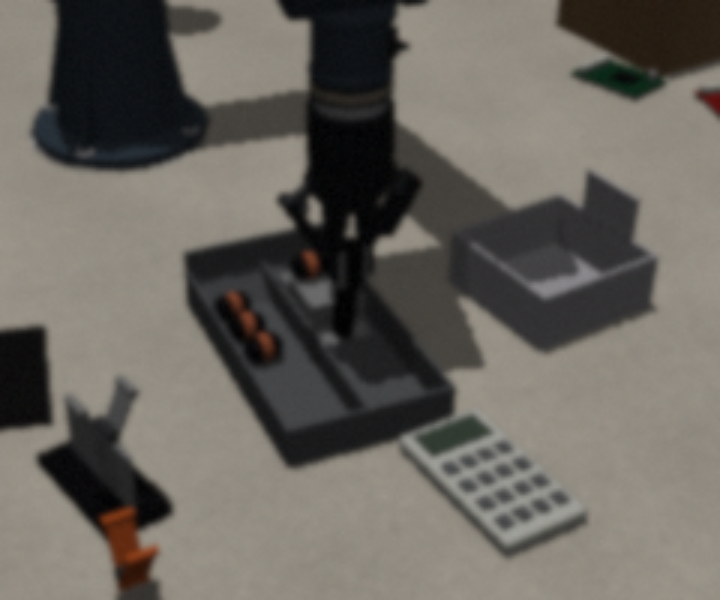

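Emit:
play_rows(
  commands=[
    [1, [-5, 0, 4], 0],
    [1, [-10, 0, 9], 0],
    [1, [-14, 0, 14], 0],
    [1, [-13, 0, 18], 0],
    [1, [-10, 0, 17], 0],
    [1, [-7, 0, 14.5], 0],
    [1, [-4, 0, 12], 0],
    [1, [-3, 0, 11], 0],
  ],
  force=20,
)

```text
t: 13.05
position: [0.5117, 0.041, 0.0941]
tool_rot: [-2.241, 0.061, 2.142]
contact_force: [6.7, 1.1, 9.8]
width: 0.0151
```

```bash
python3 tilt.py; python3 look.py s11 -20,38,109
```

```text
scoop angle -0.189 (nose-up = negative st => see edge), dz 1.7 dx -3.1 score 2601/860 edge z 29.8 heel z 9.2 edge dx -117.5
copper pts in scoop frame 8 [44.8 -3.7 55.3] X range [24.6 60.1]
pos [0.5117 0.041  0.0941] yaw -1.6275 tilt [-0.999 -0.002 -0.045] w 0.0155 F [ 6.3  1.1 10.1] t 13.1 j [-0.14  0.61  1.87  0.01  0.62  1.48]
 -> [-15.2, -0.8, 6.9] -0.1
```

View pics/s11.png

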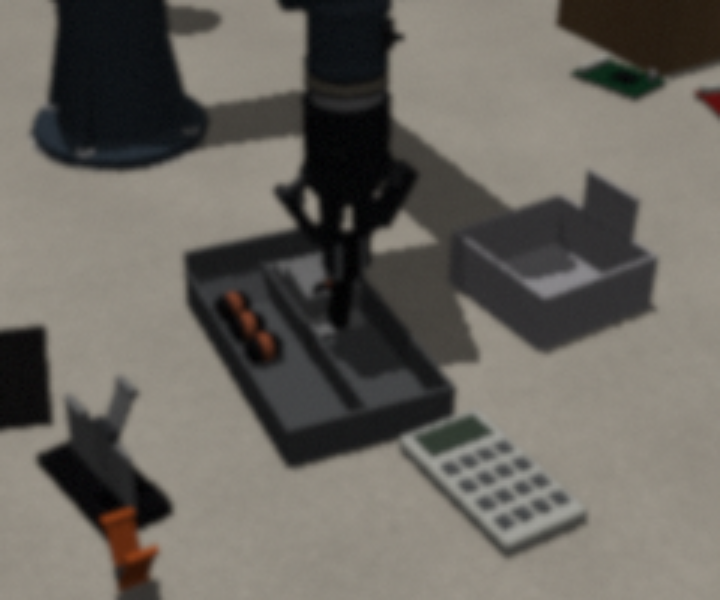

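Run:
```python
from h import *
go(fr(TR,-5,38,105),fr(TR,-2,38,190),fr(TR,0,38,200))
```

```text
pos [0.5116 0.041  0.0942] yaw -1.6275 tilt [-0.999 -0.002 -0.045] w 0.015 F [7.8 0.3 9.1] t 13.15 j [-0.14  0.61  1.87  0.01  0.62  1.48]
 -> [-10.5, -0.9, -7.9] -0.1
 -> [-95.3, -1.1, -14.8] -0.1
 -> [-105.2, -1.1, -17.2] -0.1
```

Emit:
play_rows(
  commands=[
    [1, [-3, 0, -3], 0],
    [1, [-10, 0, -6], 0],
    [1, [-22, 0, -8], 0],
    [1, [-38, 0, -10], 0],
    [1, [-55, 0, -11], 0],
    [1, [-72, 0, -13], 0],
    [1, [-88, 0, -14], 0],
    [1, [-95, 0, -15], 0],
  ],
  force=90,
)

```text
t: 14.15
position: [0.5221, 0.0402, 0.1909]
tool_rot: [-2.242, 0.061, 2.141]
contact_force: [-0.6, -0.3, -0.8]
width: 0.0148
```

```bash
python3 tilt.py; python3 look.py s12 -20,38,109
```

```text
scoop angle -0.192 (nose-up = negative st => see edge), dz -0.4 dx -1.4 score 1334/562 edge z 124.8 heel z 103.8 edge dx -116.0
copper pts in scoop frame 7 [38.3 -3.4 51.8] X range [21.5 55.4]
pos [0.5226 0.0402 0.1912] yaw -1.6273 tilt [-0.999 -0.002 -0.047] w 0.0148 F [-0.1 -0.4 -1.3] t 14.2 j [-0.14  0.45  1.77  0.01  0.87  1.48]
 -> [81.3, -0.8, 22.4] -0.1
```

View pics/s12.png

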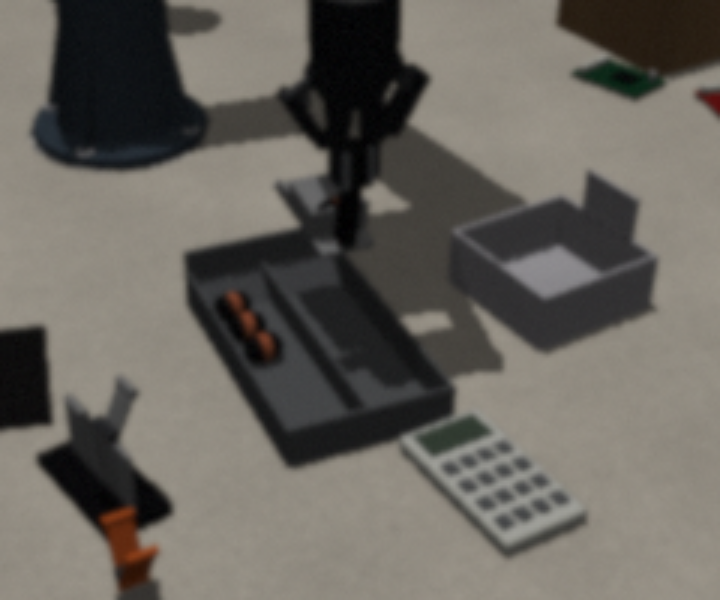

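Run:
```python
from h import *
go(fr(TU,56,-4,190),fr(TU,56,-4,112))
```

```text
pos [0.5224 0.0402 0.1905] yaw -1.6274 tilt [-0.999 -0.002 -0.047] w 0.015 F [ 0.4  0.5 -2.5] t 14.25 j [-0.14  0.45  1.77  0.01  0.87  1.48]
 -> [3.1, -224.9, -44.2] -9.1
 -> [81.0, -224.7, -40.6] -9.1
```

Emit:
play_rows(
  commands=[
    [1, [0, -10, -2], -0.5],
    [1, [0, -33, -6], -1.5],
    [1, [1, -68, -13], -3],
    [1, [1, -108, -21], -4.5],
    [1, [2, -150, -29], -6],
    [1, [2, -186, -37], -7.5],
    [1, [3, -212, -42], -8.6],
    [1, [3, -225, -44], -9.1],
  ],
)

```text
t: 15.25
position: [0.5785, 0.2642, 0.1888]
tool_rot: [2.214, 0.11, -2.117]
contact_force: [-0.3, -0.2, -2.3]
width: 0.0147
```

```bash
cat > look2.py <<'E'
from h import *
import sys
n=sys.argv[1]
go(*[fr(TU,*map(float,a.split(','))) for a in sys.argv[2:]])
im,d2=snap('scene'); cv2.imwrite(f'pics/{n}.png',cv2.resize(im[70:250,260:460],None,fx=3.3,fy=3.3))
E
python3 look2.py s13 56,-4,190 56,-4,112; python3 tilt.py
```

```text
pos [0.5785 0.2642 0.1888] yaw -1.4664 tilt [-0.999  0.006 -0.044] w 0.0147 F [-0.3 -0.2 -2.3] t 15.25 j [ 0.26  0.59  1.49 -0.01  1.02  1.73]
 -> [-1.1, 2.1, -0.7] 0.1
 -> [76.8, 1.6, 2.7] 0.1
scoop angle -0.190 (nose-up = negative st => see edge), dz -0.3 dx -2.1 score 1642/644 edge z 122.9 heel z 102.1 edge dx -116.6
copper pts in scoop frame 31 [39.3 -1.2 61.3] X range [17.5 62. ]
```

View pics/s13.png

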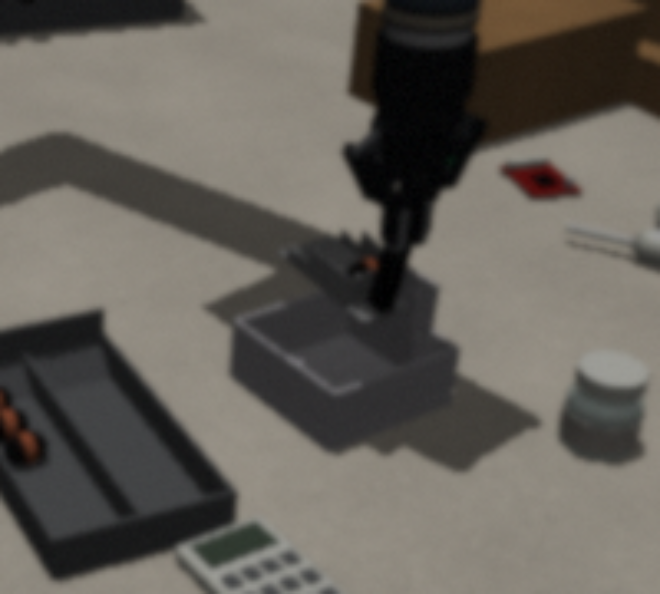

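Emit:
play_rows(
  commands=[
    [1, [8, 1, 0], 0],
    [1, [20, 2, 0], 0],
    [1, [34, 2, 1], 0],
    [1, [48, 2, 1], 0],
    [1, [60, 2, 2], 0],
    [1, [70, 2, 2], 0],
    [1, [76, 2, 2], 0],
    [1, [76, 2, 2], 0],
  ],
)

```text
t: 16.35
position: [0.5802, 0.2613, 0.1127]
tool_rot: [2.214, 0.109, -2.118]
contact_force: [0.5, 0.2, -1.6]
width: 0.0148
```

```bash
python3 look2.py s14 5,-4,136 20,-4,130; python3 tilt.py
```

```text
pos [0.5802 0.2613 0.1127] yaw -1.4667 tilt [-0.999  0.006 -0.044] w 0.0148 F [ 0.5  0.2 -1.6] t 16.35 j [ 0.25  0.69  1.54 -0.02  0.87  1.73]
 -> [-25.5, -0.8, 50.6] 0.1
 -> [-18.9, -0.9, 35.9] 0.1
scoop angle -0.178 (nose-up = negative st => see edge), dz 0.6 dx -2.7 score 3241/1029 edge z 46.5 heel z 27.1 edge dx -116.3
copper pts in scoop frame 19 [32.8 -1.  47.6] X range [20.8 58.7]
```

View pics/s14.png

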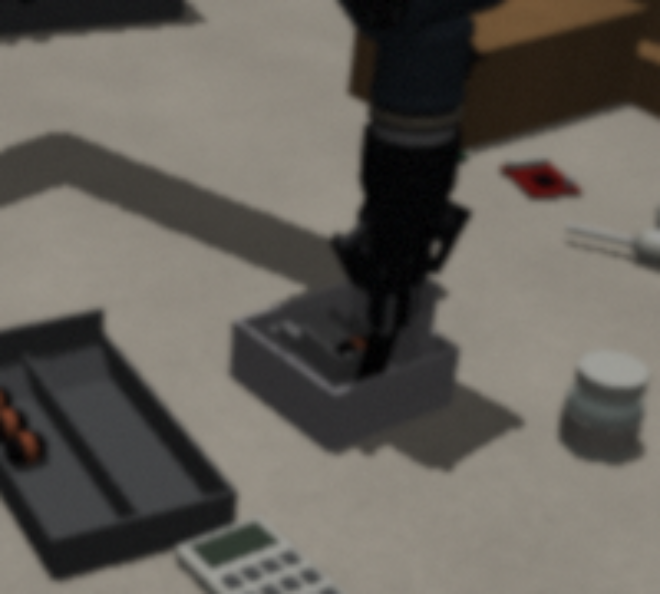

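Emit:
play_rows(
  commands=[
    [1, [0, 0, 6], 0],
    [1, [0, 0, 10], 0],
    [1, [-2, 0, 16], 0],
    [1, [-6, 0, 22], 0],
    [1, [-10, 0, 29], 0],
    [1, [-15, 0, 36], 0],
    [1, [-20, 0, 43], 0],
    [1, [-23, 0, 48], 0],
  ],
  force=20,
)

```text
t: 17.45
position: [0.5453, 0.2585, 0.1408]
tool_rot: [2.253, 0.116, -2.08]
contact_force: [15.0, 0.3, 4.6]
width: 0.0151
```

```bash
python3 look2.py s15 50,-4,136; python3 tilt.py
```

```text
pos [0.5453 0.2585 0.1408] yaw -1.466 tilt [-0.997  0.002 -0.079] w 0.0151 F [15.   0.3  4.6] t 17.45 j [ 0.26  0.61  1.63 -0.02  0.82  1.74]
 -> [7.0, -0.1, -27.8] 0.1
scoop angle 0.081 (nose-up = negative st => see edge), dz 0.3 dx 4.0 score 1762/625 edge z 47.2 heel z 56.2 edge dx -88.7
copper pts in scoop frame 12 [34.5  0.3 54.9] X range [15.  61.8]
```

View pics/s15.png

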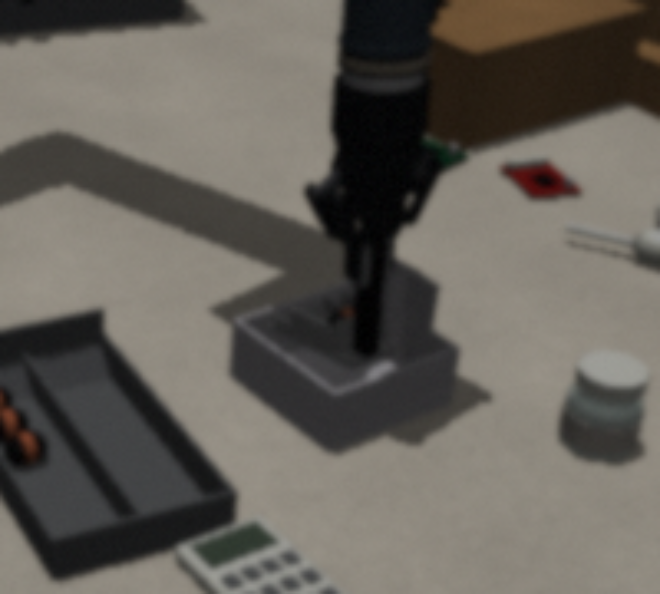

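Emit:
play_rows(
  commands=[
    [1, [0, 0, 6], 0],
    [1, [0, 0, 11], 0],
    [1, [-1, 0, 16], 0],
    [1, [-2, 0, 21], 0],
    [1, [-3, 0, 26], 0],
    [1, [-4, 0, 30], 0],
    [1, [-5, 0, 32], 0],
    [1, [-5, 0, 32], 0],
  ],
  force=20,
)

```text
t: 18.55
position: [0.5213, 0.2568, 0.148]
tool_rot: [2.277, 0.12, -2.058]
contact_force: [10.4, 1.1, 5.0]
width: 0.0149
```

```bash
python3 look2.py s16 50,-4,136 30,-4,145; python3 tilt.py
```

```text
pos [0.5213 0.2568 0.148 ] yaw -1.4657 tilt [-0.995 -0.    -0.101] w 0.0149 F [10.4  1.1  5. ] t 18.55 j [ 0.27  0.57  1.7  -0.02  0.77  1.76]
 -> [17.2, 0.7, -50.9] 0.1
 -> [6.3, 0.7, -31.9] 0.1
scoop angle 0.292 (nose-up = negative st => see edge), dz 2.5 dx 5.2 score 1470/540 edge z 39.0 heel z 70.7 edge dx -65.8
copper pts in scoop frame 21 [-16.7   1.8  27.9] X range [-27.2  61.7]
```

View pics/s16.png

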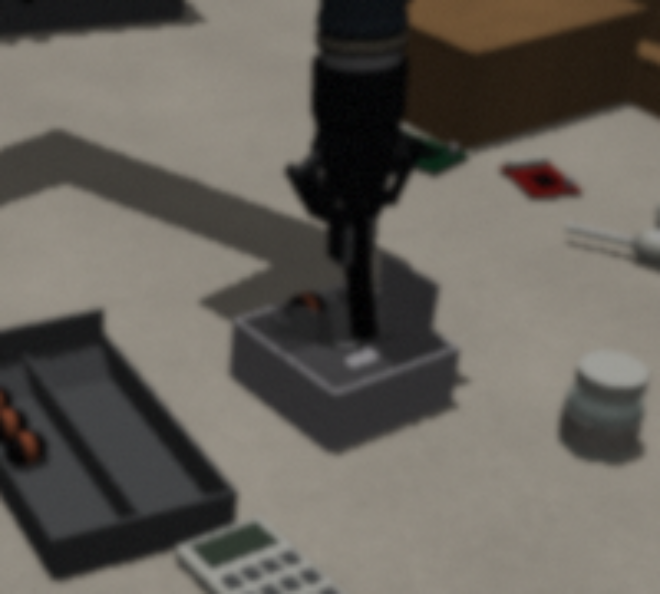

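Emit:
play_rows(
  commands=[
    [1, [6, 0, 0], 0],
    [1, [12, 0, -1], 0],
    [1, [14, 0, -6], 0],
    [1, [14, 0, -12], 0],
    [1, [14, 0, -20], 0],
    [1, [12, 0, -28], 0],
    [1, [8, 0, -34], 0],
    [1, [4, 0, -38], 0],
  ],
  force=60,
)

```text
t: 19.65
position: [0.5599, 0.2609, 0.1484]
tool_rot: [2.277, 0.12, -2.058]
contact_force: [0.6, -1.3, -1.0]
width: 0.0151
```

```bash
python3 look2.py s17 38,-4,200; python3 tilt.py
```

```text
pos [0.5599 0.2609 0.1484] yaw -1.4659 tilt [-0.995 -0.001 -0.101] w 0.0151 F [ 0.6 -1.3 -1. ] t 19.65 j [ 0.26  0.61  1.61 -0.02  0.82  1.74]
 -> [-51.2, 0.7, -6.7] 0.1
scoop angle 0.317 (nose-up = negative st => see edge), dz 2.4 dx 3.1 score 2802/874 edge z 38.3 heel z 72.6 edge dx -65.0
copper pts in scoop frame 4 [59.6 -7.4 40.2] X range [51.3 63.7]
```

View pics/s17.png

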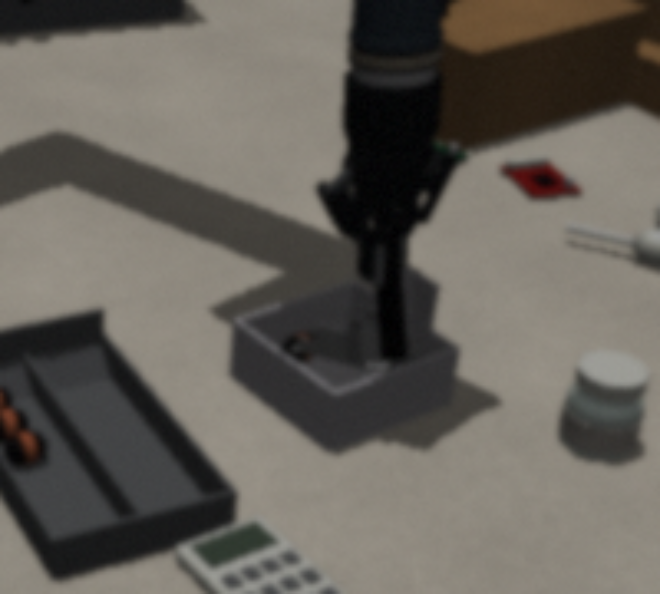

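Run:
```python
from h import *
go(fr(TU,38,-4,190),fr(TR,55,38,190),fr(TR,55,38,120))
```

```text
pos [0.5603 0.261  0.1488] yaw -1.4659 tilt [-0.995 -0.001 -0.103] w 0.015 F [-0.   0.1 -0.9] t 19.75 j [ 0.26  0.61  1.61 -0.02  0.82  1.74]
 -> [-40.9, 0.8, -5.3] 0.1
 -> [-41.7, 223.6, 0.5] 9.2
 -> [27.9, 223.6, 7.7] 9.2
```

Emit:
play_rows(
  commands=[
    [1, [-25, 0, -5], 0],
    [1, [-41, 5, -5], 0],
    [1, [-41, 50, -4], 2],
    [1, [-41, 100, -3], 5],
    [1, [-41, 155, -2], 8],
    [1, [-41, 205, 0], 9.2],
    [1, [-20, 224, 3], 9.2],
    [1, [0, 224, 5], 9.2],
  ],
)

```text
t: 20.75
position: [0.5789, 0.0353, 0.1482]
tool_rot: [-2.294, 0.049, 2.07]
contact_force: [-0.4, 0.1, -1.6]
width: 0.0147
```

```bash
python3 look.py s18 55,38,116 90,38,90; python3 tilt.py
```

```text
pos [0.5789 0.0353 0.1482] yaw -1.6289 tilt [-0.995 -0.017 -0.102] w 0.0147 F [-0.4  0.1 -1.6] t 20.75 j [-0.14  0.57  1.71  0.04  0.76  1.46]
 -> [32.1, -2.3, 3.4] -0.2
 -> [61.5, -1.9, -28.8] -0.2
scoop angle 0.288 (nose-up = negative st => see edge), dz 1.4 dx 4.1 score 1190/473 edge z 35.7 heel z 66.9 edge dx -67.3
copper pts in scoop frame 2 [57.3 -3.5 34.7] X range [53.5 61.2]
```

View pics/s18.png

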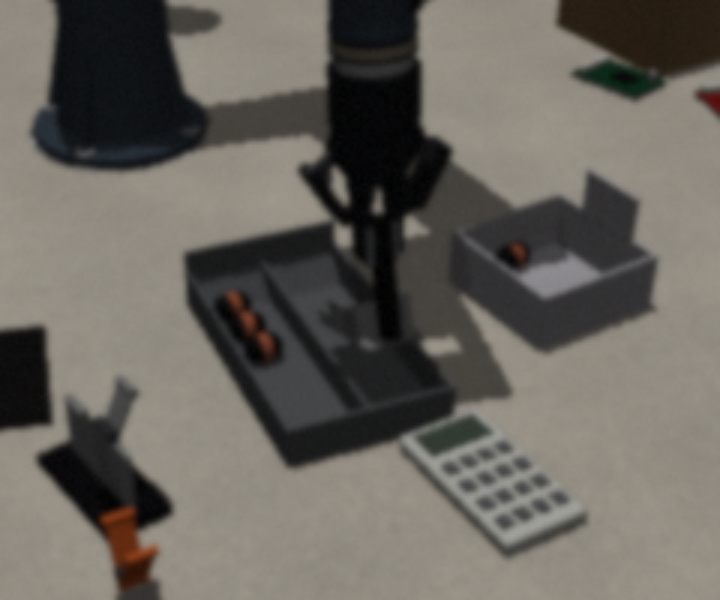

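Emit:
play_rows(
  commands=[
    [1, [16, -2, 2], 0],
    [1, [30, -2, 3], 0],
    [1, [36, -2, -3], 0],
    [1, [43, -2, -10], 0],
    [1, [50, -2, -17], 0],
    [1, [57, -2, -24], 0],
    [1, [62, -2, -29], 0],
    [1, [63, -2, -29], 0],
  ],
  force=20,
)

```text
t: 21.85
position: [0.6127, 0.0381, 0.0889]
tool_rot: [-2.29, 0.046, 2.075]
contact_force: [-9.7, 0.2, 24.1]
width: 0.0152
```

```bash
python3 look.py s19 90,38,110  90,38,89; python3 tilt.py
```

```text
pos [0.6127 0.0381 0.0889] yaw -1.6268 tilt [-0.995 -0.017 -0.098] w 0.0152 F [-9.7  0.2 24.1] t 21.85 j [-0.13  0.69  1.65  0.04  0.7   1.47]
 -> [-20.9, 1.5, -3.4] -0.1
 -> [0.0, 1.9, -1.4] -0.1
scoop angle -0.035 (nose-up = negative st => see edge), dz 1.7 dx 1.1 score 1648/639 edge z 7.8 heel z 4.0 edge dx -101.8
```

View pics/s19.png

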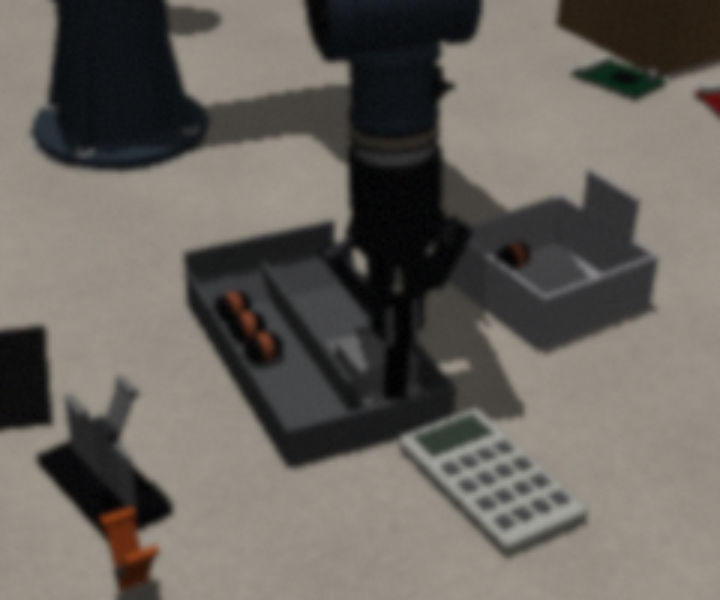

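Run:
```python
from h import *
go(fr(TR,92,38,150),fr(TR,110,-40,150),fr(TR,110,-40,105))
```

```text
pos [0.6125 0.0381 0.089 ] yaw -1.6268 tilt [-0.995 -0.017 -0.098] w 0.015 F [-8.4  1.4 19.1] t 21.95 j [-0.13  0.69  1.65  0.04  0.7   1.47]
 -> [-60.4, 0.8, -9.5] -0.1
 -> [-60.0, 78.8, -27.6] -0.1
 -> [-15.2, 79.5, -23.2] -0.1
```

Emit:
play_rows(
  commands=[
    [1, [-5, 1, -1], 0],
    [1, [-30, 1, -5], 0],
    [1, [-60, 1, -9], 0],
    [1, [-60, 30, -16], 0],
    [1, [-60, 65, -24], 0],
    [1, [-60, 79, -28], 0],
    [1, [-40, 79, -26], 0],
    [1, [-40, 79, -26], 0],
  ],
  force=60,
)

```text
t: 22.95
position: [0.6292, -0.0423, 0.1282]
tool_rot: [-2.287, 0.046, 2.078]
contact_force: [-0.5, 0.8, -1.6]
width: 0.0149
```

```bash
python3 look.py s20 110,-40,105 110,-40,91 12,-40,91; python3 tilt.py
```

```text
pos [ 0.6292 -0.0423  0.1282] yaw -1.6273 tilt [-0.995 -0.018 -0.095] w 0.0149 F [-0.5  0.8 -1.6] t 22.95 j [-0.26  0.65  1.59  0.05  0.81  1.33]
 -> [23.1, 0.9, 1.8] -0.1
 -> [37.0, 1.1, 3.1] -0.1
 -> [27.7, 1.3, 100.7] -0.1
scoop angle -0.039 (nose-up = negative st => see edge), dz 0.8 dx 2.4 score 2881/996 edge z 47.5 heel z 43.2 edge dx -100.9
copper pts in scoop frame 4 [60.2 -1.6 36.2] X range [59.3 61.8]
```

View pics/s20.png

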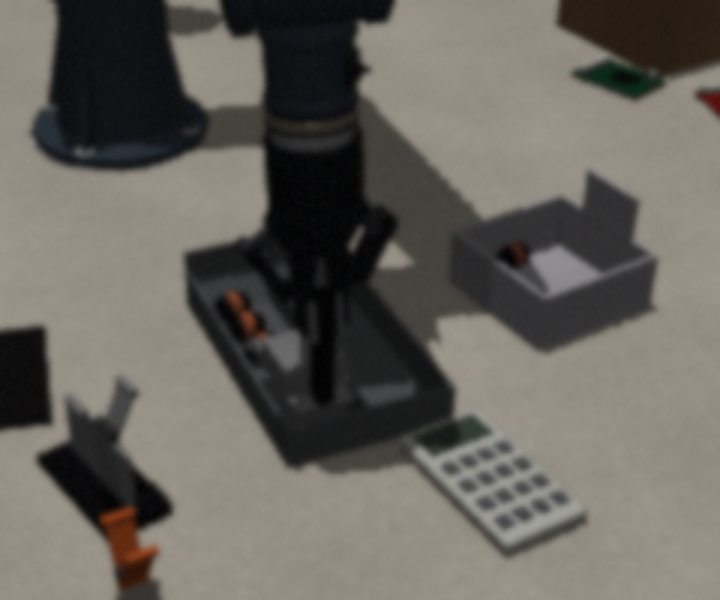

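Emit:
play_rows(
  commands=[
    [1, [12, 1, 1], 0],
    [1, [24, 1, 2], 0],
    [1, [34, 1, 3], 0],
    [1, [37.5, 1, 3], 0],
    [1, [37.5, 1, 3], 0],
    [0.5, [37.5, 1, 3], 0],
    [0.5, [37.5, 1, 3], 0],
    [0.5, [37.5, 1, 3], 0],
  ],
  force=60,
)

```text
t: 24.05
position: [0.6313, -0.0427, 0.0926]
tool_rot: [-2.292, 0.046, 2.074]
contact_force: [1.1, -0.4, -0.2]
width: 0.0425
```

Emit:
play_rows(
  commands=[
    [1, [0.5, 0, 0], 0],
    [1, [0.5, 0, 0], 0],
    [1, [0.5, 0, 0], 0],
    [1, [0.5, 0, 0], 0],
    [1, [0.5, 0, 0], 0],
    [1, [0.5, 0, 0], 0],
    [1, [0.5, 0, 0], 0],
    [1, [0.5, 0, 0], 0],
  ],
  force=40,
)

```text
t: 25.05
position: [0.6315, -0.0427, 0.0924]
tool_rot: [-2.293, 0.046, 2.073]
contact_force: [-0.4, 1.1, 4.2]
width: 0.0157
```

```bash
python3 look.py s21 110,-40,91 15,-40,91; python3 tilt.py
```

```text
pos [ 0.6315 -0.0427  0.0924] yaw -1.6265 tilt [-0.995 -0.017 -0.1  ] w 0.0157 F [-0.4  1.1  4.2] t 25.05 j [-0.26  0.71  1.6   0.06  0.74  1.33]
 -> [1.2, 0.2, 2.0] -0.0
 -> [-8.3, 0.3, 96.5] -0.0
scoop angle 0.011 (nose-up = negative st => see edge), dz -0.3 dx -1.6 score 3018/951 edge z 4.7 heel z 5.9 edge dx -100.7
copper pts in scoop frame 34 [-61.8  -2.9  47.8] X range [-68.6  57.7]
```

View pics/s21.png

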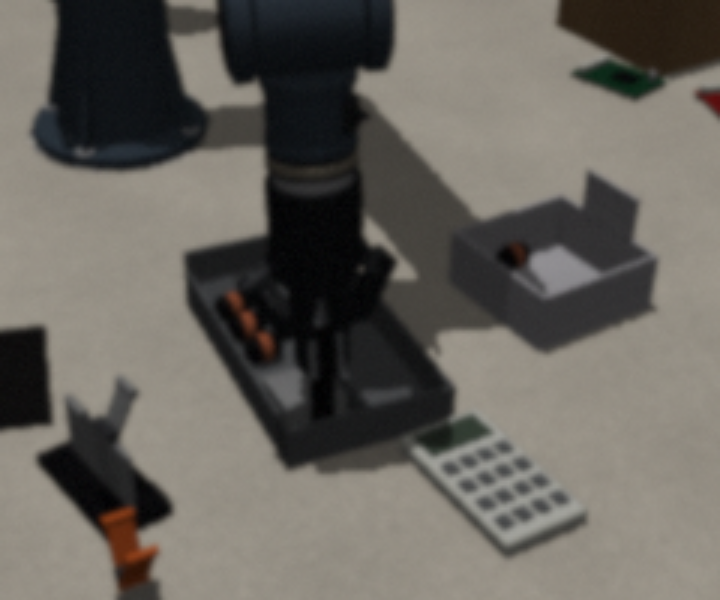

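Emit:
play_rows(
  commands=[
    [1, [0.2, 0, 5], 0],
    [1, [-0.9, 0, 15], 0],
    [1, [-2.3, 0, 29], 0],
    [1, [-3.7, 0, 43], 0],
    [1, [-5.1, 0, 57], 0],
    [1, [-6.5, 0, 71], 0],
    [1, [-7.7, 0, 83], 0],
    [1, [-8.4, 0, 90], 0],
  ],
)

```text
t: 26.15
position: [0.5422, -0.0382, 0.0926]
tool_rot: [-2.298, 0.048, 2.068]
contact_force: [5.7, 1.2, 6.0]
width: 0.0153
```

```bash
python3 look.py s22 110,-40,91 -2,-40,92; python3 tilt.py
```

```text
pos [ 0.5422 -0.0382  0.0926] yaw -1.6268 tilt [-0.994 -0.016 -0.105] w 0.0153 F [5.7 1.2 6. ] t 26.15 j [-0.3   0.63  1.84  0.07  0.58  1.27]
 -> [10.8, -0.3, -86.9] -0.1
 -> [-1.9, -0.2, 24.4] -0.1
scoop angle 0.013 (nose-up = negative st => see edge), dz -1.5 dx -1.1 score 2239/724 edge z 3.4 heel z 4.8 edge dx -99.9
copper pts in scoop frame 121 [-26.3  -4.8  61.5] X range [-67.7  61.5]
```

View pics/s22.png

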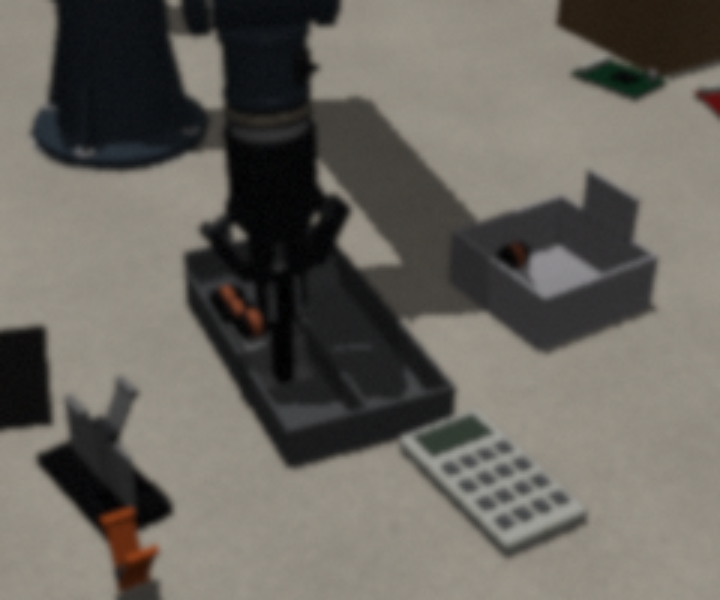

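Emit:
play_rows(
  commands=[
    [1, [0, 0, 6], 0],
    [1, [-0.6, 0, 12], 0],
    [1, [-1.2, 0, 17], 0],
    [1, [-1.6, 0, 21], 0],
    [1, [-2, 0, 24.5], 0],
    [1, [-2.1, 0, 26], 0],
    [1, [-2.1, 0, 26], 0],
    [1, [-2.1, 0, 26], 0],
  ],
)

```text
t: 27.25
position: [0.517, -0.0372, 0.0927]
tool_rot: [-2.302, 0.049, 2.065]
contact_force: [6.3, 1.5, 6.6]
width: 0.0157
```

```bash
python3 look.py s23 -2,-40,92 -22,-40,112; python3 tilt.py
```

```text
pos [ 0.517  -0.0372  0.0927] yaw -1.6267 tilt [-0.994 -0.015 -0.107] w 0.0157 F [6.3 1.5 6.6] t 27.25 j [-0.31  0.61  1.9   0.08  0.53  1.25]
 -> [0.8, -0.6, -0.6] -0.1
 -> [-21.2, -0.8, 17.1] -0.1
scoop angle -0.001 (nose-up = negative st => see edge), dz 0.4 dx 0.1 score 2208/693 edge z 6.9 heel z 6.8 edge dx -100.0
copper pts in scoop frame 115 [-14.4  -5.   58.8] X range [-57.2  61.4]
```

View pics/s23.png

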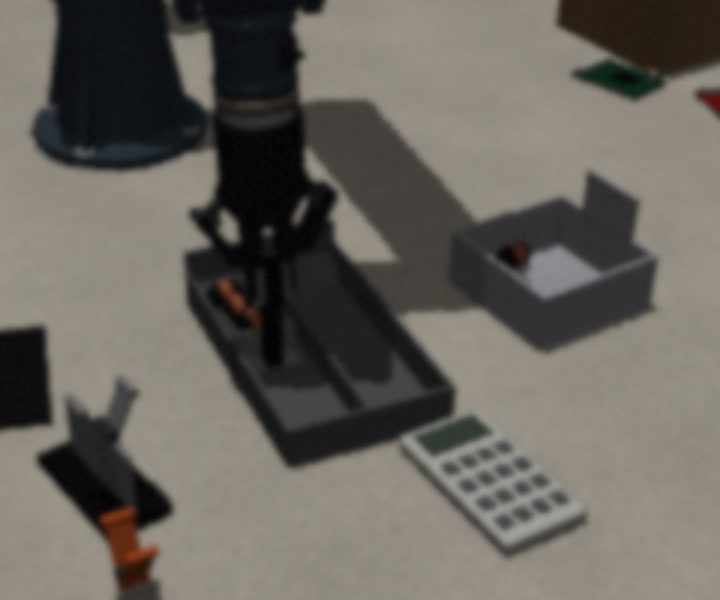

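Emit:
play_rows(
  commands=[
    [1, [-3, 0, 2.5], 0],
    [1, [-6, 0, 5], 0],
    [1, [-9, 0, 7.5], 0],
    [1, [-12, 0, 10], 0],
    [1, [-15, 0, 12.5], 0],
    [1, [-18, 0, 15], 0],
    [1, [-21, 0, 17.5], 0],
    [1, [-21.5, 0, 18], 0],
  ],
)

```text
t: 28.35
position: [0.4964, -0.0362, 0.1123]
tool_rot: [-2.301, 0.048, 2.066]
contact_force: [2.1, 0.2, -3.1]
width: 0.0156
```

```bash
python3 look.py s24 -22,-40,112; python3 tilt.py
```

```text
pos [ 0.4964 -0.0362  0.1123] yaw -1.6268 tilt [-0.994 -0.015 -0.107] w 0.0156 F [ 2.1  0.2 -3.1] t 28.35 j [-0.32  0.55  1.94  0.08  0.55  1.24]
 -> [0.4, -0.7, -1.4] -0.1
scoop angle 0.037 (nose-up = negative st => see edge), dz -2.7 dx -2.1 score 3067/920 edge z 19.5 heel z 23.7 edge dx -98.8
copper pts in scoop frame 97 [-8.9 -5.3 62.6] X range [-57.7  61.3]
```

View pics/s24.png

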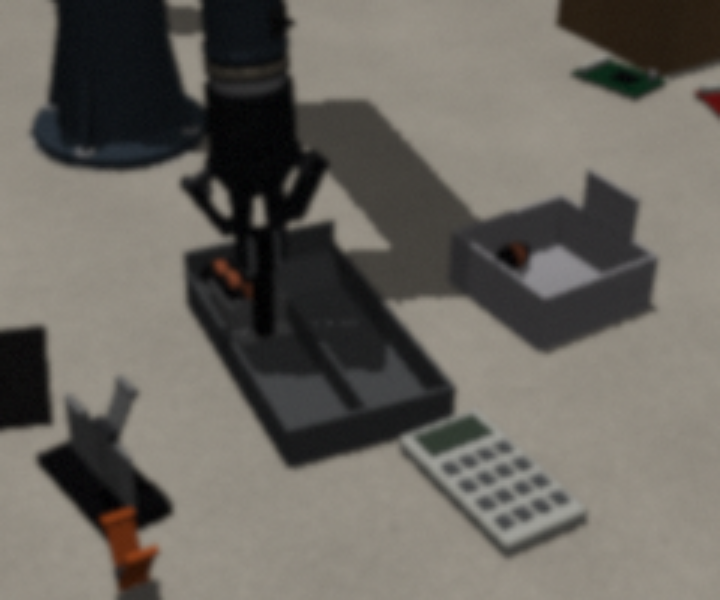

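Emit:
play_rows(
  commands=[
    [1, [1.6, 0, 4.2], 0],
    [1, [2.9, 0, 5.3], 0],
    [1, [5, 0, 4], 0],
    [1, [7.5, 0, 2], 0],
    [1, [10, 0, 0.3], 0],
    [1, [12.3, 0, -1.2], 0],
    [1, [15, 0, -3], 0],
    [1, [15, 0, -3], 0],
  ],
  force=20,
)

```text
t: 29.45
position: [0.5058, -0.0373, 0.0996]
tool_rot: [-2.312, 0.052, 2.054]
contact_force: [7.6, 2.5, 8.5]
width: 0.0156
```

```bash
python3 look.py s25 -22,-40,112; python3 tilt.py
```

```text
pos [ 0.5058 -0.0373  0.0996] yaw -1.6281 tilt [-0.993 -0.014 -0.117] w 0.0156 F [7.6 2.5 8.5] t 29.45 j [-0.32  0.58  1.93  0.09  0.52  1.24]
 -> [-13.2, -1.4, 6.6] -0.1
scoop angle -0.089 (nose-up = negative st => see edge), dz 0.9 dx -0.6 score 2828/860 edge z 23.4 heel z 13.6 edge dx -107.9
copper pts in scoop frame 96 [-19.   -5.7  49.9] X range [-61.3  59.1]
```

View pics/s25.png

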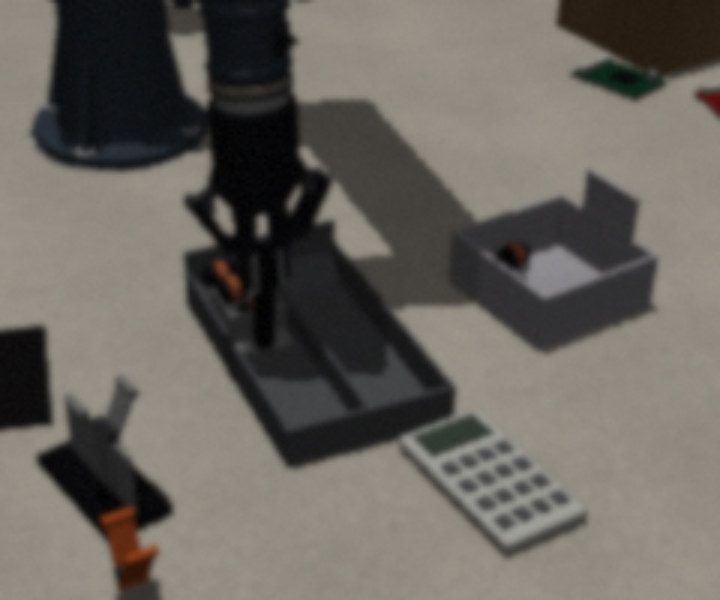

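Emit:
play_rows(
  commands=[
    [1, [2, 0, 3.5], 0],
    [1, [3.5, 0, 4], 0],
    [1, [5.5, 0, 2.5], 0],
    [1, [7.5, 0, 1], 0],
    [1, [9.5, 0, -0.5], 0],
    [1, [11, 0, -1.5], 0],
    [1, [11, 0, -1.5], 0],
    [1, [11, 0, -1.5], 0],
  ],
  force=20,
)

```text
t: 30.55
position: [0.5112, -0.0377, 0.0915]
tool_rot: [-2.319, 0.055, 2.046]
contact_force: [1.9, 2.9, 17.5]
width: 0.0156
```

```bash
python3 look.py s26 -22,-40,112; python3 tilt.py
```

```text
pos [ 0.5112 -0.0377  0.0915] yaw -1.6293 tilt [-0.992 -0.013 -0.124] w 0.0156 F [ 1.9  2.9 17.5] t 30.55 j [-0.32  0.6   1.93  0.09  0.49  1.23]
 -> [-22.0, -1.6, 10.9] -0.2
scoop angle -0.152 (nose-up = negative st => see edge), dz 0.7 dx -1.9 score 2478/750 edge z 22.1 heel z 5.5 edge dx -113.8
copper pts in scoop frame 100 [-1.8 -5.4 55.1] X range [-37.8  62.1]
```

View pics/s26.png

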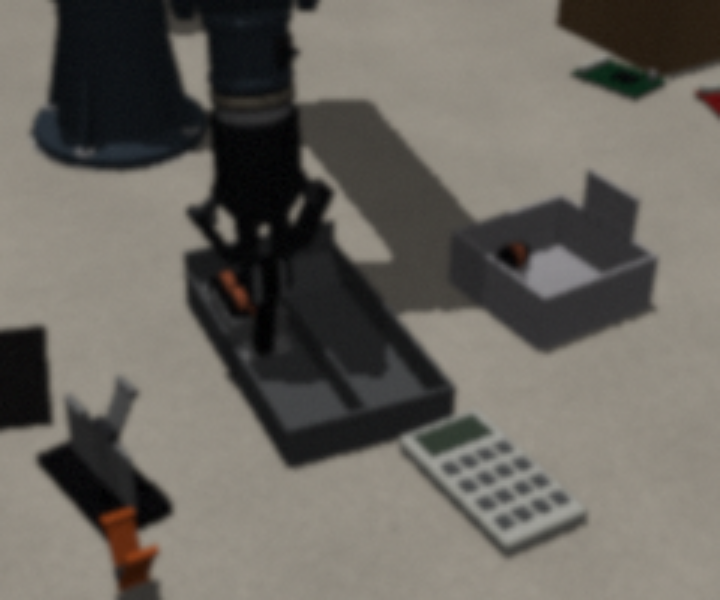

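Emit:
play_rows(
  commands=[
    [1, [-5.5, 0, 3.3], 0],
    [1, [-11, 0, 7.7], 0],
    [1, [-15.6, 0, 12.2], 0],
    [1, [-14.6, 0, 16.3], 0],
    [1, [-11.5, 0, 15.7], 0],
    [1, [-8.2, 0, 13.6], 0],
    [1, [-5, 0, 11.5], 0],
    [1, [-2.2, 0, 9.8], 0],
  ],
  force=20,
)

```text
t: 31.65
position: [0.5059, -0.0382, 0.0946]
tool_rot: [-2.33, 0.059, 2.034]
contact_force: [8.5, 4.0, 8.9]
width: 0.0156
```

```bash
python3 look.py s27 -5,-40,105 0,-40,195; python3 tilt.py
```

```text
pos [ 0.5059 -0.0382  0.0946] yaw -1.6311 tilt [-0.991 -0.011 -0.135] w 0.0156 F [8.5 4.  8.9] t 31.65 j [-0.32  0.59  1.95  0.1   0.48  1.22]
 -> [-9.1, -2.4, -10.1] -0.3
 -> [-97.6, -3.4, -27.1] -0.3
scoop angle -0.199 (nose-up = negative st => see edge), dz 0.6 dx -0.4 score 2745/822 edge z 30.1 heel z 8.4 edge dx -115.5
copper pts in scoop frame 102 [-3.  -5.2 55.8] X range [-50.5  61.2]
```

View pics/s27.png

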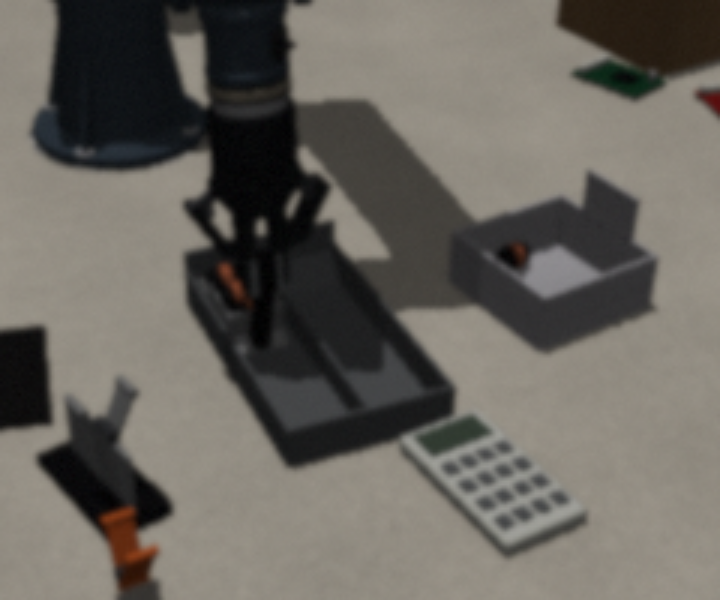

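Emit:
play_rows(
  commands=[
    [1, [-2, 0, -3], 0],
    [1, [-6, 0, -6], 0],
    [1, [-14, -1, -9], 0],
    [1, [-26, -1, -12], 0],
    [1, [-44, -2, -15], 0],
    [1, [-64, -2, -18], 0],
    [1, [-84, -3, -21], 0],
    [1, [-98, -3, -23], 0],
  ],
  force=100,
)

```text
t: 32.75
position: [0.5156, -0.0368, 0.1961]
tool_rot: [-2.331, 0.059, 2.033]
contact_force: [-0.4, 0.1, -3.3]
width: 0.0144
```

```bash
python3 look.py s28 0,-40,195; python3 tilt.py; python3 -c "
from h import *
go(fr(TU,56,-4,195),fr(TU,56,-4,118))"
```

```text
pos [ 0.5156 -0.0368  0.1961] yaw -1.631 tilt [-0.991 -0.011 -0.136] w 0.0144 F [-0.4  0.1 -3.3] t 32.75 j [-0.31  0.41  1.85  0.06  0.75  1.28]
 -> [1.7, -0.3, -4.0] -0.3
scoop angle -0.174 (nose-up = negative st => see edge), dz -1.4 dx -0.2 score 1795/605 edge z 128.4 heel z 109.4 edge dx -113.6
copper pts in scoop frame 97 [ 0.3 -5.3 57.2] X range [-27.8  60.3]
pos [ 0.5165 -0.0371  0.1965] yaw -1.6311 tilt [-0.99  -0.01  -0.138] w 0.0148 F [ 0.5  0.1 -2.3] t 32.85 j [-0.31  0.41  1.85  0.06  0.75  1.28]
 -> [10.7, -302.5, -43.7] -9.4
 -> [86.9, -301.8, -33.1] -9.4
```

View pics/s28.png

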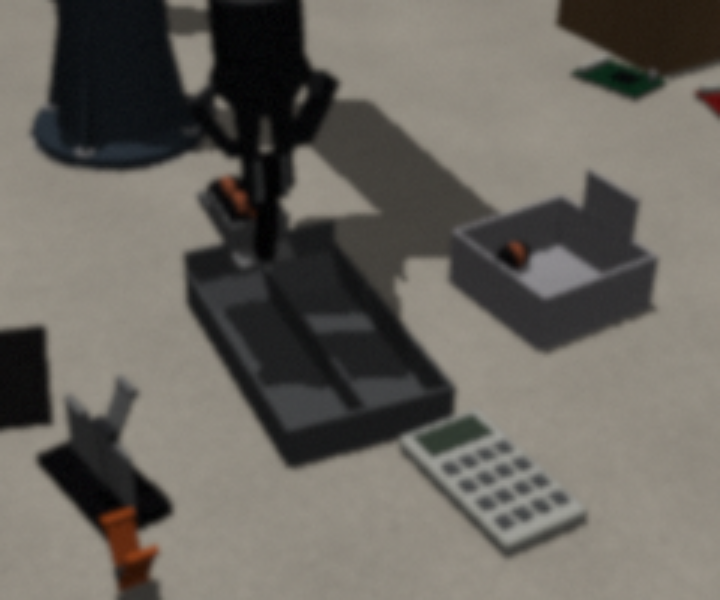

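Emit:
play_rows(
  commands=[
    [1, [0, -5, -0.5], -0.3],
    [1, [0, -18, -2], -1],
    [1, [1, -38, -4], -2],
    [1, [1.5, -62, -7], -3],
    [1, [2, -88, -10], -4],
    [1, [3, -114, -13], -5],
    [1, [4, -140, -16], -6],
    [1, [5, -162, -19], -7],
  ],
)

```text
t: 33.85
position: [0.5451, 0.1254, 0.1948]
tool_rot: [2.333, 0.066, -2.033]
contact_force: [-0.0, 0.4, -3.5]
width: 0.0149
```

```bash
python3 look2.py s29 56,-4,195 56,-4,118; python3 tilt.py
```

```text
pos [0.5451 0.1254 0.1948] yaw -1.5081 tilt [-0.991  0.007 -0.136] w 0.0149 F [-0.   0.4 -3.5] t 33.85 j [ 0.03  0.46  1.75 -0.    0.8   1.54]
 -> [4.8, -134.4, -42.6] -2.3
 -> [81.0, -134.9, -32.1] -2.3
scoop angle -0.168 (nose-up = negative st => see edge), dz 1.2 dx 0.3 score 1975/655 edge z 127.8 heel z 109.4 edge dx -112.7
copper pts in scoop frame 91 [ 2.6 -4.2 47.7] X range [-33.4  60.3]
```

View pics/s29.png

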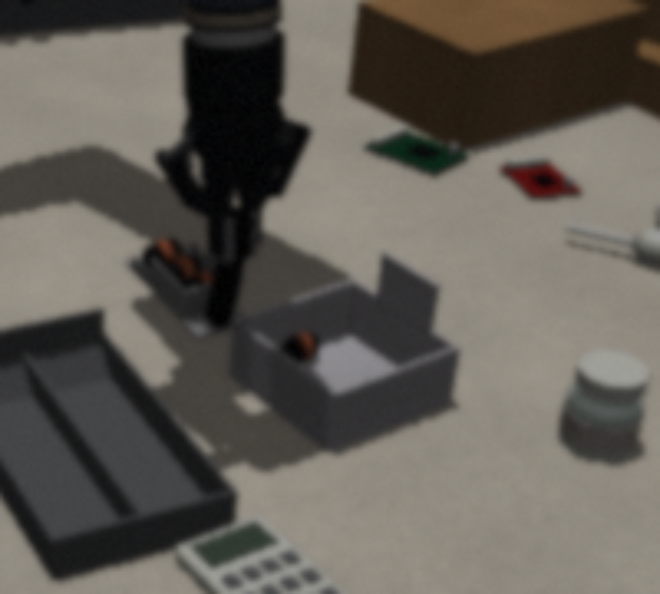

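Emit:
play_rows(
  commands=[
    [1, [0, -20, -3], -0.4],
    [1, [0.5, -42, -7], -0.8],
    [1, [1, -66, -12], -1.2],
    [1, [2, -88, -18], -1.6],
    [1, [3, -108, -25], -2],
    [1, [4, -122, -32], -2.2],
    [1, [4.5, -131, -38], -2.3],
    [1, [5, -134, -41], -2.3],
  ],
  force=120,
)

```text
t: 34.95
position: [0.5785, 0.2628, 0.1947]
tool_rot: [2.309, 0.109, -2.011]
contact_force: [-0.2, -0.2, -2.0]
width: 0.0143
```

```bash
python3 look2.py s30 56,-4,195 56,-4,118; python3 tilt.py
```

```text
pos [0.5785 0.2628 0.1947] yaw -1.4664 tilt [-0.99   0.012 -0.137] w 0.0143 F [-0.2 -0.2 -2. ] t 34.95 j [ 0.27  0.56  1.55 -0.04  0.9   1.76]
 -> [-0.2, 0.7, -0.9] 0.1
 -> [76.1, -0.2, 9.6] 0.1
scoop angle -0.185 (nose-up = negative st => see edge), dz -0.2 dx 0.2 score 1956/676 edge z 128.1 heel z 107.9 edge dx -113.9
copper pts in scoop frame 81 [ 5.5 -6.6 57.5] X range [-28.7  62.1]
```

View pics/s30.png

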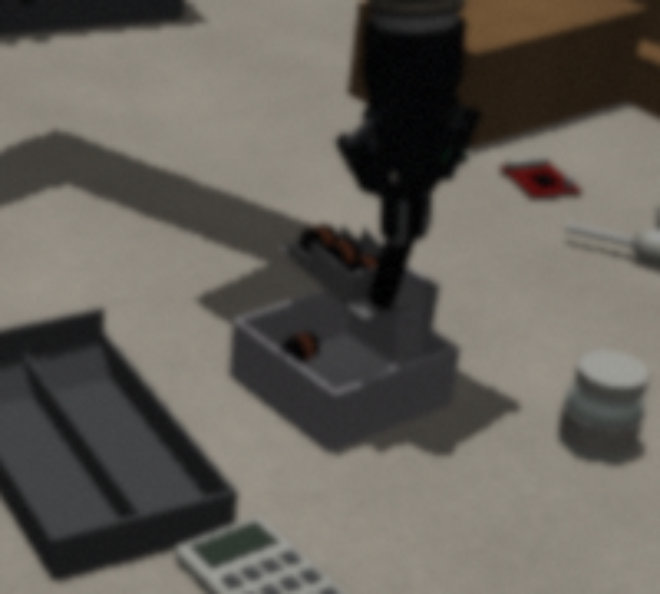

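Run:
```python
from h import *
im,d=snap('scene'); w=cloud('scene',d)
hsv=cv2.cvtColor(im,cv2.COLOR_BGR2HSV); m=(hsv[...,1]>100)&(hsv[...,0]<20); m[:, :335]=0; m[:,370:]=0; m[:165]=0; m[185:]=0
P=w[m]; P=P[P[:,2]<0.05]; c,s=np.cos(TU[2]),np.sin(TU[2])
print(len(P),((P[:,:2]-TU[:2])@np.array([[c,-s],[s,c]])).mean(0), P[:,2].max())
```

```text
31 [-0.04543575 -0.00180856] 0.03111980827605465
```

Emit:
play_rows(
  commands=[
    [1, [6, 0, 1], 0],
    [1, [17, 0, 2], 0],
    [1, [31, 0, 4], 0],
    [1, [46, 0, 6], 0],
    [1, [60, 0, 8], 0],
    [1, [71, 0, 9], 0],
    [1, [77, 0, 9.6], 0],
    [1, [78, 0, 9.6], 0],
  ],
)

```text
t: 36.1
position: [0.5792, 0.2613, 0.1156]
tool_rot: [2.309, 0.108, -2.012]
contact_force: [0.3, 0.5, -2.6]
width: 0.0143
```

```bash
python3 look2.py s31 50,-4,120 20,-4,144 0,-4,152; python3 tilt.py
```

```text
pos [0.5792 0.2613 0.1156] yaw -1.467 tilt [-0.991  0.012 -0.136] w 0.0143 F [ 0.3  0.5 -2.6] t 36.1 j [ 0.26  0.67  1.6  -0.05  0.74  1.76]
 -> [-5.1, -0.8, 5.0] 0.0
 -> [-33.0, -0.6, 31.5] 0.0
 -> [-43.6, -0.5, 50.2] 0.0
scoop angle -0.184 (nose-up = negative st => see edge), dz 0.1 dx 0.2 score 3654/1078 edge z 49.6 heel z 29.4 edge dx -113.9
copper pts in scoop frame 89 [ 4.1 -6.4 59.1] X range [-29.3  54.5]
```

View pics/s31.png

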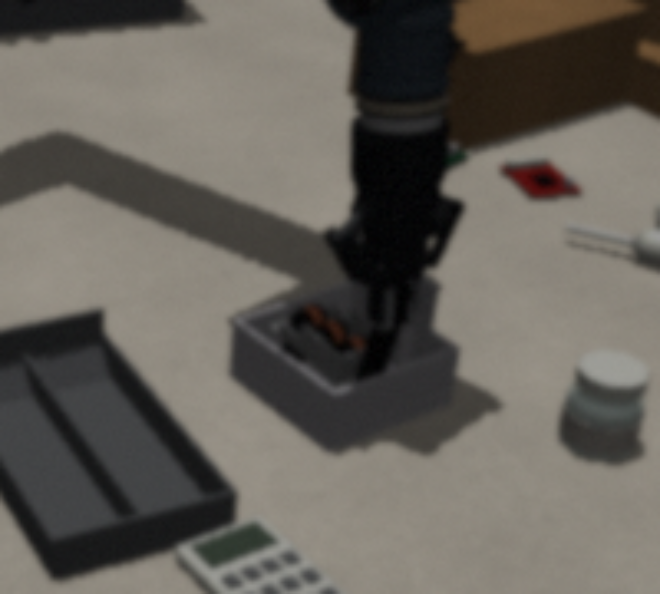

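Emit:
play_rows(
  commands=[
    [1, [5, 0, 7.7], 0],
    [1, [-2, 0, 14.9], 0],
    [1, [-10, 0, 21.8], 0],
    [1, [-19, 0, 28.7], 0],
    [1, [-27, 0, 36.6], 0],
    [1, [-33, 0, 44.8], 0],
    [1, [-38, 0, 52], 0],
    [1, [-38, 0, 50], 0],
  ],
  force=20,
)

```text
t: 37.2
position: [0.5307, 0.2571, 0.1509]
tool_rot: [2.326, 0.112, -1.993]
contact_force: [7.1, -0.6, -2.5]
width: 0.0144
```

```bash
python3 look2.py s32 0,-4,148 20,-4,144 36,-4,148; python3 tilt.py
```

```text
pos [0.5307 0.2571 0.1509] yaw -1.4657 tilt [-0.988  0.011 -0.153] w 0.0144 F [ 7.1 -0.6 -2.5] t 37.2 j [ 0.28  0.56  1.71 -0.06  0.72  1.78]
 -> [1.8, -0.1, 7.4] 0.1
 -> [8.9, -0.1, -11.8] 0.1
 -> [7.4, -0.0, -28.2] 0.1
scoop angle 0.222 (nose-up = negative st => see edge), dz -0.5 dx 5.1 score 1783/609 edge z 44.1 heel z 68.3 edge dx -73.5
copper pts in scoop frame 42 [-5.5 -6.7 52.5] X range [-35.8  62. ]
```

View pics/s32.png

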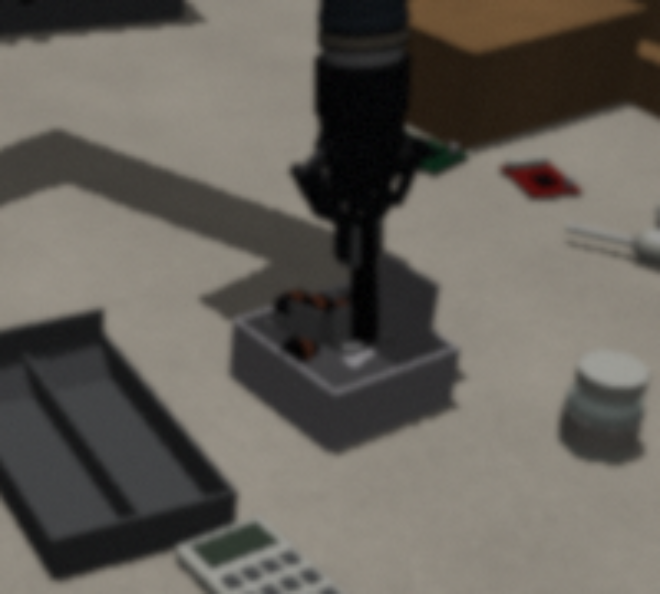

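Emit:
play_rows(
  commands=[
    [1, [4, 0, 0.6], 0],
    [1, [8, 0, 1.2], 0],
    [1, [9, 0, -4], 0],
    [1, [11, 0, -16], 0],
    [1, [12, 0, -30], 0],
    [1, [13, 0, -38], 0],
    [1, [10, 0, -40], 0],
    [1, [6, 0, -40], 0],
  ],
  force=60,
)

```text
t: 38.3
position: [0.5726, 0.2615, 0.1513]
tool_rot: [2.329, 0.112, -1.991]
contact_force: [0.6, -0.2, -1.8]
width: 0.0143
```

```bash
python3 look2.py s33 40,-4,200; python3 tilt.py
```

```text
pos [0.5726 0.2615 0.1513] yaw -1.4662 tilt [-0.988  0.01  -0.155] w 0.0143 F [ 0.6 -0.2 -1.8] t 38.3 j [ 0.27  0.61  1.61 -0.05  0.77  1.77]
 -> [-49.5, 0.5, 1.5] 0.1
scoop angle 0.192 (nose-up = negative st => see edge), dz -0.3 dx 6.5 score 2935/935 edge z 47.6 heel z 68.6 edge dx -75.2
copper pts in scoop frame 87 [-46.8 -14.4  46.8] X range [-84.4  59.5]
```

View pics/s33.png

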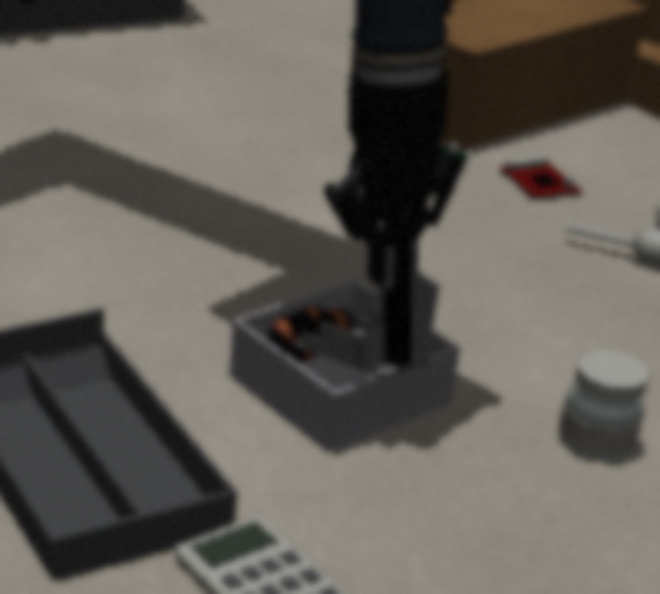

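Run:
```python
from h import *
im,d=snap('scene'); w=cloud('scene',d)
cv2.imwrite('pics/s34.png',cv2.resize(im[140:215,320:410],None,fx=7,fy=7,interpolation=cv2.INTER_CUBIC))
hsv=cv2.cvtColor(im,cv2.COLOR_BGR2HSV); m=((hsv[...,1]>100)&(hsv[...,0]<20)&(w[...,2]<0.12)); m[:, :325]=0; m[:,400:]=0;m[:150]=0;m[210:]=0
k,l,st,ce=cv2.connectedComponentsWithStats(m.astype(np.uint8)); c,s=np.cos(TU[2]),np.sin(TU[2])
for i in range(1,k):
    P=w[l==i]; print(st[i,4],ce[i].round(),((P[:,:2]-TU[:2])@np.array([[c,-s],[s,c]])).mean(0).round(3),P[:,2].max().round(3))
```

```text
18 [354. 165.] [-0.026 -0.016] 0.079
24 [362. 166.] [-0.003 -0.006] 0.081
1 [382. 165.] [ 0.073 -0.007] 0.119
46 [346. 170.] [-0.046 -0.027] 0.064
1 [379. 170.] [ 0.073 -0.015] 0.105
1 [379. 173.] [ 0.071 -0.011] 0.093
5 [353. 177.] [-0.042 -0.002] 0.02
1 [382. 176.] [ 0.079 -0.007] 0.086
```

View pics/s34.png

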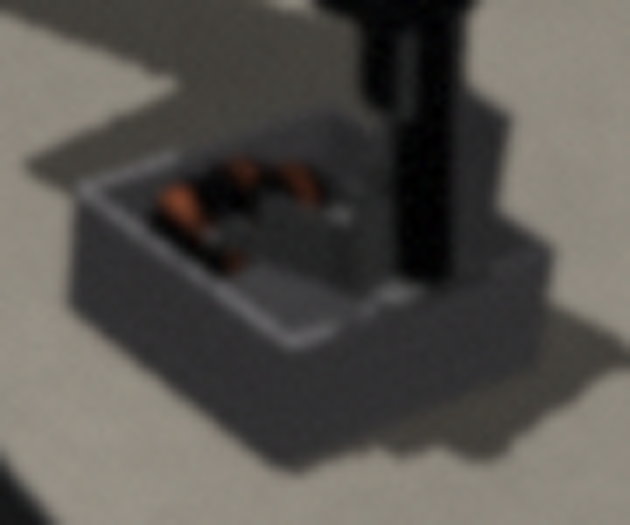

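Emit:
play_rows(
  commands=[
    [1, [2, 0, -15], 0],
    [1, [5, 0, -35], 0],
    [1, [5, 0, -35], 0],
    [1, [5, 0, -35], 0],
    [1, [5, 0, -35], 0],
    [1, [5, 0, -35], 0],
    [1, [5, 0, -35], 0],
    [1, [5, 0, -35], 0],
  ],
  force=60,
)

```text
t: 39.45
position: [0.6073, 0.2652, 0.152]
tool_rot: [2.329, 0.112, -1.991]
contact_force: [1.7, -0.8, 1.8]
width: 0.0142
```

```bash
cat > rods.py <<'E'
from h import *
import sys
im,d=snap('scene'); w=cloud('scene',d)
cv2.imwrite(f'pics/{sys.argv[1]}.png',cv2.resize(im[120:225,310:430],None,fx=6,fy=6,interpolation=cv2.INTER_CUBIC)[:600])
hsv=cv2.cvtColor(im,cv2.COLOR_BGR2HSV); m=((hsv[...,1]>100)&(hsv[...,0]<20)&(w[...,2]<0.12)); m[:, :325]=0; m[:,400:]=0;m[:150]=0;m[210:]=0
k,l,st,ce=cv2.connectedComponentsWithStats(m.astype(np.uint8)); c,s=np.cos(TU[2]),np.sin(TU[2])
for i in range(1,k):
    P=w[l==i]
    if len(P)>3: print(st[i,4],ce[i].round(),((P[:,:2]-TU[:2])@np.array([[c,-s],[s,c]])).mean(0).round(3),P[:,2].max().round(3))
E
python3 rods.py s35; python3 tilt.py;python3 look2.py dd 40,-4,200
```

```text
45 [352. 175.] [-0.041 -0.008] 0.031
12 [363. 172.] [-0.035  0.029] 0.031
scoop angle 0.174 (nose-up = negative st => see edge), dz -0.1 dx 6.0 score 1750/654 edge z 49.6 heel z 68.6 edge dx -77.6
copper pts in scoop frame 14 [-56.2  -6.5  48.9] X range [-94.3  57.6]
pos [0.6073 0.2651 0.152 ] yaw -1.4661 tilt [-0.988  0.01  -0.155] w 0.0148 F [ 1.4 -0.5  2.2] t 39.55 j [ 0.26  0.64  1.52 -0.05  0.82  1.75]
 -> [-54.2, 0.5, 36.1] 0.1
```

View pics/s35.png

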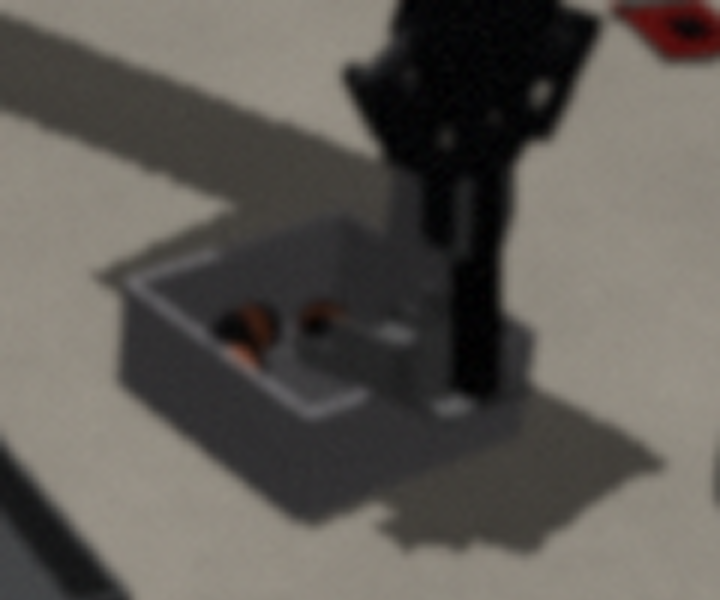

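Emit:
play_rows(
  commands=[
    [1, [-10, 0, 0], 0],
    [1, [-30, 0, 5], 0],
    [1, [-54, 0, 10], 0],
    [1, [-75, 0, 10], 0],
    [1, [-75, 0, 10], 0],
    [1, [-75, 0, 10], 0],
    [1, [-75, 0, 10], 0],
    [1, [-75, 0, 10], 0],
  ],
)

```text
t: 40.6
position: [0.5855, 0.2634, 0.2235]
tool_rot: [2.326, 0.111, -1.993]
contact_force: [0.4, 0.1, -1.8]
width: 0.0147
```

```bash
python3 rods.py s36; python3 tilt.py;python3 look2.py dd 40,-4,200
```

```text
41 [352. 175.] [-0.041 -0.009] 0.032
21 [363. 172.] [-0.032  0.029] 0.031
scoop angle 0.186 (nose-up = negative st => see edge), dz 0.2 dx 5.9 score 1359/555 edge z 120.6 heel z 140.9 edge dx -76.4
copper pts in scoop frame 5 [55.6 -5.7 56.5] X range [47.6 61.8]
pos [0.5857 0.2635 0.2238] yaw -1.4662 tilt [-0.988  0.01  -0.154] w 0.0144 F [ 0.2  0.8 -1.1] t 40.7 j [ 0.26  0.53  1.52 -0.04  0.95  1.75]
 -> [20.1, 0.4, 25.8] 0.1
```

View pics/s36.png

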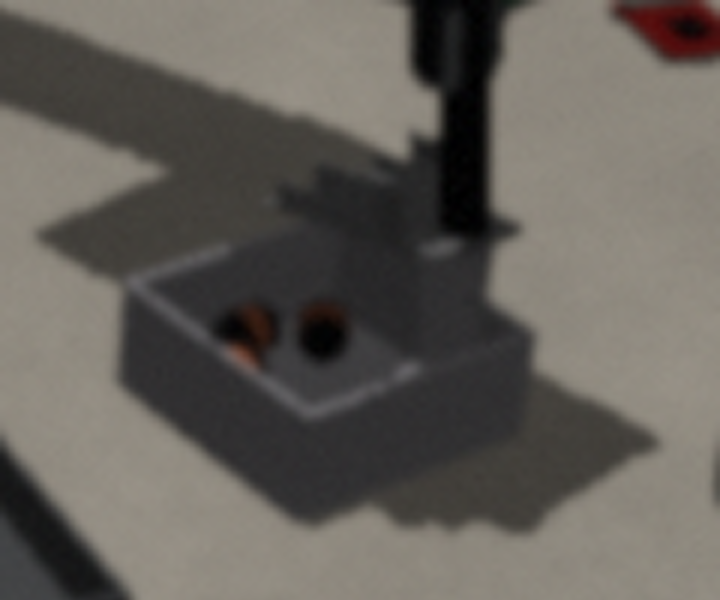

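Run:
```python
from h import *
go((.445,-.293,.215,-1.721),(.445,-.293,.115,-1.721))
```

```text
pos [0.5858 0.2636 0.224 ] yaw -1.4662 tilt [-0.988  0.01  -0.154] w 0.0141 F [-0.1 -0.3 -0.9] t 40.75 j [ 0.26  0.53  1.52 -0.04  0.95  1.75]
 -> [-16.1, 538.7, 198.0] 14.6
 -> [82.7, 537.7, 213.4] 14.6
```

Emit:
play_rows(
  commands=[
    [1, [-2, 40, 10], 2],
    [1, [-4, 95, 30], 4],
    [1, [-6, 150, 52], 6],
    [1, [-8, 205, 74], 8],
    [1, [-10, 260, 96], 10],
    [1, [-12, 315, 118], 12],
    [1, [-13, 370, 140], 14.6],
    [1, [-14, 420, 160], 14.6],
  ],
  force=60,
)

```text
t: 41.75
position: [0.4698, -0.1732, 0.2178]
tool_rot: [-2.295, 0.142, 1.964]
contact_force: [0.4, -0.1, -1.3]
width: 0.0142
```

Run:
```python
from h import *
go((.445,-.293,.215,-1.721),(.445,-.293,.15,-1.721))
im,d=snap('top'); cv2.imwrite('pics/t37.png',cv2.resize(im[170:300,130:300],None,fx=4,fy=4,interpolation=cv2.INTER_CUBIC))
```

```text
pos [ 0.4698 -0.1732  0.2178] yaw -1.7188 tilt [-0.988 -0.028 -0.153] w 0.0142 F [ 0.4 -0.1 -1.3] t 41.75 j [-0.63  0.36  1.87  0.13  0.8   1.  ]
 -> [-1.7, 122.2, 6.7] 0.1
 -> [62.6, 124.0, 16.7] 0.1
```

View pics/t37.png

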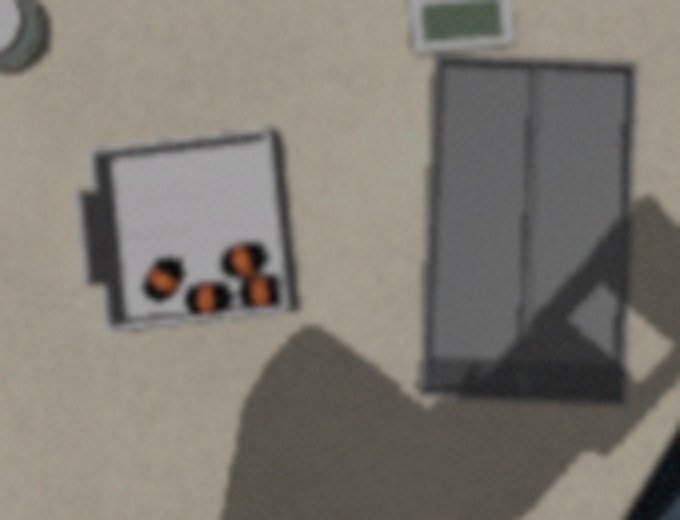

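All four inductors lie in the tub, at about (163,279), (208,297), (243,260) and (260,290) in the crop, and both bays are empty. Next the scoop goes back on its mat.

Emit:
play_rows(
  commands=[
    [1, [0, 45, 3], 0],
    [1, [0, 90, 6], 0],
    [1, [15, 120, 10], 0],
    [1, [40, 124, 14], 0],
    [1, [60, 124, 17], 0],
    [1, [62, 124, 17], 0],
    [1, [62, 124, 17], 0],
    [1, [62, 124, 17], 0],
  ],
)

```text
t: 42.8
position: [0.4447, -0.3003, 0.1522]
tool_rot: [-2.301, 0.153, 1.963]
contact_force: [0.4, 0.1, -1.2]
width: 0.0144
```

```bash
cat > look3.py <<'E'
from h import *
import sys
im,d2=snap('scene'); cv2.imwrite(f'pics/{sys.argv[1]}.png',cv2.resize(im[100:260,80:300],None,fx=3.4,fy=3.4))
E
python3 tilt.py; python3 look3.py s38
python3 - <<'E'
from h import *
go((.445,-.2935,.107,-1.721),(.469,-.2935,.092,-1.721),(.469,-.2935,.2,-1.721))
E
```

```text
scoop angle 0.247 (nose-up = negative st => see edge), dz 0.6 dx 1.6 score 872/410 edge z 44.7 heel z 71.7 edge dx -74.3
copper pts in scoop frame 1 [61.6  2.9 48.3] X range [61.6 61.6]
pos [ 0.4445 -0.3002  0.1522] yaw -1.7217 tilt [-0.988 -0.021 -0.156] w 0.0148 F [-0.1 -0.  -1.7] t 42.9 j [-0.87  0.51  1.84  0.18  0.7   0.72]
 -> [44.6, -5.7, 7.6] -0.0
 -> [63.2, -9.0, -13.5] -0.0
 -> [-43.4, -11.3, -30.3] -0.0
```

View pics/s38.png

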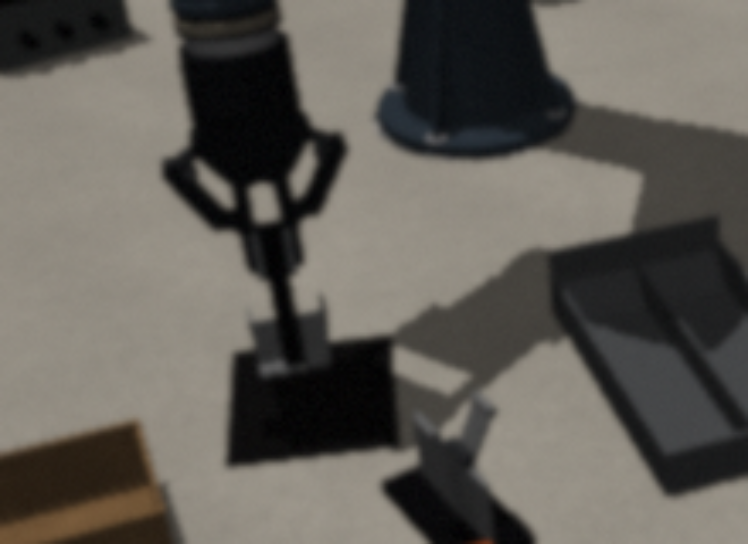

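Emit:
play_rows(
  commands=[
    [1, [20, -3, 3], 0],
    [1, [38, -5, 7], 0],
    [1, [46, -6, 5], 0],
    [1, [51, -7, 0], 0],
    [1, [56, -8, -5], 0],
    [1, [61, -9, -11], 0],
    [1, [64, -9, -13.5], 0],
    [1, [63.5, -9, -13.5], 0],
  ],
  force=20,
)

```text
t: 43.9
position: [0.4699, -0.294, 0.0917]
tool_rot: [-2.302, 0.155, 1.961]
contact_force: [-1.3, -0.5, 0.5]
width: 0.0148
```

```bash
python3 tilt.py; python3 look3.py s39
python3 - <<'E'
from h import *
go((.469,-.2935,.092,-1.721),(.469,-.2935,.2,-1.721))
E
```

```text
scoop angle -0.003 (nose-up = negative st => see edge), dz -0.1 dx 3.2 score 2435/869 edge z 5.6 heel z 5.2 edge dx -97.0
copper pts in scoop frame 1 [61.7  1.5 42.9] X range [61.7 61.7]
pos [ 0.4699 -0.294   0.0918] yaw -1.7224 tilt [-0.987 -0.02  -0.158] w 0.0146 F [-0.8 -1.7  0.5] t 44.0 j [-0.82  0.63  1.83  0.21  0.57  0.73]
 -> [-0.3, -0.4, 0.9] -0.1
 -> [-106.9, -2.6, -16.1] -0.1
```

View pics/s39.png

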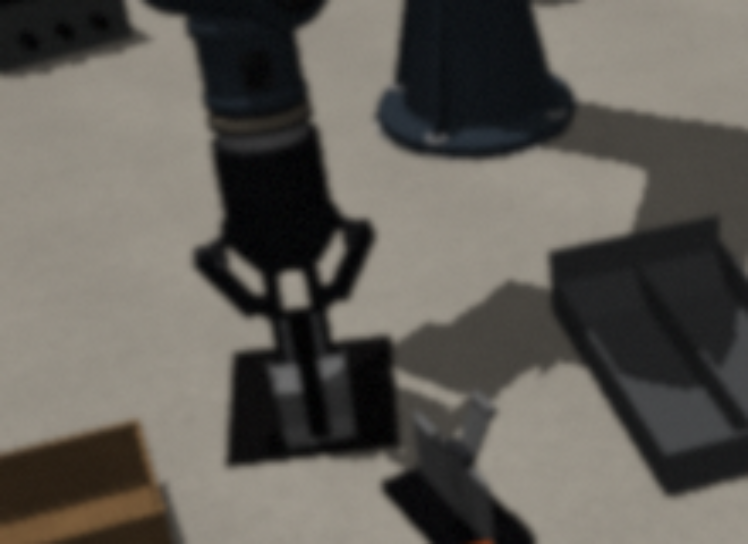

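Emit:
play_rows(
  commands=[
    [0.3, [0, 0, 0], 0],
    [0.3, [0, 0, 0], 0],
    [0.3, [0, 0, 0], 0],
    [0, [-20, 0, -3], 0],
    [0, [-60, -1, -9], 0],
    [0, [-107, -3, -16], 0],
    [0, [-130, -3, -20], 0],
    [0, [-130, -3, -20], 0],
  ],
  force=20,
)

```text
t: 45.0
position: [0.4701, -0.2944, 0.2255]
tool_rot: [-2.308, 0.158, 1.958]
contact_force: [0.4, 0.1, -0.5]
width: 0.0854
```

```bash
python3 look3.py s40
python3 - <<'E'
from h import *
im,d=grab_frame('scene');w=cloud('scene',d)
p=w[(w[...,2]>0.1)&(w[...,2]<.13)&(np.hypot(w[...,0]-.474,w[...,1]+.294)<0.06)]; print('handle',p.mean(0),p[:,2].max())
go()
# clip geometry
p=w.reshape(-1,3); k=(np.hypot(p[:,0]-.62,p[:,1]+.226)<0.06)&(p[:,2]>0.03); q=p[k]
a=-0.2237+np.pi*0; 
np.save('clip_sc.npy',q); print(len(q),q[:,2].max())
E
```

```text
handle [ 0.4805877  -0.29232561  0.11225172] 0.12165256449478268
pos [ 0.4687 -0.293   0.2227] yaw -1.7224 tilt [-0.987 -0.021 -0.157] w 0.0856 F [ 0.1  0.4 -0.4] t 45.1 j [-0.82  0.42  1.73  0.15  0.88  0.82]
433 0.11197043845690757
```

View pics/s40.png

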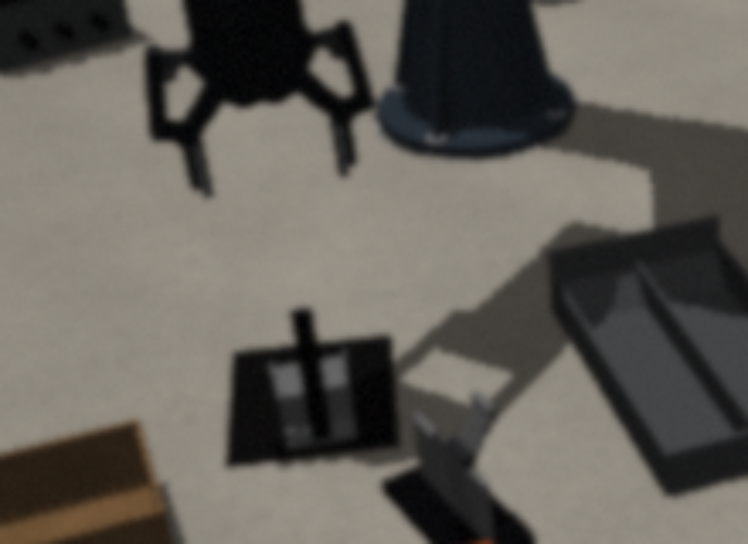

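Run:
```python
from h import *
np.set_printoptions(precision=1,suppress=True,linewidth=160)
f=np.load('c0.npz')
a=0.221; C=np.array([.6075,-.228]); c,s=np.cos(a),np.sin(a)
for n in ('tc','sc'):
    w=f[n].reshape(-1,3); k=(np.hypot(w[:,0]-.61,w[:,1]+.226)<0.085)&(w[:,2]>0.02)&(w[:,2]<0.13); p=w[k]
    q=np.c_[(p[:,:2]-C)@np.array([[c,-s],[s,c]]),p[:,2]]*1000
    pl=q[(q[:,2]>50)&(q[:,2]<69)&(q[:,0]<-5)]; print(n,'plate y',np.percentile(pl[:,1],[5,50,95]),'x',np.percentile(pl[:,0],[2,98]), np.polyfit(pl[:,0],pl[:,1],1))
    hi=q[q[:,2]>72]; print(len(hi))
    for lo in range(72,116,4):
        h=q[(q[:,2]>=lo)&(q[:,2]<lo+4)]
        if len(h): 
            for nm,g in (('+y',h[h[:,1]>3]),('-y',h[h[:,1]<=3])):
                if len(g): print(lo,nm,len(g),'x',np.percentile(g[:,0],[5,50,95]),'y',np.percentile(g[:,1],[5,50,95]))
im=f['ti'][170:225,310:365]; cv2.imwrite('pics/clt.png',cv2.resize(im,None,fx=10,fy=10,interpolation=cv2.INTER_CUBIC))
im,d=snap('scene'); cv2.imwrite('pics/cls.png',cv2.resize(im[205:275,180:250],None,fx=8,fy=8,interpolation=cv2.INTER_CUBIC))
```

```text
tc plate y [-1.3  1.5  3.4] x [-48.8  -7.1] [-0.   0.4]
132
72 +y 4 x [11.2 18.2 22.7] y [4.2 5.3 6.9]
72 -y 16 x [ 6.1 14.2 24.1] y [-7.5 -1.9  1.9]
76 +y 3 x [ 4.8 12.6 13.3] y [4.5 6.4 7. ]
76 -y 15 x [ 2.8 17.  23.4] y [-10.7  -4.8   0.7]
80 +y 4 x [ 4.6  8.7 18.1] y [ 8.6  9.2 10.1]
80 -y 6 x [ 3.2 10.  16. ] y [-11.5 -10.   -2.9]
84 +y 3 x [ 7.6 10.4 15.8] y [10.6 12.2 13.2]
84 -y 7 x [ 5.7 10.5 22.1] y [-14.6 -11.8 -10.7]
88 +y 5 x [ 6.  16.4 21.6] y [12.1 13.9 14.4]
88 -y 6 x [ 4.7 12.8 18.3] y [-14.8 -13.8 -12.8]
92 +y 1 x [13.3 13.3 13.3] y [15.6 15.6 15.6]
92 -y 5 x [ 2.3 11.4 21.4] y [-18.2 -16.7 -14.4]
96 -y 8 x [ 5.9 16.2 23.2] y [-19.6 -17.5 -15.2]
100 +y 4 x [ 6.7 15.6 22.2] y [22.8 24.1 24.8]
100 -y 5 x [ 5.3  7.1 15.2] y [-20.4 -18.  -15.3]
104 +y 10 x [ 2.7 10.1 23.2] y [18.3 21.6 25.7]
104 -y 12 x [ 2.3 11.8 20.6] y [-26.2 -23.8 -19.3]
108 +y 8 x [ 6.4 13.8 23. ] y [19.9 22.1 23.5]
108 -y 9 x [ 5.  17.3 24.1] y [-23.3 -21.1 -18.6]
112 +y 1 x [21.4 21.4 21.4] y [22.2 22.2 22.2]
sc plate y [-1.4 -0.1  2.7] x [-52.   -9.7] [-0.  -0.7]
207
72 +y 13 x [ 2.7 13.4 23.6] 
[... 226 characters left out ...]
1.6] y [-9.  -6.  -3.1]
84 +y 8 x [ 7.4 16.3 23.5] y [11.3 12.3 14. ]
84 -y 2 x [21.3 22.4 23.6] y [-12.8 -12.1 -11.4]
88 +y 17 x [ 2.9 12.3 22.3] y [12.5 15.1 18.3]
88 -y 3 x [20.2 20.7 22.9] y [-15.8 -14.9 -13.2]
92 +y 12 x [ 2.4 11.8 23.7] y [14.4 16.8 18.3]
92 -y 2 x [20.2 20.7 21.3] y [-17.7 -16.9 -16. ]
96 +y 15 x [ 1.4 15.  24. ] y [16.4 18.8 20.9]
96 -y 1 x [22.4 22.4 22.4] y [-18.7 -18.7 -18.7]
100 +y 7 x [ 7.2 23.  24.6] y [18.4 20.1 26.1]
100 -y 5 x [ 7.2 21.9 24. ] y [-23.4 -22.2 -19. ]
104 +y 18 x [ 6.5 13.2 24.8] y [18.1 20.7 25.8]
104 -y 18 x [ 1.1 15.8 22.9] y [-25.4 -22.7 -18.8]
108 +y 9 x [ 3.2  7.3 24.2] y [18.7 21.8 24.8]
108 -y 10 x [ 4.2 11.8 25.3] y [-26.6 -23.5 -20.2]
```

View pics/clt.png

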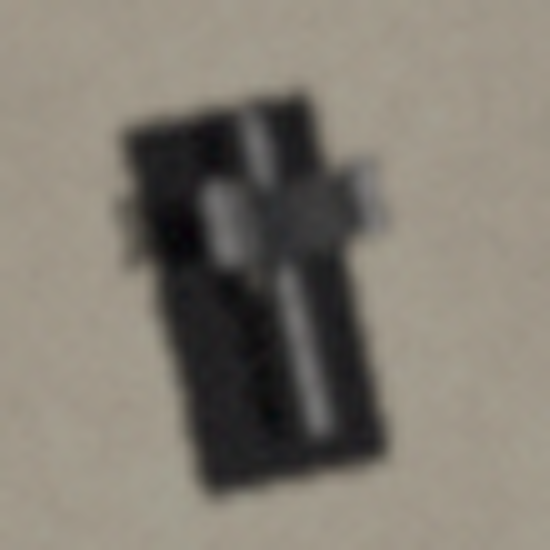

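View pics/cls.png

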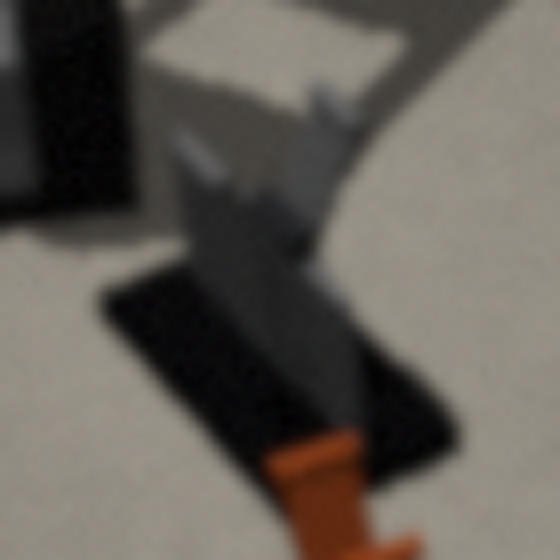

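Run:
```python
from h import *
go((.6202,-.2252,.19,-1.350))
```

```text
pos [ 0.4685 -0.2928  0.2221] yaw -1.7225 tilt [-0.988 -0.022 -0.156] w 0.0853 F [-0.4  1.  -0.8] t 45.15 j [-0.82  0.42  1.74  0.15  0.89  0.82]
 -> [55.4, -89.0, -132.8] -21.3
```

Emit:
play_rows(
  commands=[
    [0, [8, -15, -22], -4],
    [0, [20, -32, -50], -9],
    [0, [32, -52, -80], -15],
    [0, [42, -70, -106], -21.3],
    [0, [52, -84, -126], -21.3],
    [0, [55, -89, -133], -21.3],
    [0, [55, -89, -133], -21.3],
    [0, [55, -89, -133], -21.3],
  ],
  force=20,
)

```text
t: 46.15
position: [0.6194, -0.2257, 0.1901]
tool_rot: [2.256, 0.208, -1.928]
contact_force: [-0.1, -0.1, -0.1]
width: 0.0856
```

Run:
```python
from h import *
go((.6202,-.2252,.103,-1.350))
im,d=snap('scene'); cv2.imwrite('pics/s41.png',cv2.resize(im[150:290,140:300],None,fx=4.5,fy=4.2))
```

```text
pos [ 0.6194 -0.2257  0.1901] yaw -1.356 tilt [-0.988  0.036 -0.152] w 0.0856 F [-0.1 -0.1 -0.1] t 46.15 j [-0.55  0.59  1.51  0.1   0.92  0.74]
 -> [86.2, -3.4, 12.3] -0.3
```

View pics/s41.png

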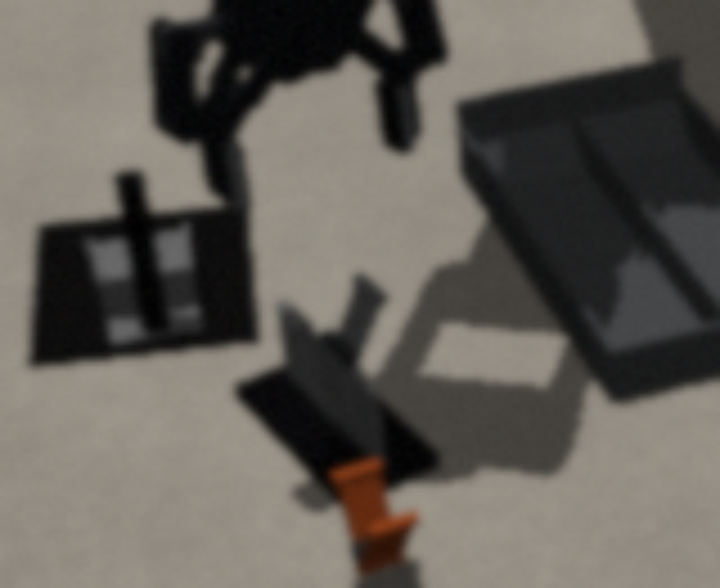

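Emit:
play_rows(
  commands=[
    [0, [30, -1, 4], 0],
    [0, [60, -2, 8], 0],
    [0, [80, -3, 11], 0],
    [0, [86, -3.4, 12], -0.3],
    [0, [86, -3.4, 12], -0.3],
    [0, [86, -3.4, 12], -0.3],
    [0.4, [86, -3.4, 12], -0.3],
    [0.4, [86, -3.4, 12], -0.3],
  ],
  force=20,
)

```text
t: 47.2
position: [0.6209, -0.2254, 0.1042]
tool_rot: [2.253, 0.212, -1.924]
contact_force: [-0.3, -0.1, 0.8]
width: 0.0522
```

Run:
```python
from h import *
go((.6202,-.2252,.103,-1.350))
im,d=snap('scene'); cv2.imwrite('pics/s42.png',cv2.resize(im[150:290,140:300],None,fx=4.5,fy=4.2))
```

```text
pos [ 0.6209 -0.2254  0.1042] yaw -1.351 tilt [-0.988  0.037 -0.153] w 0.0522 F [-0.3 -0.1  0.8] t 47.2 j [-0.55  0.71  1.56  0.12  0.74  0.71]
 -> [1.1, -0.4, 0.8] -0.1
```

View pics/s42.png

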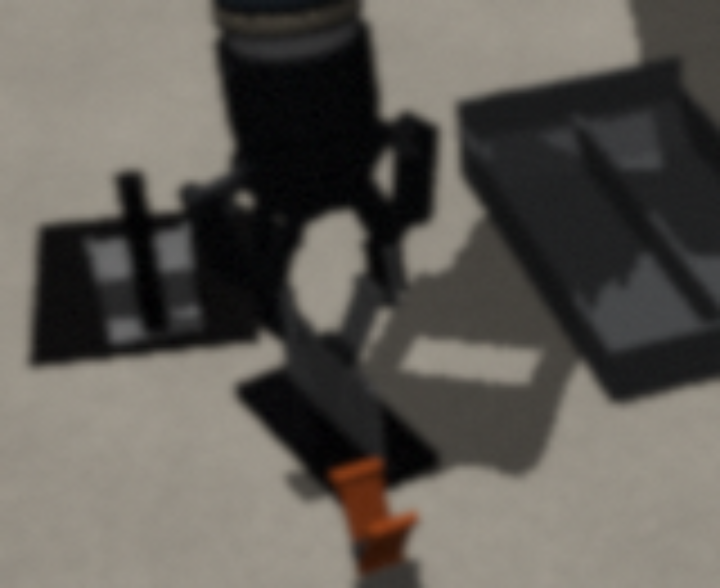

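Emit:
play_rows(
  commands=[
    [0.5, [0, 0, 0], 0],
    [0.6, [0, 0, 0], 0],
    [0.7, [0, 0, 0], 0],
    [1, [0, 0, 0], 0],
    [1, [0, 0, 0], 0],
    [1, [0, 0, 0], 0],
    [1, [0, 0, 0], 0],
    [1, [0, 0, 0], 0],
  ],
  force=30,
)

```text
t: 48.25
position: [0.6244, -0.2287, 0.1097]
tool_rot: [2.258, 0.203, -1.909]
contact_force: [-4.1, -2.2, 19.2]
width: 0.0293
```

Run:
```python
from h import *
go((.6202,-.2252,.103,-1.350))
im,d=snap('scene'); cv2.imwrite('pics/s43.png',cv2.resize(im[150:290,140:300],None,fx=4.5,fy=4.2))
```

```text
pos [ 0.6244 -0.2287  0.1097] yaw -1.3516 tilt [-0.986  0.047 -0.161] w 0.0293 F [-4.1 -2.2 19.2] t 48.25 j [-0.55  0.7   1.56  0.12  0.74  0.71]
 -> [5.9, -4.6, 4.3] -0.1
```

View pics/s43.png

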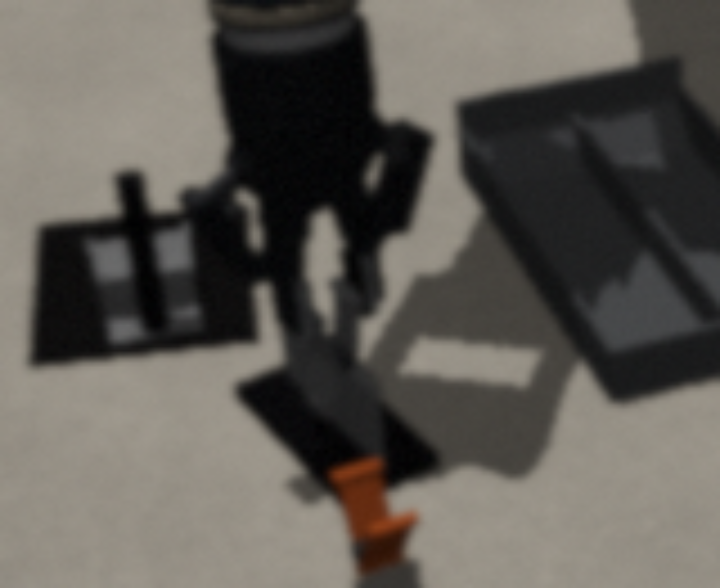

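Emit:
play_rows(
  commands=[
    [1, [-5, 0.2, -0.8], 0],
    [1, [-13, 0.6, -2], 0],
    [1, [-23, 1, -4], 0],
    [1, [-34, 1.6, -6], 0],
    [1, [-46, 2.2, -8], 0],
    [1, [-60, 2.8, -10], 0],
    [1, [-76, 3.6, -12], 0],
    [1, [-90, 4.2, -14.5], 0],
  ],
  force=30,
)

```text
t: 49.3
position: [0.6244, -0.2287, 0.2024]
tool_rot: [2.258, 0.202, -1.908]
contact_force: [0.2, -0.8, -0.3]
width: 0.0292
```

Run:
```python
from h import *
go()
im,d=snap('scene'); cv2.imwrite('pics/s44.png',cv2.resize(im[110:280,140:300],None,fx=4.2,fy=3.5))
im,d=snap('top'); cv2.imwrite('pics/t44.png',cv2.resize(im[120:300,250:450],None,fx=3.3,fy=3.3))
```

```text
pos [ 0.6244 -0.2287  0.2024] yaw -1.3516 tilt [-0.986  0.048 -0.161] w 0.0292 F [ 0.2 -0.8 -0.3] t 49.3 j [-0.55  0.57  1.49  0.1   0.93  0.74]
```

View pics/s44.png

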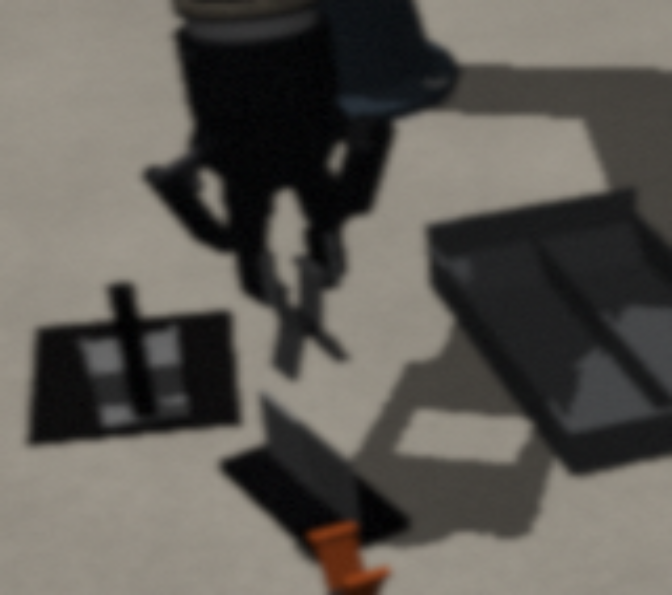

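```bash
cat > clip.py <<'E'
from h import *
np.set_printoptions(precision=1,suppress=True,linewidth=160)
def ana(cams=('scene','top'),lo=-85,hi=0):
    s=get_state(); M=R.from_rotvec(s['tool_rot']).as_matrix(); p=np.array(s['position'])
    yaw=np.arctan2(M[1,1],M[0,1])+np.pi/2; c,sn=np.cos(yaw),np.sin(yaw)
    for n in cams:
        im,d=snap(n); w=cloud(n,d).reshape(-1,3); q=w-p; q=np.c_[c*q[:,0]+sn*q[:,1],-sn*q[:,0]+c*q[:,1],q[:,2]]*1000
        k=(np.abs(q[:,0])<25)&(np.abs(q[:,1])<30)&(q[:,2]>lo)&(q[:,2]<hi); q=q[k]
        print(n,len(q))
        for z in range(lo,hi,5):
            h=q[(q[:,2]>=z)&(q[:,2]<z+5)]
            if len(h)>1:
                print(z,len(h),'x',np.percentile(h[:,0],[3,50,97]),'y+',h[h[:,1]>0][:,1].mean() if (h[:,1]>0).any() else '', 'y-',h[h[:,1]<=0][:,1].mean() if (h[:,1]<=0).any() else '','yr',np.percentile(h[:,1],[3,97]))
if __name__=='__main__': ana()
E
python3 clip.py
```

```text
scene 334
-75 13 x [-15.1  -1.7   8.4] y+ 19.680854926417155 y- -10.50336532634909 yr [-12.3  19.8]
-70 17 x [-12.6   1.   10.2] y+ 18.481175996213796 y- -9.764634112910707 yr [-11.5  21.5]
-65 24 x [-13.8   3.1  10.6] y+ 16.649113989335437 y- -8.424893380353934 yr [-10.2  19.7]
-60 25 x [-14.2   4.2  13.6] y+ 14.428704826630637 y- -7.4718938005084645 yr [-9.1 18. ]
-55 18 x [-13.2  -0.7  10.9] y+ 13.566301078349403 y- -5.927460117986066 yr [-8.  15.6]
-50 22 x [-13.7   3.9  13. ] y+ 12.18384357412039 y- -4.332666690633122 yr [-6.7 14.6]
-45 18 x [-14.9   7.4   9.8] y+ 6.368911620069823 y- -3.601082295281225 yr [-4.8 10.2]
-40 24 x [-9.1  7.9 11.1] y+ 5.487842815157868 y- -3.3178797704648613 yr [-4.8  9.7]
-35 30 x [-10.3   1.1   8.4] y+ 5.994146579881588 y- -5.285021623716484 yr [-6.  10.3]
-30 19 x [-11.   -1.8   9.2] y+ 9.158310349581939 y- -6.104810848761598 yr [-7.4 10.1]
-25 18 x [-9.9  3.4  9.3] y+ 9.71700729972264 y- -7.7430350868288995 yr [-8.1 11.7]
-20 15 x [-10.    4.3   8.8] y+ 10.007397554409687 y- -8.036935825819098 yr [-8.8 11.4]
-15 21 x [-9.6  6.8 11. ] y+ 11.783905508047809 y- -15.451634117587597 yr [-20.7  19.2]
-10 28 x [-10.6   6.1  11.9] y+ 13.765493863298289 y- -18.055551078425268 yr [-21.6  25.5]
-5 42 x [-7.   9.1 14.4] y+ 16.903232567217103 y- -17.739597634797118 yr [-25.8  28. ]
top 0
```

Run:
```python
from h import *
go(fr(TU,0,64.5,215))
```

```text
pos [ 0.6242 -0.2286  0.2014] yaw -1.3515 tilt [-0.986  0.047 -0.161] w 0.0296 F [ 0.1  0.8 -1.3] t 49.5 j [-0.55  0.58  1.49  0.1   0.93  0.74]
 -> [-37.3, -562.0, -21.7] 6.7
```

Emit:
play_rows(
  commands=[
    [1, [-5, -15, -1], 0.5],
    [1, [-10, -45, -2], 1],
    [1, [-14, -85, -4], 1.5],
    [1, [-18, -130, -6], 2],
    [1, [-21, -175, -8], 2.5],
    [1, [-24, -220, -9], 3],
    [1, [-27, -265, -11], 3.5],
    [1, [-29, -305, -12], 4],
  ],
  force=30,
)

```text
t: 50.5
position: [0.563, 0.0741, 0.2172]
tool_rot: [2.301, 0.139, -1.947]
contact_force: [-0.1, -0.3, -1.2]
width: 0.0293
```

Run:
```python
from h import *
go(fr(TU,0,64.5,210))
```

```text
pos [0.563  0.0741 0.2172] yaw -1.4201 tilt [-0.986  0.035 -0.163] w 0.0293 F [-0.1 -0.3 -1.2] t 50.5 j [-0.07  0.43  1.72  0.    0.82  1.35]
 -> [-3.1, -254.7, 7.9] 2.7
```

Emit:
play_rows(
  commands=[
    [1, [0, -40, 1], 0.5],
    [1, [-1, -85, 2], 1],
    [1, [-2, -130, 4], 1.5],
    [1, [-2, -170, 5], 2],
    [1, [-3, -205, 6], 2.5],
    [1, [-3, -232, 7], 2.7],
    [1, [-3, -248, 8], 2.7],
    [1, [-3, -255, 8], 2.7],
  ],
)

```text
t: 51.5
position: [0.5155, 0.3256, 0.2095]
tool_rot: [2.328, 0.095, -1.972]
contact_force: [0.6, -0.5, -0.9]
width: 0.0296
```

```bash
python3 - <<'E'
from h import *
go(fr(TU,0,64.5,210),fr(TU,0,64.5,153))
im,d=snap('scene'); cv2.imwrite('pics/s46.png',cv2.resize(im[60:215,310:450],None,fx=4.5,fy=3.8))
E
python3 clip.py
```

```text
pos [0.5155 0.3256 0.2095] yaw -1.4655 tilt [-0.986  0.028 -0.163] w 0.0296 F [ 0.6 -0.5 -0.9] t 51.5 j [ 0.42  0.51  1.61 -0.1   0.88  1.94]
 -> [-0.3, 1.1, -1.1] 0.1
 -> [55.9, -0.5, 8.2] 0.1
scene 285
-80 2 x [-11.4  -8.6  -5.7] y+  y- -7.295895729673012 yr [-8.1 -6.5]
-75 17 x [-12.6   0.2  10.3] y+ 20.416924287403976 y- -10.194693665114022 yr [-10.9  24.1]
-70 15 x [-11.8  -0.9   8.6] y+ 18.41743612152346 y- -8.595768435370104 yr [-11.5  20.7]
-65 19 x [-10.4   1.4  14.2] y+ 15.92811426424789 y- -7.588702452352535 yr [-9.8 18.6]
-60 24 x [-11.2   3.4  10.3] y+ 15.46264029380328 y- -6.713351285440475 yr [-10.3  19. ]
-55 19 x [-13.9   2.3   8.6] y+ 11.727995706579959 y- -5.334563674441923 yr [-8.2 15.7]
-50 15 x [-14.3   1.9  14.9] y+ 10.697801308136967 y- -3.3827527062726137 yr [-4.6 14.6]
-45 13 x [-10.5   4.    9.9] y+ 3.20090504331203 y- -4.078973864553451 yr [-7.3  5. ]
-40 22 x [-8.8  4.6 11.1] y+ 6.339443277889725 y- -4.223531302384807 yr [-5.8 11. ]
-35 13 x [-11.3  -1.1   7.8] y+ 8.200637499279582 y- -6.148035864730738 yr [-6.5 12.1]
-30 20 x [-10.5   2.1  10.6] y+ 9.307884947331754 y- -7.11130947275896 yr [-9.1 12.2]
-25 15 x [-10.    3.5  10. ] y+ 9.084698225468467 y- -7.760183579039088 yr [-9.3 11.7]
-20 11 x [-4.3  3.   7.4] y+ 8.002085929792885 y- -9.619830007703769 yr [-10.1  10.6]
-15 22 x [-7.9  4.8 10.4] y+ 11.790912779797168 y- -17.74734273506208 yr [-22.1  20.2]
-10 24 x [-7.8  7.3 12.8] y+ 10.631443150657423 y- -20.50310378582808 yr [-25.2  16.7]
-5 34 x [-8.6  6.9 13.1] y+ 14.366740404547983 y- -21.400655050166442 yr [-28.6  28.1]
top 2
```

View pics/s46.png

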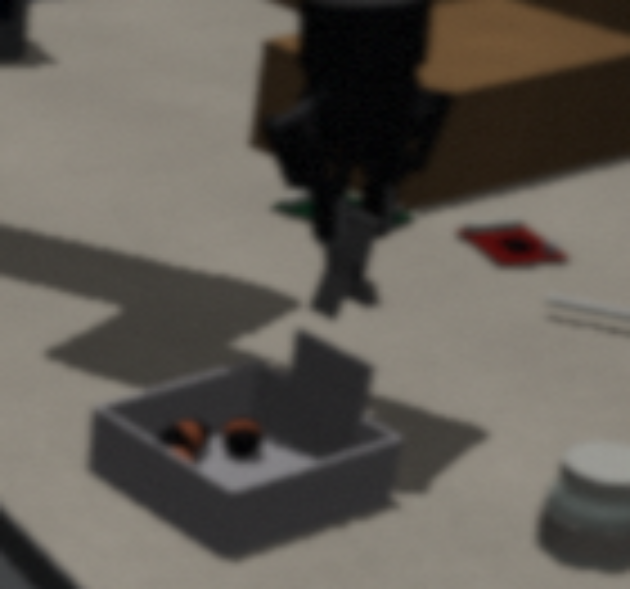

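Run:
```python
from h import *
np.set_printoptions(precision=1,suppress=True)
s=get_state(); M=R.from_rotvec(s['tool_rot']).as_matrix(); p=np.array(s['position'])
yaw=np.arctan2(M[1,1],M[0,1])+np.pi/2; c,sn=np.cos(yaw),np.sin(yaw)
im,d=snap('scene'); w=cloud('scene',d).reshape(-1,3); q=w-p; q=np.c_[c*q[:,0]+sn*q[:,1],-sn*q[:,0]+c*q[:,1]]*1000; z=w[:,2]*1000
for lo,hi in ((68,80),(80,92),(92,100),(100,103),(103,109)):
    k=(np.abs(q[:,0])<45)&(np.abs(q[:,1])<25)&(z>lo)&(z<hi); h=q[k]; print(lo,len(h),'x',np.percentile(h[:,0],[3,97]),'y',np.percentile(h[:,1],[5,25,50,75,95]))
```

```text
68 66 x [-31.7  32.7] y [0.6 2.5 3.3 4.4 6. ]
80 67 x [-32.5  32.5] y [1.1 2.4 3.4 4.9 6.2]
92 43 x [-33.6  35.3] y [0.6 1.8 3.  4.2 6.2]
100 23 x [-36.4  33. ] y [0.7 2.  4.1 5.1 9.3]
103 19 x [-28.6  31.1] y [1.  2.4 3.  4.6 7.3]
```

Emit:
play_rows(
  commands=[
    [1, [6, -0.2, 1], 0],
    [1, [14, -0.4, 2.3], 0],
    [1, [22, -0.6, 3.6], 0],
    [1, [30, -0.8, 5], 0],
    [1, [36, -1, 6], 0],
    [1, [39, -1.1, 6.5], 0],
    [1, [39, -1.1, 6.5], 0],
    [1, [39, -1.1, 6.5], 0],
  ],
)

```text
t: 52.7
position: [0.5168, 0.3243, 0.1705]
tool_rot: [2.33, 0.093, -1.971]
contact_force: [-0.1, 0.2, -1.1]
width: 0.0292
```

Run:
```python
from h import *
go(fr(TU,0,64.5,153))
im,d=snap('scene'); cv2.imwrite('pics/s47.png',cv2.resize(im[100:190,345:425],None,fx=7.5,fy=6.6,interpolation=cv2.INTER_CUBIC))
```

```text
pos [0.5168 0.3243 0.1705] yaw -1.4672 tilt [-0.986  0.028 -0.165] w 0.0292 F [-0.1  0.2 -1.1] t 52.7 j [ 0.41  0.56  1.64 -0.11  0.79  1.95]
 -> [17.2, -0.7, 2.9] 0.0
```

View pics/s47.png

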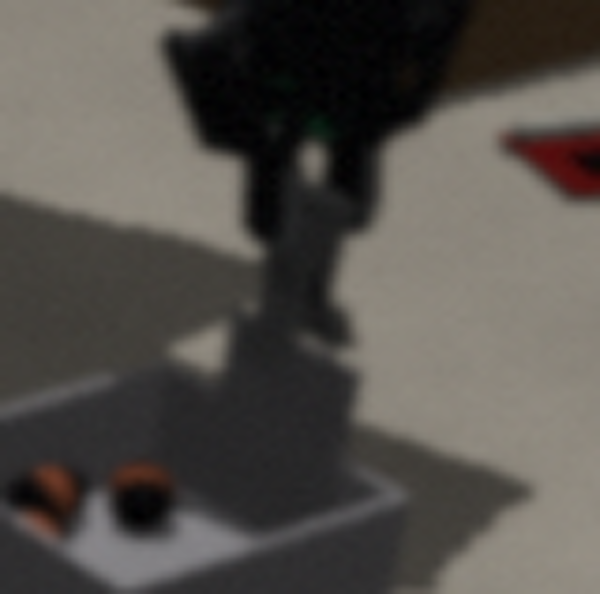

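Emit:
play_rows(
  commands=[
    [1, [3, -0.1, 0.5], 0],
    [1, [7, -0.2, 1.2], 0],
    [1, [11, -0.3, 1.9], 0],
    [1, [15, -0.4, 2.6], 0],
    [1, [17.5, -0.5, 3], 0],
    [1, [17.5, -0.5, 3], 0],
    [1, [17.5, -0.5, 3], 0],
    [1, [17.5, -0.5, 3], 0],
  ],
)

```text
t: 53.75
position: [0.5168, 0.3244, 0.1529]
tool_rot: [2.331, 0.093, -1.971]
contact_force: [0.2, -1.1, -0.6]
width: 0.0297
```

```bash
python3 - <<'E'
from h import *
go(fr(TU,0,64.5,153))
im,d=snap('scene'); cv2.imwrite('pics/s48.png',cv2.resize(im[100:190,345:425],None,fx=7.5,fy=6.6,interpolation=cv2.INTER_CUBIC))
E
python3 clip.py
```

```text
pos [0.5168 0.3244 0.1529] yaw -1.4672 tilt [-0.986  0.028 -0.165] w 0.0297 F [ 0.2 -1.1 -0.6] t 53.75 j [ 0.41  0.59  1.65 -0.11  0.75  1.95]
 -> [-0.1, -0.2, 0.1] 0.0
scene 313
-85 12 x [-6.   7.7 20.7] y+ 3.7999060540859433 y- -0.28670194755238226 yr [0.4 6.9]
-80 10 x [-12.5   7.9  19.7] y+ 3.065201504194407 y- -7.038344946265499 yr [-5.   5.8]
-75 23 x [-12.8   7.8  23.2] y+ 3.8506914197643685 y- -9.013413212204815 yr [-10.3   6.5]
-70 18 x [-14.7   5.1  24.2] y+ 3.697016696077222 y- -8.101456878668188 yr [-11.9   6. ]
-65 22 x [-12.8   4.8  21.8] y+ 4.543977898315841 y- -7.330503469935236 yr [-11.    7.4]
-60 16 x [-9.6  5.4 17.6] y+ 2.826489753807461 y- -6.815631768013462 yr [-8.8  5.8]
-55 28 x [-20.8   7.5  22.9] y+ 5.3479711476716405 y- -5.4940617863761645 yr [-7.6 15.9]
-50 20 x [-9.   7.2 16.9] y+ 9.148245225060151 y- -4.733100727158293 yr [-7.1 15.2]
-45 18 x [-12.9   1.7  11.1] y+ 9.785962675285136 y- -3.4166099447985347 yr [-7.2 11.4]
-40 19 x [-12.    2.6  11.3] y+ 5.3798204191971095 y- -4.164713059386882 yr [-6.  10.3]
-35 17 x [-11.7   2.5   9. ] y+ 7.91520297341057
[... 457 characters left out ...]
r [-24.2  19.5]
-5 31 x [-8.1  7.6 12.6] y+ 12.765405741557347 y- -21.403569300785854 yr [-27.8  26.2]
top 31
-85 4 x [-24.4 -20.1 -15.9] y+ 2.899664115572861 y-  yr [2.5 3.1]
-80 4 x [-15.4   3.9  23.2] y+ 3.847615348176409 y-  yr [3.6 4.1]
-75 2 x [-21.7 -20.4 -19.1] y+ 3.1089175711139125 y-  yr [2.7 3.5]
-70 2 x [-12.1   3.3  18.7] y+ 3.5252471230920133 y-  yr [3.4 3.7]
-65 5 x [-21.9 -16.4  18.3] y+ 2.53472291587599 y- -7.110470409258508 yr [-6.   2.9]
-60 2 x [-10.5   6.7  23.8] y+ 2.840296070063466 y- -5.5641150176417264 yr [-5.3  2.6]
-55 5 x [-22.1 -16.5  21.8] y+ 3.3511577690549004 y-  yr [2.6 4.6]
-50 7 x [-21.7  18.4  24.3] y+ 4.779029357844147 y- -4.452321305879503 yr [-3.4  7.2]
```

View pics/s48.png

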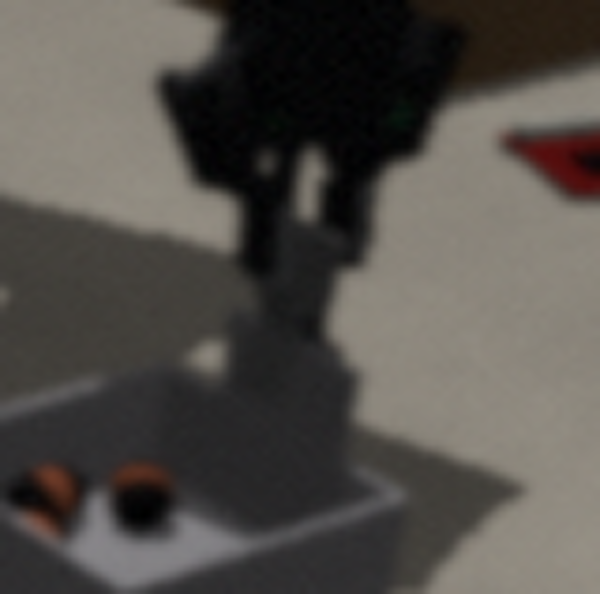

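Emit:
play_rows(
  commands=[
    [0.62, [0, 0, 0], 0],
    [0.58, [0, 0, 0], 0],
    [0.54, [0, 0, 0], 0],
    [0.5, [0, 0, 0], 0],
    [0.46, [0, 0, 0], 0],
    [0.42, [0, 0, 0], 0],
    [0.36, [0, 0, 0], 0],
    [0.3, [0, 0, 0], 0],
  ],
)

```text
t: 54.9
position: [0.5167, 0.3242, 0.1529]
tool_rot: [2.33, 0.093, -1.97]
contact_force: [-0.2, 0.2, -0.6]
width: 0.0596
```

Run:
```python
from h import *
go(fr(TU,0,64.5,153))
im,d=snap('scene'); cv2.imwrite('pics/s49.png',cv2.resize(im[100:190,345:425],None,fx=7.5,fy=6.6,interpolation=cv2.INTER_CUBIC))
```

```text
pos [0.5167 0.3242 0.1529] yaw -1.467 tilt [-0.986  0.028 -0.165] w 0.0596 F [-0.2  0.2 -0.6] t 54.9 j [ 0.41  0.59  1.65 -0.11  0.75  1.95]
 -> [-0.1, -0.3, 0.0] 0.0
```

View pics/s49.png

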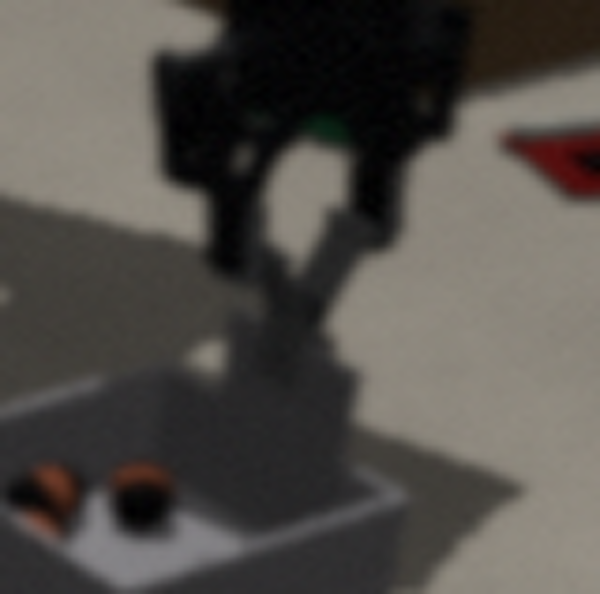

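Emit:
play_rows(
  commands=[
    [0.1, [0, -2, 0], 0],
    [0, [0, -4, 0], 0],
    [0, [0, -4, 0], 0],
    [0, [-8, -4, -1], 0],
    [0, [-25, -3.5, -4], 0],
    [0, [-55, -3, -9], 0],
    [0, [-100, -2, -16], 0],
    [0, [-120, -1, -20], 0],
  ],
)

```text
t: 55.95
position: [0.5173, 0.3292, 0.2782]
tool_rot: [2.337, 0.095, -1.965]
contact_force: [-0.5, -0.5, -0.5]
width: 0.0855
```

Run:
```python
from h import *
go((.45,0.05,.32,-1.5),(.35,-.35,.32,-1.7))
im,d=snap('scene','s50f.png'); cv2.imwrite('pics/s50.png',cv2.resize(im[90:190,330:430],None,fx=6,fy=6,interpolation=cv2.INTER_CUBIC))
```

```text
pos [0.5173 0.3292 0.2782] yaw -1.467 tilt [-0.985  0.026 -0.17 ] w 0.0855 F [-0.5 -0.5 -0.5] t 55.95 j [ 0.42  0.43  1.53 -0.09  1.03  1.93]
 -> [-50.4, 271.7, 88.6] 1.9
 -> [-64.3, 659.0, 229.2] 13.3
```

View pics/s50.png

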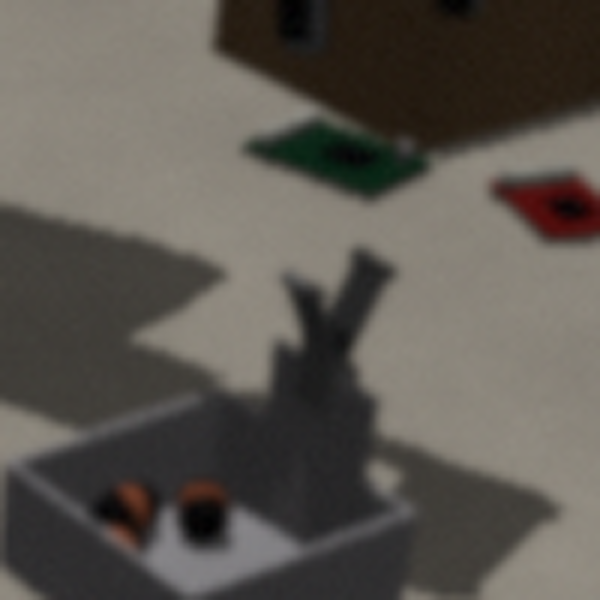

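Emit:
play_rows(
  commands=[
    [0, [-20, 20, 5], 0],
    [0, [-35, 65, 20], 0],
    [0, [-45, 115, 38], 0],
    [0, [-50, 165, 56], 0],
    [0, [-50, 215, 72], 0],
    [0, [-50, 255, 85], 0],
    [0, [-50, 272, 89], 0],
    [0, [-50, 272, 89], 0],
  ],
)

```text
t: 57.0
position: [0.4503, 0.049, 0.3209]
tool_rot: [2.342, 0.093, -1.963]
contact_force: [-0.2, -0.2, -0.5]
width: 0.0855
```

Run:
```python
from h import *
np.set_printoptions(precision=1,suppress=True,linewidth=160)
for n in ('scene','top'):
    im,d=snap(n,f'{n}51.png'); w=cloud(n,d).reshape(-1,3)
    F=TU; c,s=np.cos(F[2]),np.sin(F[2]); q=np.c_[(w[:,:2]-F[:2])@np.array([[c,-s],[s,c]]),w[:,2]]*1000
    k=(np.abs(q[:,0])<45)&(np.abs(q[:,1]-68)<35)&(q[:,2]>68)&(q[:,2]<165)
    h=q[k]
    for z in range(70,160,6):
        g=h[(h[:,2]>=z)&(h[:,2]<z+6)]
        if len(g)>1: print(n,z,len(g),'x',np.percentile(g[:,0],[3,97]),'y',np.percentile(g[:,1],[3,97]))
    p=w[(w[:,2]>0.1)&(w[:,2]<.13)&(np.hypot(w[:,0]-.474,w[:,1]+.294)<0.08)]; print('handle',p.mean(0)*1000,len(p))
im=cv2.imread('pics/top51.png'); cv2.imwrite('pics/top51c.png',cv2.resize(im[120:300,110:400],None,fx=2.7,fy=2.7,interpolation=cv2.INTER_CUBIC))
im=cv2.imread('pics/scene51.png'); cv2.imwrite('pics/scene51c.png',cv2.resize(im[100:300,130:430],None,fx=2.6,fy=2.6,interpolation=cv2.INTER_CUBIC))
print(get_state()['t'],get_state()['contact_force'])
```

```text
scene 70 37 x [-32.8  33.7] y [64.9 70.2]
scene 76 29 x [-32.1  34. ] y [64.8 69.3]
scene 82 31 x [-32.4  32. ] y [62.5 71.8]
scene 88 31 x [-32.   32.3] y [60.6 70.5]
scene 94 38 x [-33.  34.] y [62.6 70.2]
scene 100 38 x [-31.8  32.2] y [62.5 75.2]
scene 106 19 x [-12.7  14.8] y [62.  74.4]
scene 112 16 x [-13.9   9.2] y [62.5 75.5]
scene 118 18 x [-11.5  10.2] y [60.4 79.3]
scene 124 27 x [-12.9  11.1] y [56.9 80.4]
scene 130 26 x [-15.   9.] y [54.7 85.3]
scene 136 20 x [-13.6   8.8] y [51.  88.2]
scene 142 24 x [-11.2   8.6] y [48.6 89.8]
scene 148 24 x [-13.1   9.9] y [45.  93.8]
scene 154 31 x [-13.6  11.5] y [44.2 93. ]
handle [ 479.9 -292.4  112.5] 64
top 70 4 x [-27.5  29.6] y [66.4 68.3]
top 76 9 x [-32.2  34.4] y [65.9 68.6]
top 82 6 x [-29.9  30.7] y [66.5 68.4]
top 88 13 x [-25.8  32.2] y [63.6 73.9]
top 94 11 x [-33.1  28.5] y [64.2 73. ]
top 100 17 x [-33.8  32.5] y [67.1 73.6]
top 106 14 x [-28.3  31.1] y [65.4 74.3]
top 118 14 x [-13.    7.9] y [63.9 74.6]
top 124 35 x [-14.2   8.7] y [61.1 77.9]
top 130 13 x [-11.4   7.4] y [59.3 82.2]
top 136 13 x [-13.4   4. ] y [63.2 82.6]
top 142 13 x [-13.3   5.8] y [64.  85.6]
top 148 20 x [-12.7   7.1] y [44.3 94.3]
top 154 36 x [-13.   10.1] y [44.3 93.1]
handle [ 475.2 -291.6  115.1] 43
57.1 [ 0.1 -0.2 -0.1]
```

View pics/top51c.png

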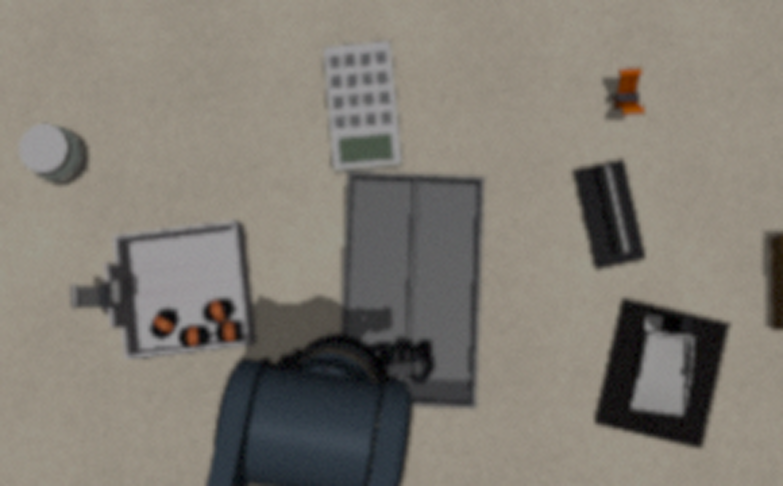

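View pics/scene51c.png

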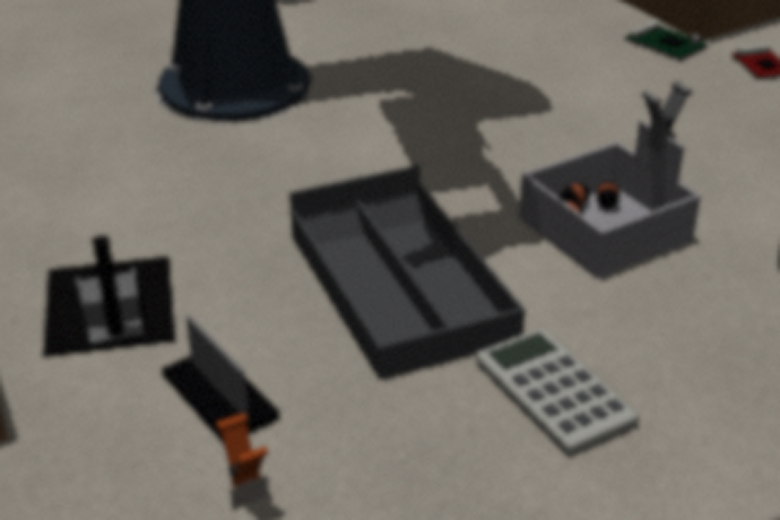

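Run:
```python
from h import *
f=np.load('c0.npz')
def bars(w,F,cy,z0):
    c,s=np.cos(F[2]),np.sin(F[2]); q=np.c_[(w[:,:2]-F[:2])@np.array([[c,-s],[s,c]]),w[:,2]]*1000
    k=(np.abs(q[:,0]-(13 if cy==0 else 0))<9)&(np.abs(q[:,1]-cy)>17)&(np.abs(q[:,1]-cy)<27)&(q[:,2]>z0)
    z=q[k][:,2]; z=z[z>np.max(z)-9]; return np.percentile(z,[20,50,80,95]).round(1),len(z)
    
def edge(w,F,cy,z0,z1,xs):
    c,s=np.cos(F[2]),np.sin(F[2]); q=np.c_[(w[:,:2]-F[:2])@np.array([[c,-s],[s,c]]),w[:,2]]*1000
    k=(np.abs(q[:,1]-cy)<5)&(q[:,2]>z0)&(q[:,2]<z1)&(q[:,0]>xs[0])&(q[:,0]<xs[1]); z=q[k][:,2]; return np.percentile(z,[80,95,99]).round(1),len(z)
P=(.6075,-.228,.221)
for n,t in (('scene','sc'),('top','tc')):
    print(n,'park',bars(f[t].reshape(-1,3),P,0,98),edge(f[t].reshape(-1,3),P,0,40,85,(-48,-5)))
    ws=[]
    for i in range(3):
        im,d=grab_frame(n); w=cloud(n,d).reshape(-1,3)
        print('  tab',bars(w,TU,68,140),edge(w,TU,68,80,125,(-33,-16)),edge(w,TU,68,80,125,(16,33)))
```

```text
scene park (array([105.8, 107. , 108.2, 109.3]), 37) (array([56.3, 60.6, 67.6]), 47)
  tab (array([152.5, 155.2, 157.1, 158.1]), 29) (array([102.4, 104.4, 104.8]), 28) (array([100.6, 103.7, 105.4]), 39)
  tab (array([152.5, 154.9, 157. , 157.8]), 31) (array([101.2, 104.7, 110.7]), 29) (array([102. , 104.5, 104.7]), 38)
  tab (array([153.2, 155.8, 157.7, 158.4]), 27) (array([101.1, 105.4, 106.1]), 30) (array([ 99.9, 105.4, 106. ]), 37)
top park (array([104.9, 107. , 109.3, 111.5]), 31) (array([66.3, 67.8, 70. ]), 40)
  tab (array([154.9, 157.3, 159.1, 160. ]), 34) (array([102.5, 108. , 114.6]), 23) (array([106.5, 108.6, 109. ]), 22)
  tab (array([153.9, 155.6, 159.2, 160. ]), 36) (array([104.9, 106.3, 107.2]), 21) (array([103.9, 107.6, 107.8]), 21)
  tab (array([155.2, 157.6, 159.6, 161.1]), 37) (array([105.1, 105.6, 107. ]), 22) (array([104. , 106.7, 108.4]), 22)
```

Run:
```python
from bench import *
print(sign_off())
```

```text
the job is handed in; nothing more can be done
None
```

I moved all four inductors (one in the +y bay, three in the -y bay) into the tub with the scoop. I then stood the scoop back on its mat and moved the grey clip from its parking plate onto the tub's tab. The job was handed in at about 58 s, and I got no verdict.

**How it went**
- Since the moves can't tilt the tool, I tipped the scoop by pushing its front edge on the ramp to load and on the tub wall to dump.
- On the second dump the rods jammed against the one already in the tub. A quick pull backwards freed them.
- The tool picked up about 0.17 rad of lean over the run, which did not affect the grips.

**Last checks, both cameras**
- **Inductors:** all four are in the tub and both bays are empty.
- **Scoop:** it stands upright and let go, about 6 mm from the middle of the mat, and I saw no sign that it had been knocked.
- **Clip:** it is shut, upright and centred on the tab. The middle of its jaws is about 10–12 mm below the top edge. That is inside the 6–32 mm limit, but higher than the roughly 20 mm I aimed for, and the nearest limit is only about 5 mm away.
- **Clip disagreement:** the handle bars measured about 49 mm apart over their outsides on the tab, against 52 mm when parked. The lever positions matched the parked clip, so I took it as shut.
- **Bystanders:** the calculator and jar look unmoved and I did not go near any of the three. The carton was mostly outside my last crops, so I did not check it again.
- **Robot:** it was clear of everything at hand-in.

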